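Close down the resin mixing bench after a pour

TASK

The pour is finished, so close down the mixing bench. First close both open bottles, pushing each stopper fully home in the neck of its own colour (never put one into the other bottle's neck, that spoils the contents); only then stand every mixing paddle upright in the blue holder cup of the drying station, green blade up and foot down on the cup's floor; once all are in, start the dryer with a full press of its red button. Leave the mould, casting and pigment bottle at the back where they are.

Things in the scene. Friction and masses are not known exactly. Their poses are not given: they have to be found in the camera images.
- neck_blue (a point): centre of the mouth, at rim height, of the white bottle with blue neck and blue band. Bottle fixed to the bench, 68 mm diameter, rim 120 mm above the bench; it stands on a black rubber foot disc 76 mm across and 6 mm high. Neck 38 mm outside diameter, bore 27 mm, 26 mm deep. z up
- neck_orange (a point): the same point on the like bottle with orange neck and band. The two bottles change places from start to start
- stopper_blue: blue stopper, 35 g. Origin on its axis at the underside of its flange; z up the axis to the grip head. Black tapered plug below, 24 mm long, 24 mm diameter narrowing to 18 mm; flange 36 mm across, 4 mm thick; then a square head 22 x 22 mm, 4 to 34 mm above the origin, faces square to x and y. Home = flange on rim. Starts upright in a hole of a fixed grey stand (60 x 104 x 28 mm)
- stopper_orange: orange stopper, same shape, in the other hole; the two change places
- paddle1: mixing paddle (three or all of the four are present), 170 mm, 35 g. Origin at mid length on the handle's centre line; x to the green blade. Wooden handle 16 x 16 mm, x = -85 (foot) to +40 mm; blade 24 x 10 mm, wide along y, z = -8 to +2 mm, x = +40 to +85. Starts lying across two low ridges (110 mm apart, tops 12 mm above the bench) of a thin grey mat, blade away from the robot
- paddle2: mixing paddle (three or all of the four are present), 170 mm, 35 g. Origin at mid length on the handle's centre line; x to the green blade. Wooden handle 16 x 16 mm, x = -85 (foot) to +40 mm; blade 24 x 10 mm, wide along y, z = -8 to +2 mm, x = +40 to +85. Starts lying across two low ridges (110 mm apart, tops 12 mm above the bench) of a thin grey mat, blade away from the robot
- paddle3: mixing paddle (three or all of the four are present), 170 mm, 35 g. Origin at mid length on the handle's centre line; x to the green blade. Wooden handle 16 x 16 mm, x = -85 (foot) to +40 mm; blade 24 x 10 mm, wide along y, z = -8 to +2 mm, x = +40 to +85. Starts lying across two low ridges (110 mm apart, tops 12 mm above the bench) of a thin grey mat, blade away from the robot
- paddle4: mixing paddle (three or all of the four are present), 170 mm, 35 g. Origin at mid length on the handle's centre line; x to the green blade. Wooden handle 16 x 16 mm, x = -85 (foot) to +40 mm; blade 24 x 10 mm, wide along y, z = -8 to +2 mm, x = +40 to +85. Starts lying across two low ridges (110 mm apart, tops 12 mm above the bench) of a thin grey mat, blade away from the robot
- cup_floor (a point): centre of the inner floor of the blue square cup, 28 mm above the bench. Cup 94 x 94 mm outside, walls and cross divider 4 mm thick, reaching 81 mm above this point; four cells 41 mm square centred at x, y = +-22.5 mm (axes along the sides, z up); any cell will do, shared too. Part of the fixed grey station, 24 mm high, which spans x = -190 to +60, y = +-60 mm here
- start_button_top (a point): centre of the top of the red button, 32 mm diameter, on the drying station 145 mm towards the robot from the cup's centre; press straight down
- start_button (a joint): travel of the button in m: 0 up, 0.006 fully down, about 5 N, springs back when let go; a press counts from 0.004
- mould: bystander: white plaster mould half, 70 x 90 x 52 mm, beyond the mat; origin under its centre
- casting: bystander: white cast plug, 48 mm diameter, 62 mm tall; origin under its centre
- pigment: bystander: small white bottle with black cap, 40 mm diameter, 90 mm tall; origin under its centre
Things that resemble listed ones, but are neither listed nor needed, are in the scene too. What is shaped like the paddle4 but black is not meant.

How it is judged:
On the way, in this order (a step that is already met when the one before it is completed fails the run):
1. both bottles closed with their own stoppers (horizontal distance between stopper_blue and neck_blue below 0.004 m and z of stopper_blue in the frame of neck_blue below 0.003 m and angle between each of stopper_blue, stopper_orange's own z axis and vertical below 0.1 rad and horizontal distance between stopper_orange and neck_orange below 0.004 m and z of stopper_orange in the frame of neck_orange below 0.003 m), for 0.3 s.
2. every paddle stands in the cup, blade up (x of paddle1 in the frame of cup_floor between -0.043 and 0.043 m and y of paddle1 in the frame of cup_floor between -0.043 and 0.043 m and z of each of paddle1, paddle2, paddle3, paddle4 in the frame of cup_floor below 0.096 m and angle between each of paddle1, paddle2, paddle3, paddle4's own x axis and vertical below 0.6 rad and x of paddle2 in the frame of cup_floor between -0.043 and 0.043 m and y of paddle2 in the frame of cup_floor between -0.043 and 0.043 m and x of paddle3 in the frame of cup_floor between -0.043 and 0.043 m and y of paddle3 in the frame of cup_floor between -0.043 and 0.043 m and x of paddle4 in the frame of cup_floor between -0.043 and 0.043 m and y of paddle4 in the frame of cup_floor between -0.043 and 0.043 m), for 0.3 s.
3. the dryer's button is pressed fully (value of joint start_button above 0.004 m), for 0.05 s.
At the end, for the whole second after the job is handed in: Stoppers in the necks of their own colour: 4 mm of the axis, flange 3 mm of the rim, upright to 0.1 rad. All paddles blade up in the cup: middle within 43 mm of its centre each way and 96 mm of its floor, 0.6 rad of vertical. All at rest; button pressed, then released (all of step 1 and all of step 2 and linear speed of each of paddle1, paddle2, paddle3, paddle4, stopper_blue, stopper_orange below 0.08 m/s and value of joint start_button below 0.002 m); the robot touches nothing.
It fails at once if a stopper is put into the neck of the other bottle ((horizontal distance between stopper_blue and neck_orange below 0.012 m and z of stopper_blue in the frame of neck_orange below 0.014 m) or (horizontal distance between stopper_orange and neck_blue below 0.012 m and z of stopper_orange in the frame of neck_blue below 0.014 m)).
It fails at once if the mould, casting or pigment bottle is moved more than 30 mm (distance of any of mould, casting, pigment from where it was at the start of the episode above 0.03 m).
Of paddle1, paddle2, paddle3, paddle4 only 3 to 4 are there at a start; the rules pass over those that are not, and their reading is None.
At some moment in a run one of paddle1, paddle2, paddle3, paddle4 may be knocked a few centimetres aside while the robot is not near it.
Once in a run the grip may slacken for a moment while it holds something.
It also fails if it takes over 210 s, if anything falls off the work surface, if the arm or the gripper's body presses on something with over 40 N, if the wrist force passes 120 N, or if a joint passes its speed limit or range.

ROBOT

A 6-joint arm with a two-finger parallel gripper is mounted at the origin on the work surface. World frame = base frame: x ahead of the robot, y to its left, z up, the work surface at z = 0. Lengths are in m, angles in rad, forces in N, time in s.
With the tool pointing down it reaches from about 0.35 to 0.775 m from the base axis. Payload 7.3 kg.
Tool frame: the origin (TCP) lies at the very end of the fingers, on their centre line; the grasp point (between the pads) lies 19 mm behind it (robot.tcp_to_grasp is the distance from the TCP to the grasp point, in m); z points along the fingers, y is the direction in which the jaws open and shut (so a half turn about z gives the same grasp; the last joint's range is limited). The gripper opens to 92 mm and grips with 3 to 60 N. Pads are 19 mm wide; open, the fingers measure 130 mm over their backs; the gripper's body (75 mm by 190 mm) begins 47 mm behind the grasp point.
Start: joints at [1.043, 0.342, 1.524, -0, 1.275, -0.146], TCP at [0.196, 0.487, 0.227] pointing down, gripper open.
Joint ranges: [-2.53, 2.53], [-0.77, 2.02], [0.04, 2.7], [-1, 4.14], [0.28, 2.66], [-3.11, 3.11]. Speed limits (rad/s): [2.57, 2.57, 3.14, 3.14, 3.14, 3.14].

INTERFACE

Orientations are given as [roll, pitch, yaw] about the fixed x, y, z axes, in that order (R = Rz(yaw) Ry(pitch) Rx(roll)).
In Python, from cell import robot gives the robot as it stands.
- The arm moves only by the tool arm_command, never from a script. Its argument "motion" is a list that holds one entry, the list of rows, each a list of 7 numbers: the turn, a rotation vector about the tool's x, y, z in units of 90 degrees (1.0 is 90 degrees), then the shift along the tool's x, y, z in units of 30 cm (1.0 is 30 cm), then the opening, from -1 (shut) to 1 (fully open). In form: [[[wx, wy, wz, tx, ty, tz, grip], ...]]. A call has 1 to 8 rows; each row is the pose to reach, as a shift and turn from the pose commanded when the call began, along the tool's axes at that moment; what a row does not reach only later rows make up. A row lasts 1/10 s, in which the tool goes at most 50 mm and 8.59 degrees, less where a joint would pass 70% of its speed; a pose out of reach is approached as far as the arm can. A call with a number of a shift or a turn outside -1 to 1 is refused whole. A call with a gripper value outside its range is refused whole. The fingers move at their own pace and stop on an object; "grip_force" is the grip in N (left out, the last holds). Time passes only in rows, so rows that repeat a pose let the fingers close. It gives the time, the measured TCP pose, the force and the opening at its end, in the units of the state.
- robot.observe(): the state, without advancing time (a new reading comes with each control period).
- robot.read_camera(name): name is "side" or "top" or "wrist"; returns a dict with "image" (480x640x3 uint8, red, green, blue), "z_map" (480x640 float32, m along the optical axis (not along the pixel's ray), 0 where there is no reading), "fov_y" (degrees; the focal length in pixels is half the picture's height over the tangent of half this angle, whatever the lens; pixels are square), "cx", "cy" (the principal point, pixels), "cam_to_world" (4x4, takes a point from camera to world coordinates). Camera axes: x right, y down, z forward; pixel columns grow to the right and rows downward; lengths in m; the calibration is good to about 2 mm. A picture is of the moment at which its call begins.
- robot.hand_in(): hands the job in, once; it reports no verdict.
The state is a dict: "time": time; "qpos": joint angles; "qvel": joint speeds; "joint_efforts": joint torques, N m; "tool_pos": TCP position; "tool_rot": TCP orientation; "contact_force": force on the tool from outside, world axes, zero at the start; "torque": the same for the moment, N m; "opening": finger opening in m.
Only numpy, scipy, OpenCV 4.12 (cv2) and the standard library are available. Lean on these libraries where they do the work, as an engineer would, in place of code of your own. Each camera call takes 0.05 s, during which the arm holds its last target.

## Working session

There is one attempt and no reset: what is moved stays moved. The work goes in short steps, Python scripts to look and compute and a tool call to move; the robot and the scene stay as the last step left them, time stands still between calls to the robot, and variables do not carry over. Pictures are saved under pics/ and viewed, and the job is handed in when it is done.

Besides the shell and the picture viewer there is one more tool, called after "Emit:" in YAML: its name, and indented under it one key for each argument. arm_command: Moves the arm, as the interface text tells. Its arguments: {"type":"object","properties":{"motion":{"type":"array"},"grip_force":{"type":"number"}},"required":["motion"]}

```bash
ls; mkdir -p pics
cat > h.py <<'E'
import numpy as np, cv2, pickle
from cell import robot
def cam(n,save=None):
    d=robot.read_camera(n)
    d={k:(np.array(v) if not np.isscalar(v) else v) for k,v in d.items()}
    f=240/np.tan(np.radians(d['fov_y'])/2); z=d['z_map']
    v,u=np.mgrid[0:480,0:640]
    P=np.stack([(u-d['cx'])/f*z,(v-d['cy'])/f*z,z,np.ones_like(z)],-1)@np.array(d['cam_to_world']).T
    d['P']=P[...,:3]; d['f']=f
    if save: cv2.imwrite('pics/'+save,d['image'][...,::-1])
    return d
E
python3 - <<'E'
from h import *
for n in ['top','side','wrist']:
    d=cam(n,n+'0.png'); print(n,d['fov_y'],d['cam_to_world'].round(3).tolist()); pickle.dump(d,open(n+'0.pkl','wb'))
print(robot.observe())
E
```

```text
pics
top 43.02956512902312 [[-0.011, -0.976, 0.216, 0.241], [-1.0, 0.012, 0.002, 0.006], [-0.005, -0.216, -0.976, 1.434], [0.0, 0.0, 0.0, 1.0]]
side 43.06638510402166 [[-0.998, -0.044, 0.043, 0.463], [-0.06, 0.565, -0.823, 0.961], [0.012, -0.824, -0.567, 0.748], [0.0, 0.0, 0.0, 1.0]]
wrist 68.39925372263018 [[0.373, 0.893, 0.251, 0.128], [0.928, -0.358, -0.103, 0.515], [-0.002, 0.272, -0.962, 0.385], [0.0, 0.0, 0.0, 1.0]]
{'time': 0.15, 'qpos': array([ 1.04298259e+00,  3.42510085e-01,  1.52478302e+00, -4.20617854e-06,
        1.27539004e+00, -1.46002182e-01]), 'qvel': array([-0.0024535 , -0.00109124, -0.00264534,  0.00016489, -0.00101505,
        0.00025408]), 'joint_efforts': array([ 1.51191864e-03, -4.31467152e+01, -2.44356090e+01,  7.19019002e-02,
        5.37047710e-02, -1.13818680e-04]), 'tool_pos': array([0.19544702, 0.48694419, 0.226237  ]), 'tool_rot': array([-3.14051317e+00, -1.54670455e-04,  2.75978225e+00]), 'contact_force': array([ 0.13461908,  0.35451461, -0.42888372]), 'torque': array([-0.00830955,  0.00950893,  0.02371391]), 'opening': 0.09195956255382035}
```

View pics/top0.png

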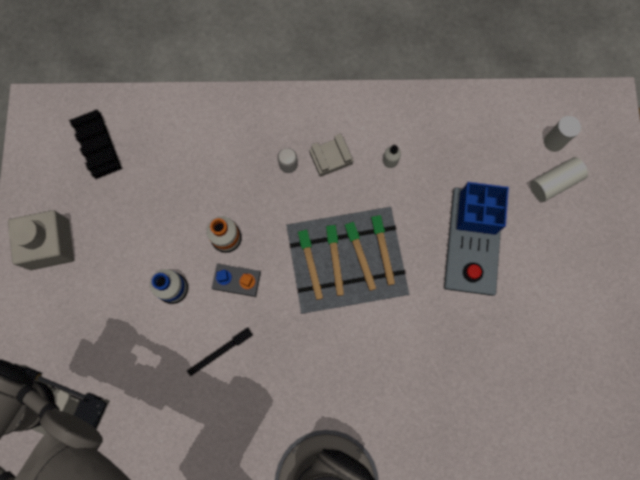

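View pics/side0.png

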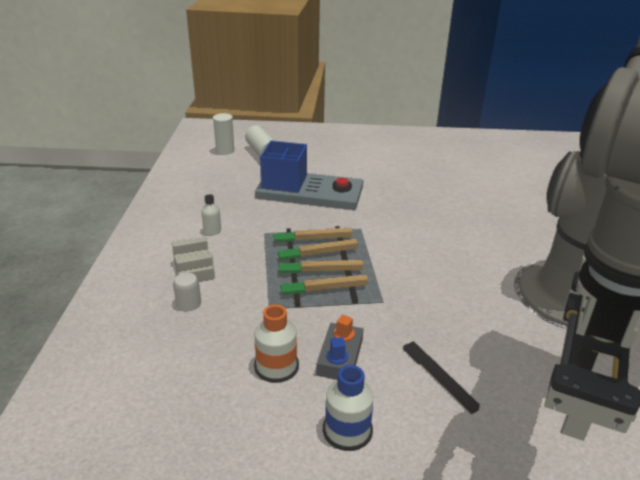

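View pics/wrist0.png

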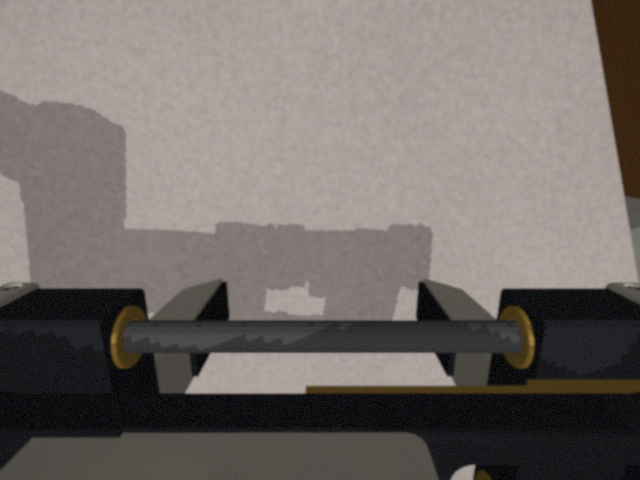

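All four paddles are present: top view (312,265), (336,260), (360,257) and (384,250). Stoppers are at (223,277) blue and (247,282) orange, bottle mouths at (161,282) blue and (217,227) orange, the cup at (484,207) and the button at (474,271).

```bash
cat > m.py <<'E'
from h import *
import sys
def analyze(d,tag=''):
    hsv=cv2.cvtColor(d['image'],cv2.COLOR_RGB2HSV); P=d['P']; H,S,V=[hsv[...,i].astype(int) for i in range(3)]
    M={'blue':(abs(H-112)<12)&(S>130)&(V>40),'green':(abs(H-65)<22)&(S>110)&(V>30),'orange':(H>=5)&(H<=13)&(S>165)&(V>80),'red':((H<4)|(H>174))&(S>150),'wood':(H>10)&(H<25)&(S>70)&(S<165)&(P[...,2]>.01)&(P[...,2]<.2)}
    for k,m in M.items():
        m=m&(d['z_map']>0)&(P[...,0]<.85)&(P[...,0]>.1)
        n,l,st,c=cv2.connectedComponentsWithStats(m.astype(np.uint8))
        for i in range(1,n):
            if st[i,4]<25: continue
            q=P[l==i]; zt=np.percentile(q[:,2],97); t=q[q[:,2]>zt-.006]
            print(tag,k,st[i,4],c[i].round(0),'mean',np.median(q,0).round(4),'ztop',zt.round(4),'top c',((t.min(0)+t.max(0))/2)[:2].round(4),'mean',t.mean(0)[:2].round(4),'ext',np.ptp(t,0)[:2].round(3))
if __name__=='__main__':
    for n in ['top','side']: analyze(pickle.load(open(n+'0.pkl','rb')),n)
E
python3 m.py
```

```text
top blue 2142 [482. 208.] mean [ 0.6089 -0.366   0.0727] ztop 0.1098 top c [ 0.6092 -0.3651] mean [ 0.6044 -0.3589] ext [0.102 0.104]
top blue 182 [223. 277.] mean [0.4591 0.2317 0.0558] ztop 0.0659 top c [0.462  0.2342] mean [0.4619 0.2348] ext [0.023 0.021]
top blue 160 [161. 281.] mean [0.4413 0.3587 0.117 ] ztop 0.1233 top c [0.4419 0.3598] mean [0.4404 0.3572] ext [0.033 0.034]
top blue 44 [179. 291.] mean [0.4271 0.3298 0.0432] ztop 0.0531 top c [0.429  0.3371] mean [0.4276 0.3324] ext [0.038 0.022]
top green 170 [377. 225.] mean [ 0.5853 -0.1279  0.0212] ztop 0.0263 top c [ 0.5868 -0.1284] mean [ 0.5871 -0.1278] ext [0.039 0.026]
top green 173 [352. 231.] mean [ 0.569  -0.0668  0.0217] ztop 0.0269 top c [ 0.5694 -0.0661] mean [ 0.5695 -0.0663] ext [0.042 0.03 ]
top green 170 [332. 234.] mean [ 0.5637 -0.0195  0.0213] ztop 0.0267 top c [ 0.5645 -0.0195] mean [ 0.5621 -0.0187] ext [0.043 0.024]
top green 168 [304. 239.] mean [0.5522 0.047  0.0217] ztop 0.0269 top c [0.5534 0.047 ] mean [0.5529 0.0468] ext [0.042 0.028]
top orange 116 [219. 227.] mean [0.56   0.2319 0.1182] ztop 
[... 3261 characters left out ...]
.0293 top c [ 0.4806 -0.0265] mean [ 0.48   -0.0273] ext [0.123 0.032]
side wood 658 [336. 282.] mean [0.4698 0.0298 0.0249] ztop 0.0293 top c [0.4707 0.0277] mean [0.4709 0.0284] ext [0.122 0.041]
side wood 70 [273. 326.] mean [0.5666 0.2493 0.0978] ztop 0.1127 top c [0.5745 0.2488] mean [0.5749 0.2494] ext [0.009 0.009]
side wood 112 [280. 351.] mean [0.5493 0.2596 0.0562] ztop 0.0592 top c [0.562  0.2522] mean [0.5572 0.2596] ext [0.066 0.038]
side wood 45 [262. 363.] mean [0.5842 0.2624 0.0297] ztop 0.0384 top c [0.5888 0.258 ] mean [0.5889 0.2582] ext [0.01 0.01]
side wood 35 [287. 364.] mean [0.5423 0.26   0.0283] ztop 0.0362 top c [0.5422 0.2593] mean [0.5413 0.2596] ext [0.021 0.022]
```

```bash
cat > go.py <<'E'
from h import *
import sys
from scipy.spatial.transform import Rotation as R
# usage: go.py x y z roll pitch yaw -> total shift/turn in move units
def rel(p,rpy):
    o=robot.observe(); R0=R.from_euler('xyz',o['tool_rot']); R1=R.from_euler('xyz',rpy)
    w=(R0.inv()*R1).as_rotvec()/(np.pi/2); t=R0.inv().apply(np.array(p)-o['tool_pos'])/.3
    return np.r_[w,t]
def st():
    o=robot.observe(); print('t %.2f pos %s rot %s q %s F %s op %.4f'%(o['time'],o['tool_pos'].round(4),o['tool_rot'].round(3),o['qpos'].round(3),o['contact_force'].round(1),o['opening']))
    open('log.txt','a').write(repr([o['qpos'].tolist(),o['tool_pos'].tolist(),o['tool_rot'].tolist()])+'\n')
if __name__=='__main__':
    a=[float(x) for x in sys.argv[1:]]; st()
    for i in range(0,len(a),6):
        r=rel(a[i:i+3],a[i+3:i+6]); print(r.round(3).tolist(),'rows',(np.linalg.norm(r[3:])*300/50).round(1),(np.linalg.norm(r[:3])*90/8.59).round(1))
E
python3 go.py 0.4505 0.182 0.17 3.1416 0 1.36
```

```text
t 0.15 pos [0.1954 0.4869 0.2262] rot [-3.141 -0.     2.76 ] q [ 1.043  0.343  1.525 -0.     1.275 -0.146] F [ 0.1  0.4 -0.4] op 0.0920
[-0.001, 0.0, 0.891, -1.168, -0.626, 0.188] rows 8.0 9.3
```

Emit:
arm_command:
  motion:
    - [[0,0,0.76,-0.99,-0.53,0,1],[0,0,0.76,-0.99,-0.53,0,1],[0,0,0.76,-0.99,-0.53,0,1],[0,0,0.76,-0.99,-0.53,0,1],[0,0,0.76,-0.99,-0.53,0,1],[0,0,0.76,-0.99,-0.53,0,1],[0,0,0.76,-0.99,-0.53,0,1],[0,0,0.76,-0.99,-0.53,0,1]]

```text
time: 0.95
tool_pos: [0.4145, 0.2257, 0.2265]
tool_rot: [3.141, 0.001, 1.555]
contact_force: [-0.3, -0.5, -0.4]
opening: 0.0916
```

```bash
python3 go.py 0.4505 0.182 0.17 3.1416 0 1.36
```

```text
t 0.95 pos [0.4145 0.2257 0.2265] rot [3.141e+00 1.000e-03 1.555e+00] q [ 3.370e-01  2.450e-01  1.663e+00 -1.000e-03  1.234e+00  3.530e-01] F [-0.3 -0.5 -0.4] op 0.0916
[0.0, 0.001, 0.124, -0.143, 0.122, 0.188] rows 1.6 1.3
```

Emit:
arm_command:
  motion:
    - [[0,0,0.12,-0.14,0.12,0.19,1],[0,0,0.12,-0.14,0.12,0.19,1],[0,0,0.12,-0.14,0.12,0.19,1],[0,0,0.12,-0.14,0.12,0.19,1],[0,0,0.12,-0.14,0.12,0.19,1]]

```text
time: 1.45
tool_pos: [0.4478, 0.1876, 0.1707]
tool_rot: [3.14, -0.001, 1.379]
contact_force: [0.7, 0.4, -0.7]
opening: 0.0922
```

Run:
```python
from go import *
st(); d=cam('wrist','w1.png'); pickle.dump(d,open('w1.pkl','wb'))
from m import analyze
analyze(d)
```

```text
t 1.45 pos [0.4478 0.1876 0.1707] rot [ 3.140e+00 -1.000e-03  1.379e+00] q [0.239 0.325 1.716 0.    1.098 0.43 ] F [ 0.7  0.4 -0.7] op 0.0922
 blue 138 [254.   2.] mean [0.4395 0.3416 0.1016] ztop 0.1059 top c [0.4391 0.3423] mean [0.4389 0.3417] ext [0.015 0.004]
 blue 792 [283.  46.] mean [0.4487 0.3287 0.0471] ztop 0.0587 top c [0.4455 0.3376] mean [0.4487 0.3311] ext [0.059 0.025]
 blue 1455 [328. 174.] mean [0.4621 0.2367 0.0615] ztop 0.0634 top c [0.4624 0.2348] mean [0.4623 0.235 ] ext [0.025 0.024]
 green 34 [437. 358.] mean [0.5332 0.04   0.0224] ztop 0.2088 top c [0.492  0.1704] mean [0.4919 0.1704] ext [0.001 0.002]
 orange 387 [418. 150.] mean [0.5322 0.2418 0.0455] ztop 0.0582 top c [0.5368 0.2376] mean [0.5338 0.2412] ext [0.016 0.054]
 orange 31 [475. 127.] mean [0.5542 0.2519 0.1063] ztop 0.1105 top c [0.554 0.251] mean [0.5541 0.2516] ext [0.008 0.005]
 orange 154 [511. 141.] mean [0.5762 0.2392 0.1059] ztop 0.1173 top c [0.576  0.2371] mean [0.5762 0.237 ] ext [0.002 0.012]
 orange 31 [464. 136.] mean [0.5482 0.2467 0.1018] ztop 0.1087 top c [0.5487 0.2465] mean [0.
[... 933 characters left out ...]
7 0.0586] ztop 0.065 top c [0.5387 0.2289] mean [0.5341 0.2287] ext [0.019 0.046]
 wood 39 [412. 171.] mean [0.5324 0.2225 0.0224] ztop 0.0309 top c [0.5323 0.2253] mean [0.5311 0.2259] ext [0.007 0.02 ]
 wood 71 [476. 176.] mean [0.5527 0.2203 0.0978] ztop 0.1203 top c [0.5568 0.2191] mean [0.5559 0.219 ] ext [0.009 0.004]
 wood 34 [524. 170.] mean [0.5755 0.2221 0.12  ] ztop 0.1209 top c [0.5741 0.2234] mean [0.5749 0.2226] ext [0.011 0.01 ]
 wood 1738 [388. 370.] mean [0.4865 0.0336 0.0275] ztop 0.0293 top c [0.4831 0.0336] mean [0.4912 0.0339] ext [0.097 0.027]
 wood 98 [465. 477.] mean [ 0.5521 -0.1279  0.0165] ztop 0.0206 top c [ 0.5489 -0.1278] mean [ 0.5517 -0.1278] ext [0.025 0.006]
```

View pics/w1.png

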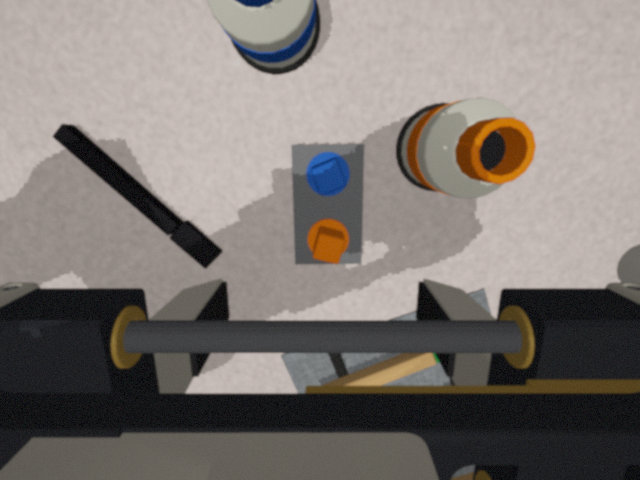

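The wrist view shows the blue head at (327,173) and the orange one at (327,243), both turned relative to the stand. I'll measure their yaw from the top faces.

```bash
python3 - <<'E'
from go import *
d=cam('wrist','w2.png');st()
P=d['P']
for nm,c in [('o',(0.4505,.182)),('b',(.462,.2353))]:
    m=(P[...,2]>.054)&(P[...,2]<.07)&(np.hypot(P[...,0]-c[0],P[...,1]-c[1])<.022)
    q=P[m]; r=cv2.minAreaRect((q[:,:2]*1000).astype(np.float32)); print(nm,len(q),r,np.percentile(q[:,2],[5,50,95]))
E
python3 go.py 0.4505 0.182 0.17 3.1416 0 1.36
```

```text
t 1.55 pos [0.4478 0.1878 0.1708] rot [ 3.140e+00 -1.000e-03  1.379e+00] q [0.239 0.325 1.717 0.    1.098 0.43 ] F [-0.1  0.2 -0.1] op 0.0921
o 784 ((452.2211608886719, 179.8984375), (22.42626953125, 22.00830078125), 64.08708190917969) [0.05810666 0.06217829 0.06342876]
b 863 ((462.29833984375, 234.77108764648438), (21.881986618041992, 22.071760177612305), 11.444611549377441) [0.06063412 0.06224412 0.06340919]
t 1.55 pos [0.4478 0.1878 0.1708] rot [ 3.140e+00 -1.000e-03  1.379e+00] q [0.239 0.325 1.717 0.    1.098 0.43 ] F [-0.1  0.2 -0.1] op 0.0921
[0.001, -0.001, 0.012, -0.017, 0.013, 0.003] rows 0.1 0.1
```

```bash
python3 go.py 0.4515 0.181 0.10 3.1416 0 1.1186 0.4515 0.181 0.036 3.1416 0 1.1186
```

```text
t 1.55 pos [0.4478 0.1878 0.1708] rot [ 3.140e+00 -1.000e-03  1.379e+00] q [0.239 0.325 1.717 0.    1.098 0.43 ] F [-0.1  0.2 -0.1] op 0.0921
[0.001, -0.001, 0.166, -0.02, 0.016, 0.236] rows 1.4 1.7
[0.001, -0.001, 0.166, -0.02, 0.016, 0.449] rows 2.7 1.7
```

Emit:
arm_command:
  motion:
    - [[0,0,0.166,-0.02,0.016,0.1,0.2],[0,0,0.166,-0.02,0.016,0.2,0.2],[0,0,0.166,-0.02,0.016,0.3,0.2],[0,0,0.166,-0.02,0.016,0.4,0.2],[0,0,0.166,-0.02,0.016,0.449,0.2],[0,0,0.166,-0.02,0.016,0.449,0.2],[0,0,0.166,-0.02,0.016,0.449,0.2]]
  grip_force: 40

```text
time: 2.25
tool_pos: [0.4517, 0.1806, 0.0359]
tool_rot: [3.141, -0.001, 1.118]
contact_force: [1.0, 0.4, -0.1]
opening: 0.0552
```

```bash
python3 go.py 0.4515 0.181 0.036 3.1416 0 1.1186
```

```text
t 2.25 pos [0.4517 0.1806 0.0359] rot [ 3.141e+00 -1.000e-03  1.118e+00] q [0.223 0.523 1.86  0.    0.757 0.676] F [ 1.   0.4 -0.1] op 0.0552
[0.001, -0.001, -0.001, 0.001, -0.001, -0.0] rows 0.0 0.0
```

Emit:
arm_command:
  motion:
    - [[0,0,0,0,0,0,-1],[0,0,0,0,0,0,-1],[0,0,0,0,0,0,-1],[0,0,0,0,0,0,-1],[0,0,0,0,0,0,-1],[0,0,0,0,0,0,-1],[0,0,0,0,0,0,-1]]

```text
time: 2.95
tool_pos: [0.4515, 0.1801, 0.0353]
tool_rot: [3.141, -0.0, 1.117]
contact_force: [-0.8, -1.0, 4.2]
opening: 0.0217
```

```bash
python3 go.py 0.562 0.2355 0.20 3.1416 0 1.1186 0.562 0.2355 0.136 3.1416 0 1.1186
```

```text
t 2.95 pos [0.4515 0.1801 0.0353] rot [ 3.141 -0.     1.117] q [0.222 0.524 1.861 0.    0.756 0.676] F [-0.8 -1.   4.2] op 0.0217
[0.0, -0.0, -0.001, 0.328, 0.25, -0.549] rows 4.1 0.0
[0.0, -0.0, -0.001, 0.328, 0.25, -0.335] rows 3.2 0.0
```

Emit:
arm_command:
  motion:
    - [[0,0,0,0,0,-0.1,-1],[0,0,0,0,0,-0.25,-1],[0,0,0,0,0,-0.4,-1],[0,0,0,0,0,-0.55,-1],[0,0,0,0.1,0.08,-0.55,-1],[0,0,0,0.2,0.15,-0.55,-1],[0,0,0,0.3,0.22,-0.55,-1],[0,0,0,0.328,0.25,-0.55,-1]]

```text
time: 3.75
tool_pos: [0.5639, 0.2369, 0.1992]
tool_rot: [3.141, -0.001, 1.117]
contact_force: [-0.1, -1.1, -1.1]
opening: 0.0218
```

Emit:
arm_command:
  motion:
    - [[0,0,0,0,0,0,-1],[0,0,0,0,0,0,-1],[0,0,0,0,0,0,-1]]

```text
time: 4.05
tool_pos: [0.5609, 0.2352, 0.1999]
tool_rot: [-3.141, 0.001, 1.117]
contact_force: [-0.3, 0.1, 0.1]
opening: 0.0218
```

```bash
python3 go.py 0.562 0.2355 0.136 3.1416 0 1.1186
python3 - <<'E'
from go import *
cam('wrist','w3.png'); d=cam('side','s3.png')
from m import analyze
analyze(d)
E
```

```text
t 4.05 pos [0.5609 0.2352 0.1999] rot [-3.141e+00  1.000e-03  1.117e+00] q [0.271 0.516 1.322 0.    1.305 0.725] F [-0.3  0.1  0.1] op 0.0218
[-0.0, 0.0, -0.001, 0.003, 0.003, 0.213] rows 1.3 0.0
 blue 86 [302. 155.] mean [ 0.5661 -0.3661  0.1016] ztop 0.1096 top c [ 0.5677 -0.3615] mean [ 0.5666 -0.3612] ext [0.013 0.092]
 blue 387 [337. 351.] mean [0.4615 0.2437 0.0451] ztop 0.0628 top c [0.462  0.2369] mean [0.4622 0.2378] ext [0.022 0.023]
 blue 602 [350. 379.] mean [0.442  0.3676 0.1125] ztop 0.1204 top c [0.4421 0.3599] mean [0.4425 0.3624] ext [0.035 0.038]
 blue 395 [349. 427.] mean [0.4401 0.3909 0.0427] ztop 0.0541 top c [0.4401 0.3869] mean [0.4409 0.3902] ext [0.053 0.016]
 green 28 [297. 253.] mean [ 0.5533 -0.0642  0.0195] ztop 0.0233 top c [ 0.5535 -0.0694] mean [ 0.5535 -0.067 ] ext [0.009 0.019]
 green 70 [296. 268.] mean [ 0.5511 -0.0134  0.0203] ztop 0.023 top c [ 0.5527 -0.017 ] mean [ 0.551  -0.0164] ext [0.019 0.028]
 green 203 [292. 288.] mean [0.5525 0.0508 0.0211] ztop 0.0238 top c [0.5533 0.049 ] mean [0.5529 0.049 ] ext [0.043 0.03 ]
 orange 298 [271. 267.]
[... 1162 characters left out ...]
97 0.0303 0.025 ] ztop 0.0291 top c [0.4706 0.0269] mean [0.4708 0.0285] ext [0.121 0.045]
 wood 63 [274. 327.] mean [0.5639 0.2483 0.097 ] ztop 0.1094 top c [0.5635 0.2448] mean [0.5722 0.2456] ext [0.035 0.01 ]
 wood 56 [292. 350.] mean [0.533  0.2494 0.0545] ztop 0.0593 top c [0.5407 0.2545] mean [0.5382 0.2558] ext [0.021 0.026]
 wood 54 [265. 353.] mean [0.5774 0.2659 0.0565] ztop 0.0589 top c [0.5744 0.2597] mean [0.575  0.2641] ext [0.041 0.022]
 wood 39 [262. 363.] mean [0.5845 0.2616 0.0295] ztop 0.0388 top c [0.5917 0.2552] mean [0.5919 0.255 ] ext [0.005 0.009]
 wood 33 [288. 364.] mean [0.5408 0.2598 0.0283] ztop 0.0318 top c [0.5432 0.258 ] mean [0.5414 0.2588] ext [0.023 0.022]
```

View pics/w3.png

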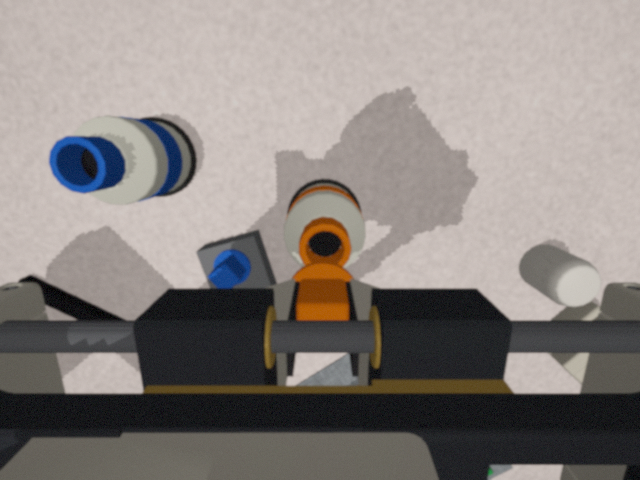

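View pics/s3.png

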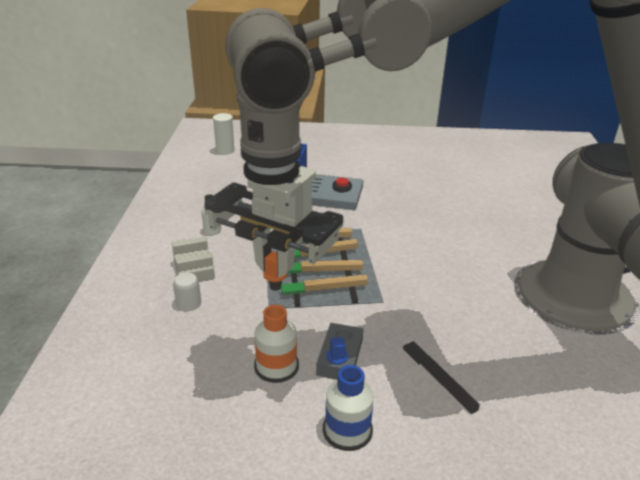

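The orange stopper is held upright (side view at (273,275)), above the orange neck at (275,316). Inserting it now.

Emit:
arm_command:
  motion:
    - [[0,0,0,0.003,0.004,0.05,-1],[0,0,0,0.003,0.004,0.1,-1],[0,0,0,0.003,0.004,0.13,-1],[0,0,0,0.003,0.004,0.16,-1],[0,0,0,0.003,0.004,0.19,-1],[0,0,0,0.003,0.004,0.2,-1]]

```text
time: 4.75
tool_pos: [0.5629, 0.2357, 0.1391]
tool_rot: [-3.141, 0.001, 1.117]
contact_force: [-0.7, -0.3, -0.9]
opening: 0.0218
```

Emit:
arm_command:
  motion:
    - [[0,0,0,0,0,0.01,-1],[0,0,0,0,0,0.01,-1],[0,0,0,0,0,0.02,-1],[0,0,0,0,0,0.02,-1]]

```text
time: 5.15
tool_pos: [0.5633, 0.2359, 0.134]
tool_rot: [-3.142, -0.0, 1.117]
contact_force: [-0.1, 0.3, -0.9]
opening: 0.0221
```

Emit:
arm_command:
  motion:
    - [[0,0,0,0,0,0.01,-1],[0,0,0,0,0,0.01,-1],[0,0,0,0,0,0.02,-1],[0,0,0,0,0,0.02,-1],[0,0,0,0,0,0.025,-1],[0,0,0,0,0,0.025,-1]]

```text
time: 5.75
tool_pos: [0.5634, 0.2359, 0.1273]
tool_rot: [3.141, -0.0, 1.117]
contact_force: [-2.3, -0.6, 4.2]
opening: 0.0216
```

Emit:
arm_command:
  motion:
    - [[0,0,0,0,0,0.006,-1],[0,0,0,0,0,0.006,-1],[0,0,0,0,0,0.012,-1],[0,0,0,0,0,0.012,-1]]

```text
time: 6.15
tool_pos: [0.5634, 0.2359, 0.1272]
tool_rot: [3.139, -0.002, 1.117]
contact_force: [-10.2, -3.8, 24.7]
opening: 0.0213
```

Emit:
arm_command:
  motion:
    - [[0,0,0,0,0,-0.008,-0.2],[0,0,0,0,0,-0.008,-0.2],[0,0,0,0,0,-0.008,-0.2],[0,0,0,0,0,-0.008,-0.2],[0,0,0,0,0,-0.15,-0.1],[0,0,0,0,0,-0.3,0],[0,0,0,0,0,-0.3,0],[0,0,0,0,0,-0.3,0]]

```text
time: 6.95
tool_pos: [0.5638, 0.236, 0.2136]
tool_rot: [3.14, -0.001, 1.117]
contact_force: [0.0, -0.2, -0.4]
opening: 0.0459
```

```bash
python3 - <<'E'
from go import *
st();cam('wrist','w4.png'); d=cam('side','s4.png')
P=d['P']
for nm,c in [('o',(0.563,.236)),('b',(.462,.2353))]:
    z0=.12 if nm=='o' else .028
    m=(P[...,2]>z0+.028)&(P[...,2]<z0+.04)&(np.hypot(P[...,0]-c[0],P[...,1]-c[1])<.022)
    q=P[m]; r=cv2.minAreaRect((q[:,:2]*1000).astype(np.float32)); print(nm,len(q),r,np.percentile(q[:,2],[5,50,95]))
E
python3 go.py 0.462 0.2355 0.2 3.1416 0 -2.942 0.462 0.2355 0.2 3.1416 0 0.2
```

```text
t 6.95 pos [0.5638 0.236  0.2136] rot [ 3.140e+00 -1.000e-03  1.117e+00] q [0.271 0.51  1.294 0.    1.336 0.725] F [ 0.  -0.2 -0.4] op 0.0459
o 164 ((562.9407958984375, 235.11277770996094), (25.8557186126709, 22.479562759399414), 61.27292251586914) [0.14898394 0.15314168 0.15512245]
b 153 ((462.29522705078125, 234.74102783203125), (22.08295249938965, 24.507036209106445), 11.32965087890625) [0.05725857 0.06078957 0.06317227]
t 7.05 pos [0.5627 0.2356 0.2114] rot [-3.140e+00  2.000e-03  1.117e+00] q [0.271 0.512 1.296 0.    1.336 0.725] F [-0.8  0.2  1.1] op 0.0456
[-0.002, -0.001, -1.416, -0.148, -0.301, 0.039] rows 2.0 14.8
[-0.001, 0.002, 0.584, -0.148, -0.301, 0.039] rows 2.0 6.1
```

View pics/s4.png

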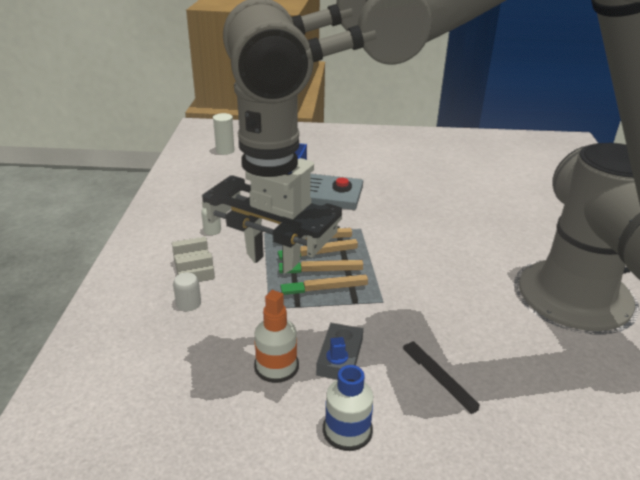

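Orange is seated: head top at 0.1535–0.155 m against 0.154 m expected. Now the blue one.

Emit:
arm_command:
  motion:
    - [[0,0,-0.72,-0.148,-0.3,0,0],[0,0,-0.72,-0.148,-0.3,0,0],[0,0,-0.72,-0.148,-0.3,0,0],[0,0,-0.72,-0.148,-0.3,0,0],[0,0,-0.72,-0.148,-0.3,0,0],[0,0,-0.72,-0.148,-0.3,0,0],[0,0,-0.72,-0.148,-0.3,0,0],[0,0,-0.72,-0.148,-0.3,0,0]]

```text
time: 7.85
tool_pos: [0.4622, 0.2352, 0.2112]
tool_rot: [-3.138, -0.001, 2.253]
contact_force: [-0.6, -0.1, -0.1]
opening: 0.0463
```

Emit:
arm_command:
  motion:
    - [[0,0,-0.696,0,0,0,0],[0,0,-0.696,0,0,0,0],[0,0,-0.696,0,0,0,0],[0,0,-0.696,0,0,0,0],[0,0,-0.696,0,0,0,0],[0,0,-0.696,0,0,0,0],[0,0,-0.696,0,0,0,0],[0,0,-0.696,0,0,0,0]]

```text
time: 8.65
tool_pos: [0.4622, 0.2351, 0.2112]
tool_rot: [-3.141, -0.003, -2.937]
contact_force: [0.6, -0.3, -0.6]
opening: 0.0461
```

```bash
python3 go.py 0.462 0.235 0.036 3.1416 0 -2.942
```

```text
t 8.65 pos [0.4622 0.2351 0.2112] rot [-3.141e+00 -3.000e-03 -2.937e+00] q [ 0.323  0.345  1.564  0.     1.236 -1.452] F [ 0.6 -0.3 -0.6] op 0.0461
[-0.0, -0.002, 0.003, -0.001, -0.0, 0.584] rows 3.5 0.0
```

Emit:
arm_command:
  motion:
    - [[0,0,0,0,0,0.15,0],[0,0,0,0,0,0.3,0],[0,0,0,0,0,0.4,0],[0,0,0,0,0,0.48,0],[0,0,0,0,0,0.54,0],[0,0,0,0,0,0.584,0],[0,0,0,0,0,0.584,0],[0,0,0,0,0,0.584,0]]

```text
time: 9.45
tool_pos: [0.4624, 0.2352, 0.037]
tool_rot: [-3.141, -0.002, -2.942]
contact_force: [0.7, -0.1, 0.3]
opening: 0.0458
```

Emit:
arm_command:
  motion:
    - [[0,0,0,0,0,0,-1],[0,0,0,0,0,0,-1],[0,0,0,0,0,0,-1],[0,0,0,0,0,0,-1],[0,0,0,0,0,0,-1],[0,0,0,0,0,0,-1]]

```text
time: 10.05
tool_pos: [0.4633, 0.2355, 0.0382]
tool_rot: [3.141, 0.001, -2.942]
contact_force: [-0.8, 0.5, 4.6]
opening: 0.0216
```

```bash
python3 go.py 0.442 0.3595 0.2 3.1416 0 -2.942
```

```text
t 10.05 pos [0.4633 0.2355 0.0382] rot [ 3.141e+00  1.000e-03 -2.942e+00] q [ 0.323  0.563  1.766  0.     0.812 -1.448] F [-0.8  0.5  4.6] op 0.0216
[0.0, 0.001, -0.0, -0.013, 0.419, -0.539] rows 4.1 0.0
```

Emit:
arm_command:
  motion:
    - [[0,0,0,0,0,-0.1,-1],[0,0,0,0,0,-0.25,-1],[0,0,0,0,0,-0.4,-1],[0,0,0,0,0,-0.54,-1],[0,0,0,-0.013,0.13,-0.54,-1],[0,0,0,-0.013,0.26,-0.54,-1],[0,0,0,-0.013,0.36,-0.54,-1],[0,0,0,-0.013,0.42,-0.54,-1]]

```text
time: 10.85
tool_pos: [0.441, 0.3617, 0.1995]
tool_rot: [3.141, -0.0, -2.941]
contact_force: [1.4, 0.7, -0.2]
opening: 0.022
```

Emit:
arm_command:
  motion:
    - [[0,0,0,0,0,0,-1],[0,0,0,0,0,0,-1],[0,0,0,0,0,0,-1]]

```text
time: 11.15
tool_pos: [0.442, 0.3587, 0.1995]
tool_rot: [-3.141, -0.0, -2.943]
contact_force: [0.2, -0.3, -0.6]
opening: 0.022
```

```bash
python3 go.py 0.442 0.36 0.140 3.1416 0 -2.942
python3 - <<'E'
from go import *
cam('wrist','w5.png'); d=cam('side','s5.png')
E
```

```text
t 11.15 pos [0.442  0.3587 0.1995] rot [-3.141 -0.    -2.943] q [ 0.547  0.445  1.442 -0.     1.255 -1.222] F [ 0.2 -0.3 -0.6] op 0.0220
[-0.0, -0.0, -0.001, -0.001, 0.004, 0.198] rows 1.2 0.0
```

View pics/s5.png

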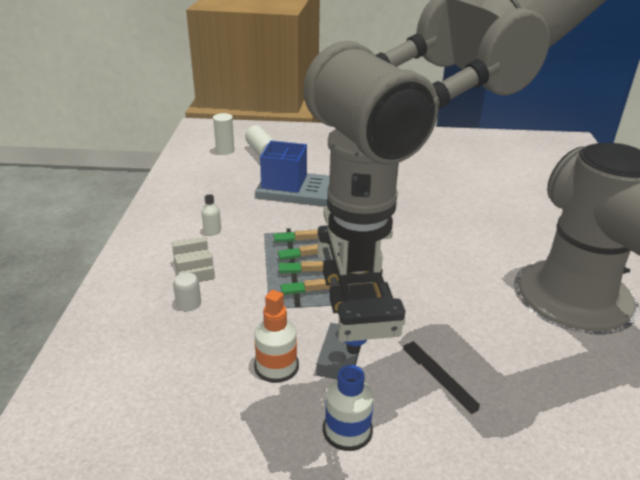

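View pics/w5.png

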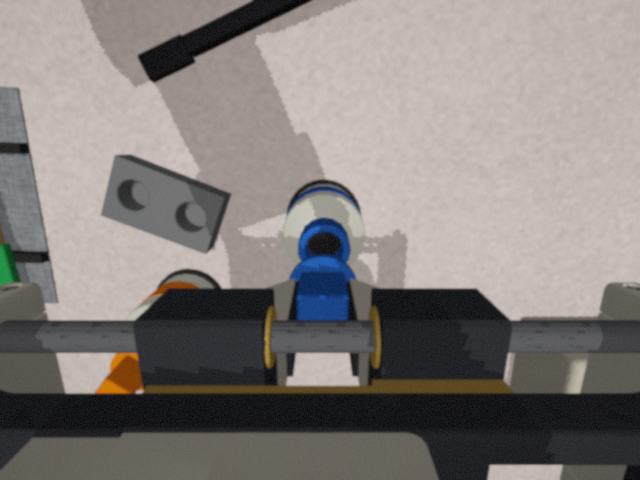

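The blue stopper is held (wrist view (322,285)) with the blue neck right below at (324,243), the same alignment as for orange. Inserting.

Emit:
arm_command:
  motion:
    - [[0,0,0,0,0.004,0.05,-1],[0,0,0,0,0.004,0.1,-1],[0,0,0,0,0.004,0.13,-1],[0,0,0,0,0.004,0.16,-1],[0,0,0,0,0.004,0.19,-1],[0,0,0,0,0.004,0.21,-1],[0,0,0,0,0.004,0.225,-1],[0,0,0,0,0.004,0.225,-1]]

```text
time: 12.05
tool_pos: [0.4415, 0.3608, 0.1317]
tool_rot: [-3.141, -0.001, -2.942]
contact_force: [-0.1, 0.3, -0.4]
opening: 0.0217
```

Emit:
arm_command:
  motion:
    - [[0,0,0,0,0,0.008,-1],[0,0,0,0,0,0.012,-1],[0,0,0,0,0,0.016,-1],[0,0,0,0,0,0.016,-1]]

```text
time: 12.45
tool_pos: [0.442, 0.3612, 0.1302]
tool_rot: [3.141, 0.003, -2.942]
contact_force: [-4.3, -1.8, 15.7]
opening: 0.022
```

Emit:
arm_command:
  motion:
    - [[0,0,0,0,0,0.006,-1],[0,0,0,0,0,0.006,-1],[0,0,0,0,0,0.006,-1]]

```text
time: 12.75
tool_pos: [0.4421, 0.3612, 0.1302]
tool_rot: [3.14, 0.004, -2.942]
contact_force: [-8.1, -5.7, 27.0]
opening: 0.0217
```

Emit:
arm_command:
  motion:
    - [[0,0,0,0,0,-0.008,-0.2],[0,0,0,0,0,-0.008,-0.2],[0,0,0,0,0,-0.008,-0.2],[0,0,0,0,0,-0.008,-0.2],[0,0,0,0,0,-0.15,-0.1],[0,0,0,0,0,-0.3,0],[0,0,0,0,0,-0.3,0],[0,0,0,0,0,-0.3,0]]

```text
time: 13.55
tool_pos: [0.4419, 0.3611, 0.2161]
tool_rot: [3.141, 0.002, -2.942]
contact_force: [-0.7, -0.4, -0.4]
opening: 0.0459
```

Run:
```python
from go import *
st();cam('wrist','w6.png'); d=cam('side','s6.png')
P=d['P']
for nm,c in [('o',(0.563,.236)),('b',(.442,.36))]:
    z0=.12 
    m=(P[...,2]>z0+.028)&(P[...,2]<z0+.045)&(np.hypot(P[...,0]-c[0],P[...,1]-c[1])<.022)
    q=P[m]; r=cv2.minAreaRect((q[:,:2]*1000).astype(np.float32)); print(nm,len(q),r,np.percentile(q[:,2],[5,50,95]))
    hh=P[np.hypot(P[...,0]-c[0],P[...,1]-c[1])<.03]; 
import ast
L=[ast.literal_eval(l) for l in open('log.txt')]
print(len(L))
```

```text
t 13.55 pos [0.4419 0.3611 0.2161] rot [ 3.141e+00  2.000e-03 -2.942e+00] q [ 0.551  0.433  1.414  0.     1.293 -1.219] F [-0.7 -0.4 -0.4] op 0.0459
o 163 ((563.276611328125, 236.3202667236328), (24.57798194885254, 21.535484313964844), 63.92771530151367) [0.14891197 0.15305548 0.15486099]
b 220 ((441.04425048828125, 360.5985412597656), (21.694053649902344, 24.89182472229004), 12.879279136657715) [0.14915653 0.15317435 0.15497479]
15
```

View pics/s6.png

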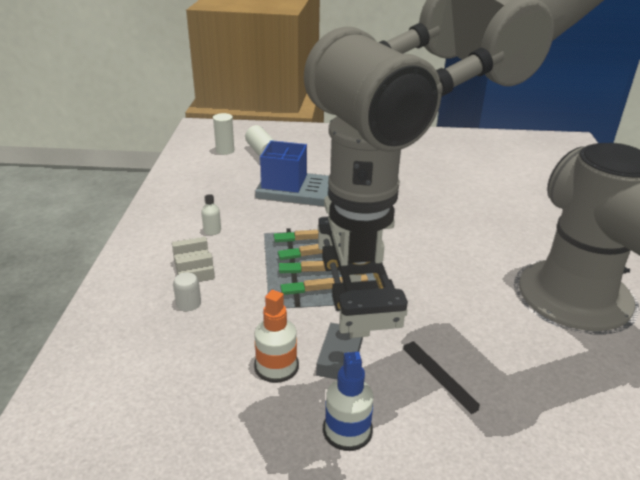

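Run:
```python
from go import *
import ast
from scipy.optimize import least_squares
L=[ast.literal_eval(l) for l in open('log.txt')]
q=np.array([l[0] for l in L]); p=np.array([l[1] for l in L])
def f(x):
    a,l1,l2,e,H,lat=x
    s=q[:,1]+q[:,2]
    r=a+l1*np.sin(q[:,1])+l2*np.sin(s)+e*np.cos(s); z=H+l1*np.cos(q[:,1])+l2*np.cos(s)-e*np.sin(s)
    X=r*np.cos(q[:,0])-lat*np.sin(q[:,0]); Y=r*np.sin(q[:,0])+lat*np.cos(q[:,0])
    return np.r_[X-p[:,0],Y-p[:,1],z-p[:,2]]
for fixe in (0,1):
    x0=[0,.4,.4,0.,.1,.077]
    s=least_squares(f if fixe else (lambda x:f(np.r_[x[:3],0,x[4:]])),x0); print(s.x.round(4),np.abs(s.fun).max())
d=cam('side');P=d['P']
for u,v in [(400,120),(410,100),(385,130),(330,75),(520,50),(440,35),(358,150),(360,180),(345,215)]: print(u,v,P[v,u].round(3))
t=cam('top','t6.png')
```

```text
[-0.0065  0.4783  0.378  -1.6925 -0.1118  0.0764] 0.011802634040069981
[ 0.0006  0.505   0.3791  0.0455 -0.0953  0.0764] 0.001116351928845516
400 120 [0.414 0.425 0.525]
410 100 [0.406 0.42  0.543]
385 130 [0.427 0.428 0.516]
330 75 [0.482 0.371 0.547]
520 50 [0.294 0.339 0.567]
440 35 [0.364 0.262 0.559]
358 150 [0.45  0.396 0.479]
360 180 [0.447 0.411 0.453]
345 215 [0.46  0.387 0.395]
```

View pics/t6.png

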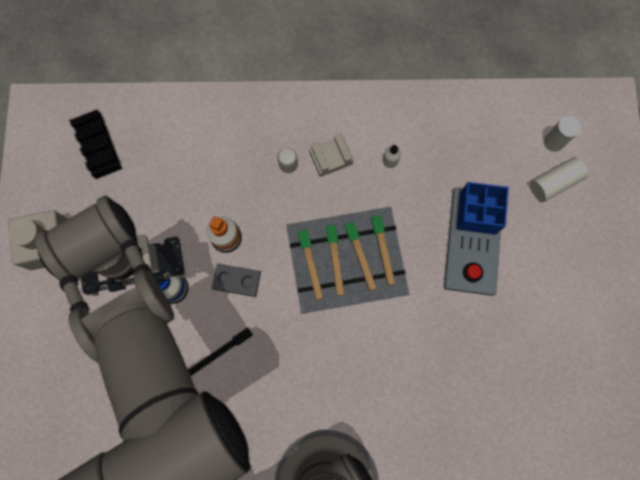

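Both stoppers are home (blue head top 0.155 m, centre (0.441,0.3605)), and the paddles lie undisturbed. Next is a kinematic model to plan standing the paddles up.

```bash
cat > kin.py <<'E'
import numpy as np, ast
from scipy.spatial.transform import Rotation as R
from scipy.optimize import least_squares
LO=np.array([-2.53,-.77,.04,-1,.28,-3.11]);HI=np.array([2.53,2.02,2.7,4.14,2.66,3.11])
PAR=dict(a=.0006,l1=.505,l2=.3791,e=.0455,h=.215,d=.31,lat=.0764,s4=1,tw=-np.pi/2,lat2=0.)
try: PAR.update(ast.literal_eval(open('par.txt').read()))
except Exception: pass
def fk(q,p=PAR):
    e=lambda ax,a:R.from_euler(ax,a)
    R1=e('z',q[0]); R2=R1*e('y',q[1]); R3=R2*e('y',q[2]); R4=R3*e('z',p['s4']*q[3]); R5=R4*e('y',q[4]); R6=R5*e('z',q[5]+p['tw'])
    t=R1.apply([p['a'],p['lat'],p['h']])+R2.apply([0,0,p['l1']])+R3.apply([p['e'],0,p['l2']])+R4.apply([0,p['lat2'],0])+R5.apply([0,0,p['d']])
    return t,R6
def ik(pos,rot,q0,margin=.05):
    def f(q):
        t,r=fk(q); return np.r_[(t-pos)*10,(r.inv()*rot).as_rotvec()]
    s=least_squares(f,np.clip(q0,LO+margin,HI-margin),bounds=(LO+margin*.9,HI-margin*.9)); return s.x,np.abs(s.fun).max()
E
python3 - <<'E'
from kin import *
L=[ast.literal_eval(l) for l in open('log.txt')]
for q,p,r in L[::5]:
    t,Rm=fk(q); print((t-p).round(4),(R.from_euler('xyz',r).inv()*Rm).as_rotvec().round(3))
E
python3 go.py 0.45 0.1 0.35 3.1416 0 3.1416
```

```text
[0.     0.     0.0002] [ 0.    -0.    -3.142]
[0.0002 0.     0.0002] [ 0.    -0.    -3.142]
[-0.0002 -0.0001  0.0002] [ 0.    -0.    -3.142]
t 13.75 pos [0.441  0.3605 0.2139] rot [-3.141e+00 -3.000e-03 -2.942e+00] q [ 0.551  0.436  1.416  0.     1.293 -1.219] F [-0.  -0.5 -0.9] op 0.0461
[-0.001, -0.002, 0.127, 0.144, -0.857, -0.452] rows 5.9 1.3
```

Emit:
arm_command:
  motion:
    - [[0,0,0.13,0,0,-0.15,0],[0,0,0.13,0,-0.15,-0.35,0],[0,0,0.13,0.05,-0.3,-0.45,0],[0,0,0.13,0.14,-0.45,-0.45,0],[0,0,0.13,0.14,-0.6,-0.45,0],[0,0,0.13,0.14,-0.75,-0.45,0],[0,0,0.13,0.14,-0.86,-0.45,0],[0,0,0.13,0.14,-0.86,-0.45,0]]

```text
time: 14.55
tool_pos: [0.4522, 0.0948, 0.3497]
tool_rot: [-3.14, -0.001, 3.13]
contact_force: [-0.7, -0.0, 0.0]
opening: 0.0457
```

Emit:
arm_command:
  motion:
    - [[0.08,0,0,0,0,0,-0.35],[0.16,0,0,0,0,0,-0.35],[0.24,0,0,0,0,0,-0.35],[0.24,0,0,0,0,0,-0.35],[0.24,0,0,0,0,0,-0.35]]

```text
time: 15.05
tool_pos: [0.4513, 0.1009, 0.3495]
tool_rot: [-2.766, -0.002, 3.139]
contact_force: [0.0, -0.2, 0.2]
opening: 0.03
```

```bash
python3 go.py
python3 - <<'E'
from kin import *
L=[ast.literal_eval(l) for l in open('log.txt')]
q,p,r=L[-1]
for s4 in (1,-1):
    P=dict(PAR,tw=np.pi/2,s4=s4); t,Rm=fk(q,P); print(s4,(t-p).round(4),(R.from_euler('xyz',r).inv()*Rm).as_rotvec().round(3), Rm.apply([0,0,1]).round(3))
E
```

```text
t 15.05 pos [0.4513 0.1009 0.3495] rot [-2.766e+00 -2.000e-03  3.139e+00] q [ 0.295  0.239  1.392 -0.358  1.624 -1.272] F [ 0.  -0.2  0.2] op 0.0300
1 [-0.0001  0.0029 -0.0005] [-0. -0. -0.] [-0.003 -0.366 -0.93 ]
-1 [-0.0632  0.2104 -0.0005] [-0.683  0.21  -0.038] [-0.207  0.303 -0.93 ]
```

```bash
echo "dict(tw=1)" >/dev/null; echo "{'tw':1.5707963,'h':.2235,'d':.3185}" > par.txt
python3 - <<'E'
from kin import *
L=[ast.literal_eval(l) for l in open('log.txt')]
print(max(np.abs(fk(q)[0]-p).max() for q,p,r in L))
cup=np.array([.609,-.365]); cy=np.radians(-8.2)
# target: tool z horizontal azimuth az, paddle x(-tool x) up => tool x down
def ori(az,tilt=0):
    z=np.array([np.cos(az)*np.cos(tilt),np.sin(az)*np.cos(tilt),-np.sin(tilt)]); y=np.array([-np.sin(az),np.cos(az),0])
    # tool x = y cross z
    for sg in (1,-1):
        x=np.cross(sg*y,z)
        if x[2]<0: return R.from_matrix(np.c_[x,sg*y,z])
for sgname,flip in (('x down (yaw~pi grasp)',0),('x up (yaw~0 grasp)',1)):
  for az in np.radians([-98,-75,-53,-30,-8,37]):
   for tilt in (0,.3):
    Rm=ori(az,tilt)
    if flip: Rm=Rm*R.from_euler('z',np.pi)
    z=Rm.apply([0,0,1]); pos=np.r_[cup,.15]+.011*z
    best=None
    for q4 in (-.8,0.3,1.5,2.5,3.5):
      for q6 in (-2,0,2):
       for q5 in (.6,1.5,2.3):
        q,e=ik(pos,Rm,np.array([-.5,.9,2.,q4,q5,q6]))
        if e<1e-3 and (best is None or not any(np.abs(q-b).max()<.1 for b in best)): best=(best or [])+[q]
    print(sgname,np.degrees(az).round(),tilt,[b.round(2).tolist() for b in best or []])
E
```

```text
0.0003746817833952809
x down (yaw~pi grasp) -98.0 0 []
x down (yaw~pi grasp) -98.0 0.3 []
x down (yaw~pi grasp) -75.0 0 []
x down (yaw~pi grasp) -75.0 0.3 []
x down (yaw~pi grasp) -53.0 0 [[-0.45, 0.92, 2.02, 3.63, 1.39, 1.48]]
x down (yaw~pi grasp) -53.0 0.3 [[-0.46, 0.71, 2.01, 3.72, 0.9, 1.34]]
x down (yaw~pi grasp) -30.0 0 [[-0.74, 0.91, 2.12, 2.92, 1.47, 1.59]]
x down (yaw~pi grasp) -30.0 0.3 [[-0.74, 0.69, 2.1, 2.89, 0.93, 1.66]]
x down (yaw~pi grasp) -8.0 0 [[-0.99, 0.92, 2.01, 2.28, 1.43, 1.73]]
x down (yaw~pi grasp) -8.0 0.3 [[-0.96, 0.72, 2.0, 2.16, 1.0, 1.94]]
x down (yaw~pi grasp) 37.0 0 [[-1.1, 1.07, 1.37, 1.43, 1.69, 2.27]]
x down (yaw~pi grasp) 37.0 0.3 [[-1.08, 0.92, 1.38, 1.24, 1.48, 2.4]]
x up (yaw~0 grasp) -98.0 0 []
x up (yaw~0 grasp) -98.0 0.3 []
x up (yaw~0 grasp) -75.0 0 []
x up (yaw~0 grasp) -75.0 0.3 []
x up (yaw~0 grasp) -53.0 0 [[-0.45, 0.92, 2.02, 3.63, 1.39, -1.67]]
x up (yaw~0 grasp) -53.0 0.3 [[-0.46, 0.71, 2.01, 3.72, 0.9, -1.81]]
x up (yaw~0 grasp) -30.0 0 [[-0.74, 0.91, 2.12, 2.92, 1.47, -1.55]]
x up (yaw~0 grasp) -30.0 0.3 [[-0.74, 0.69, 2.1, 2.89, 0.93, -1.48]]
x up (yaw~0 grasp) -8.0 0 [[-0.99, 0.92, 2.01, 2.28, 1.43, -1.41]]
x up (yaw~0 grasp) -8.0 0.3 [[-0.96, 0.72, 2.0, 2.16, 1.0, -1.2]]
x up (yaw~0 grasp) 37.0 0 [[-1.1, 1.07, 1.37, 1.43, 1.69, -0.87]]
x up (yaw~0 grasp) 37.0 0.3 [[-1.08, 0.92, 1.38, 1.24, 1.48, -0.74]]
```

```bash
cat > path.py <<'E'
from kin import *
from scipy.spatial.transform import Slerp
def ori(az,tilt=0,flip=0):
    z=np.array([np.cos(az)*np.cos(tilt),np.sin(az)*np.cos(tilt),-np.sin(tilt)]); y=np.array([-np.sin(az),np.cos(az),0])
    for sg in (1,-1):
        x=np.cross(sg*y,z)
        if x[2]<0:
            Rm=R.from_matrix(np.c_[x,sg*y,z]); return Rm*R.from_euler('z',np.pi) if flip else Rm
def run(wps,q,n=10,verbose=1):
    out=[];bad=0
    for (p0,r0),(p1,r1) in zip(wps[:-1],wps[1:]):
        s=Slerp([0,1],R.concatenate([r0,r1]))
        for t in np.linspace(0,1,n+1)[1:]:
            qn,e=ik(p0+(p1-p0)*t,s(t),q,.02); bad=max(bad,e); 
            out.append((t,e,qn,np.abs(qn-q).max())); q=qn
    if verbose:
        for t,e,qn,dq in out: print('%.2f %.4f %s %.2f'%(t,e,qn.round(2),dq))
    return bad,out
E
python3 - <<'E'
from path import *
for yaw,flip in ((0.1,1),(np.pi+.1,0)):
  Rd=R.from_euler('xyz',[np.pi,0,yaw]); p0=np.array([.53,-.08,.3])
  q0,e=ik(p0,Rd,np.array([-.3,.5,1.3,0,1.3,1.4 if flip else -1.7])); print('start',q0.round(2),e)
  for az in (37,-53,-8):
    pz=np.array([.609,-.365,.30]); bad,o=run([(p0,Rd),(pz,ori(np.radians(az),0,flip))],q0,12,0)
    print(yaw,az,'bad',round(bad,4),'maxdq',max(x[3] for x in o).round(2),o[-1][2].round(2))
E
```

```text
start [-0.29  0.32  1.36 -0.    1.47  1.18] 9.225209485208552e-10
0.1 37 bad 0.0 maxdq 0.22 [-1.12  0.84  1.36  1.45  1.73 -0.64]
0.1 -53 bad 0.6199 maxdq 0.62 [-0.54  0.3   1.75 -0.98  0.3   2.74]
0.1 -8 bad 0.0 maxdq 0.36 [-1.01  0.57  2.03  2.2   1.23 -1.14]
start [-0.29  0.32  1.36 -0.    1.47 -1.96] 1.6653345369377348e-15
3.241592653589793 37 bad 0.4489 maxdq 0.22 [-1.08  0.91  1.    1.26  1.87 -3.09]
3.241592653589793 -53 bad 0.6199 maxdq 0.62 [-0.54  0.3   1.75 -0.98  0.3  -0.4 ]
3.241592653589793 -8 bad 0.5466 maxdq 0.29 [-0.93  0.33  1.76  1.32  0.68 -3.09]
```

```bash
python3 go.py .45 .1 .35 3.1416 0 1.66
python3 - <<'E'
from h import *
for n in ['top','side']:
    d=pickle.load(open(n+'0.pkl','rb'));P=d['P']
    hsv=cv2.cvtColor(d['image'],cv2.COLOR_RGB2HSV).astype(int)
    m=(P[...,2]>.1)&(P[...,2]<.118)&(np.hypot(P[...,0]-.609,P[...,1]+.365)<.08)&(abs(hsv[...,0]-112)<15)
    q=P[m]; print(n,len(q),cv2.minAreaRect((q[:,:2]*1000).astype(np.float32)),np.median(q[:,2]))
E
```

```text
t 15.05 pos [0.4513 0.1009 0.3495] rot [-2.766e+00 -2.000e-03  3.139e+00] q [ 0.295  0.239  1.392 -0.358  1.624 -1.272] F [ 0.  -0.2  0.2] op 0.0300
[-0.195, 0.175, 0.93, 0.004, -0.003, -0.0] rows 0.0 10.1
top 440 ((610.2830200195312, -366.0711669921875), (95.66911315917969, 95.86920166015625), 81.5694351196289) 0.10681658304494013
side 386 ((611.427001953125, -367.4265441894531), (104.43649291992188, 94.8053970336914), 81.54388427734375) 0.10581362617928275
```

Emit:
arm_command:
  motion:
    - [[-0.195,0.175,0.93,0,0,0,-0.35],[-0.195,0.175,0.93,0,0,0,-0.35],[-0.195,0.175,0.93,0,0,0,-0.35],[-0.195,0.175,0.93,0,0,0,-0.35],[-0.195,0.175,0.93,0,0,0,-0.35],[-0.195,0.175,0.93,0,0,0,-0.35],[-0.195,0.175,0.93,0,0,0,-0.35],[-0.195,0.175,0.93,0,0,0,-0.35]]

```text
time: 15.85
tool_pos: [0.4519, 0.099, 0.351]
tool_rot: [-3.075, 0.047, 1.957]
contact_force: [-0.4, 0.7, 0.7]
opening: 0.0297
```

```bash
python3 go.py .49 -.13 .26 3.1416 0 0.85
```

```text
t 15.85 pos [0.4519 0.099  0.351 ] rot [-3.075  0.047  1.957] q [ 0.094  0.191  1.394 -0.064  1.607 -0.291] F [-0.4  0.7  0.7] op 0.0297
[-0.021, 0.05, 0.704, -0.74, -0.147, 0.349] rows 5.0 7.4
```

Emit:
arm_command:
  motion:
    - [[-0.02,0.05,0.7,-0.74,-0.147,0.35,-0.35],[-0.02,0.05,0.7,-0.74,-0.147,0.35,-0.35],[-0.02,0.05,0.7,-0.74,-0.147,0.35,-0.35],[-0.02,0.05,0.7,-0.74,-0.147,0.35,-0.35],[-0.02,0.05,0.7,-0.74,-0.147,0.35,-0.35],[-0.02,0.05,0.7,-0.74,-0.147,0.35,-0.35],[-0.02,0.05,0.7,-0.74,-0.147,0.35,-0.35],[-0.02,0.05,0.7,-0.74,-0.147,0.35,-0.35]]

```text
time: 16.65
tool_pos: [0.4911, -0.1309, 0.2602]
tool_rot: [-3.141, 0.003, 0.855]
contact_force: [-0.1, -0.5, -1.3]
opening: 0.0297
```

```bash
python3 go.py .49 -.13 .26 3.1416 0 0.183
```

```text
t 16.65 pos [ 0.4911 -0.1309  0.2602] rot [-3.141e+00  3.000e-03  8.550e-01] q [-0.41   0.287  1.509 -0.002  1.347  0.307] F [-0.1 -0.5 -1.3] op 0.0297
[0.0, 0.002, 0.428, -0.0, -0.005, 0.001] rows 0.0 4.5
```

Emit:
arm_command:
  motion:
    - [[0,0,0.428,0,0,0,-0.35],[0,0,0.428,0,0,0,-0.35],[0,0,0.428,0,0,0,-0.35],[0,0,0.428,0,0,0,-0.35],[0,0,0.428,0,0,0,-0.35],[0,0,0.428,0,0,0,-0.35],[0,0,0.428,0,0,0,-0.35]]

```text
time: 17.35
tool_pos: [0.4913, -0.13, 0.2604]
tool_rot: [3.139, 0.003, 0.192]
contact_force: [-0.2, 0.2, -0.2]
opening: 0.0297
```

```bash
cat > pad.py <<'E'
from go import *
def paddles(d,tag='',zlo=.012,zhi=.04):
    hsv=cv2.cvtColor(d['image'],cv2.COLOR_RGB2HSV).astype(int); P=d['P']; H,S,V=[hsv[...,i] for i in range(3)]
    reg=(P[...,0]>.35)&(P[...,0]<.75)&(abs(P[...,1]+.05)<.2)&(P[...,2]>zlo)&(P[...,2]<zhi)
    out=[]
    for nm,m in (('green',(abs(H-65)<22)&(S>100)&(V>30)),('wood',(H>8)&(H<25)&(S>60))):
        n,l,s,c=cv2.connectedComponentsWithStats((m&reg).astype(np.uint8))
        for i in range(1,n):
            if s[i,4]<60: continue
            q=P[l==i]; zt=np.median(q[:,2]); q=q[abs(q[:,2]-zt)<.004]
            r=cv2.minAreaRect((q[:,:2]*1000).astype(np.float32)); a=np.array(r[1]); ang=r[2] if a[0]>a[1] else r[2]-90
            print(tag,nm,s[i,4],'c',np.round(r[0],1),'size',np.round(sorted(a),1),'ang',round((ang+90)%180-90,1),'z',zt.round(4))
E
python3 - <<'E'
from pad import *
st(); d=cam('wrist','w7.png'); paddles(d,'w'); d=cam('top','t7.png'); paddles(d,'t');
E
```

```text
t 17.35 pos [ 0.4913 -0.13    0.2604] rot [3.139e+00 3.000e-03 1.920e-01] q [-0.407  0.287  1.508 -0.004  1.348  0.973] F [-0.2  0.2 -0.2] op 0.0297
w green 1024 c [553.1  45.2] size [24.3 44.2] ang 14.8 z 0.0223
w green 989 c [564.5 -20.2] size [23.4 44.5] ang 6.7 z 0.0223
w green 960 c [ 587.3 -129.6] size [22.6 43.5] ang 11.2 z 0.0223
w green 962 c [571.  -67.8] size [23.8 44. ] ang 18.8 z 0.0223
w wood 1966 c [470.5  25.4] size [ 16.8 124.3] ang 13.6 z 0.0281
w wood 1804 c [480.4 -30. ] size [ 16.  123.8] ang 6.7 z 0.0282
w wood 1604 c [ 503.1 -145.3] size [ 15.9 124. ] ang 10.5 z 0.0283
w wood 1633 c [490.1 -94. ] size [ 16.2 123.9] ang 18.0 z 0.0283
t green 175 c [565.  -18.7] size [24.  42.2] ang 4.0 z 0.0214
t green 172 c [552.9  47.5] size [23.6 43.9] ang 13.4 z 0.0219
t wood 171 c [505.2 -25.1] size [16.  70.3] ang 6.8 z 0.0273
t wood 369 c [470.8  27.4] size [ 15.4 122.3] ang 13.4 z 0.0274
t wood 79 c [ 494.7 -145.2] size [15.4 28.7] ang 9.2 z 0.0272
```

View pics/w7.png

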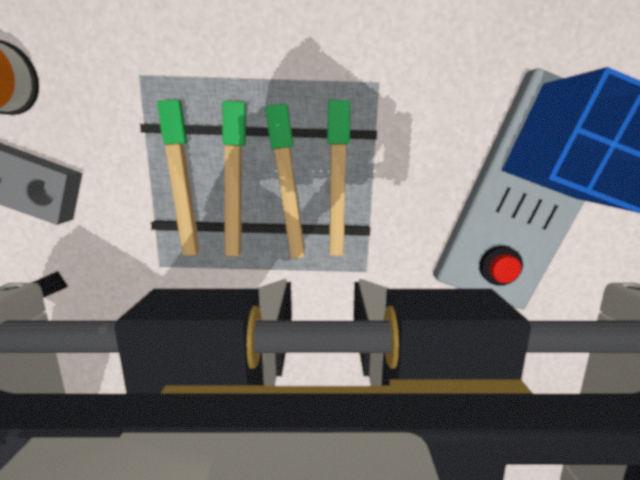

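All four paddles show clearly in the wrist image (blades at x=172, 234, 279 and 339). Grasping the rightmost.

```bash
python3 go.py .547 -.136 .10 3.1416 0 0.184 .547 -.136 .01 3.1416 0 0.184
```

```text
t 17.45 pos [ 0.4913 -0.1297  0.2602] rot [3.139 0.004 0.192] q [-0.406  0.287  1.508 -0.004  1.348  0.974] F [ 0.5 -0.6  0.4] op 0.0299
[0.001, 0.002, 0.005, 0.18, 0.055, 0.534] rows 3.4 0.1
[0.001, 0.002, 0.005, 0.182, 0.054, 0.834] rows 5.1 0.1
```

Emit:
arm_command:
  motion:
    - [[0,0,0.005,0.06,0.02,0.14,-0.35],[0,0,0.005,0.12,0.04,0.28,-0.35],[0,0,0.005,0.181,0.054,0.42,-0.35],[0,0,0.005,0.181,0.054,0.56,-0.35],[0,0,0.005,0.181,0.054,0.68,-0.35],[0,0,0.005,0.181,0.054,0.78,-0.35],[0,0,0.005,0.181,0.054,0.834,-0.35],[0,0,0.005,0.181,0.054,0.834,-0.35]]

```text
time: 18.25
tool_pos: [0.5451, -0.1353, 0.0072]
tool_rot: [-3.141, 0.009, 0.184]
contact_force: [-0.8, 0.1, 0.0]
opening: 0.0299
```

Emit:
arm_command:
  motion:
    - [[0,0,0,0,0,0,-1],[0,0,0,0,0,0,-1],[0,0,0,0,0,0,-1],[0,0,0,0,0,0,-1],[0,0,0,0,0,-0.1,-1],[0,0,0,0,0,-0.25,-1],[0,0,0,0,0,-0.4,-1],[0,0,0,0,0,-0.55,-1]]

```text
time: 19.05
tool_pos: [0.5471, -0.1351, 0.1768]
tool_rot: [3.139, 0.004, 0.183]
contact_force: [1.2, -0.3, -1.3]
opening: 0.0155
```

```bash
cat > plan.py <<'E'
# plan.py: from current pose to pre-place over cell (sx,sy); gives rows relative to current pose in chunks of 8
from path import *
from go import *
import sys
def cell(sx,sy):
    c,s=np.cos(np.radians(-8.4)),np.sin(np.radians(-8.4)); return np.array([.610+c*sx*.0225-s*sy*.0225,-.366+s*sx*.0225+c*sy*.0225])
AZ=np.radians(36.6)
def tgt(sx,sy,z):  # grasp height z of TCP
    Rm=ori(AZ,0,1); return np.r_[cell(sx,sy),z]+.011*Rm.apply([0,0,1]),Rm
def rowsto(p1,r1,q=None,n=12):
    o=robot.observe(); R0=R.from_euler('xyz',o['tool_rot']); p0=o['tool_pos']
    bad,out=run([(p0,R0),(p1,r1)],o['qpos'],n,0); print('bad',round(bad,4),'q end',out[-1][2].round(2),'maxdq',max(x[3] for x in out).round(2))
    w=(R0.inv()*r1).as_rotvec()/(np.pi/2); t=R0.inv().apply(p1-p0)/.3; print('total',np.r_[w,t].round(3).tolist(),'rows',np.linalg.norm(t)*6,np.linalg.norm(w)*90/8.59)
if __name__=='__main__':
    st(); a=[float(x) for x in sys.argv[1:]]; rowsto(*tgt(*a))
E
python3 plan.py 1 1 .27
```

```text
t 19.05 pos [ 0.5471 -0.1351  0.1768] rot [3.139 0.004 0.183] q [-0.375  0.456  1.49  -0.005  1.198  1.014] F [ 1.2 -0.3 -1.3] op 0.0155
bad 0.0 q end [-1.05  0.88  1.38  1.49  1.67 -0.69] maxdq 0.21
total [0.228, 0.984, -0.227, 0.193, 0.733, -0.31] rows 4.913027709079916 10.849461138285987
```

Emit:
arm_command:
  motion:
    - [[0.019,0.082,-0.019,0.016,0.061,-0.06,-1],[0.038,0.164,-0.038,0.032,0.122,-0.1,-1],[0.057,0.246,-0.057,0.048,0.183,-0.14,-1],[0.076,0.328,-0.076,0.064,0.244,-0.18,-1],[0.095,0.41,-0.095,0.08,0.305,-0.22,-1],[0.114,0.492,-0.114,0.096,0.366,-0.25,-1],[0.133,0.574,-0.132,0.113,0.427,-0.28,-1],[0.152,0.656,-0.151,0.129,0.489,-0.3,-1]]

```text
time: 19.85
tool_pos: [0.6126, -0.2736, 0.267]
tool_rot: [-2.984, -1.049, 0.357]
contact_force: [0.3, 0.7, -0.6]
opening: 0.0155
```

```bash
python3 plan.py 1 1 .27
```

```text
t 19.85 pos [ 0.6126 -0.2736  0.267 ] rot [-2.984 -1.049  0.357] q [-0.974  0.526  1.591  1.145  1.267 -0.374] F [ 0.3  0.7 -0.6] op 0.0155
bad 0.0 q end [-1.05  0.88  1.38  1.49  1.67 -0.69] maxdq 0.04
total [0.077, 0.325, -0.072, 0.019, 0.245, -0.025] rows 1.4826635530025314 3.578404299516155
```

Emit:
arm_command:
  motion:
    - [[0.02,0.08,-0.018,0.005,0.06,-0.006,-1],[0.04,0.16,-0.036,0.01,0.12,-0.012,-1],[0.06,0.24,-0.054,0.015,0.18,-0.019,-1],[0.077,0.325,-0.072,0.019,0.245,-0.025,-1],[0.077,0.325,-0.072,0.019,0.245,-0.025,-1],[0.077,0.325,-0.072,0.019,0.245,-0.025,-1],[0.077,0.325,-0.072,0.019,0.245,-0.025,-1]]

```text
time: 20.55
tool_pos: [0.6444, -0.3383, 0.2694]
tool_rot: [-2.672, -1.564, 0.17]
contact_force: [-0.0, -0.2, -0.4]
opening: 0.0155
```

```bash
python3 plan.py 1 1 .27; python3 plan.py 1 1 .155
python3 - <<'E'
from h import *
cam('side','s8.png');cam('top','t8.png')
E
```

```text
t 20.55 pos [ 0.6444 -0.3383  0.2694] rot [-2.672 -1.564  0.17 ] q [-1.052  0.872  1.386  1.489  1.66  -0.688] F [-0.  -0.2 -0.4] op 0.0155
bad 0.0 q end [-1.05  0.88  1.38  1.49  1.67 -0.69] maxdq 0.0
total [-0.0, 0.004, -0.002, 0.002, 0.006, -0.004] rows 0.04481131843898702 0.0485723105594446
t 20.55 pos [ 0.6444 -0.3383  0.2694] rot [-2.672 -1.564  0.17 ] q [-1.052  0.872  1.386  1.489  1.66  -0.688] F [-0.  -0.2 -0.4] op 0.0155
bad 0.0 q end [-1.05  1.06  1.37  1.48  1.65 -0.86] maxdq 0.02
total [-0.0, 0.004, -0.002, -0.381, 0.007, -0.002] rows 2.2888888609891853 0.0485723105594446
```

View pics/s8.png

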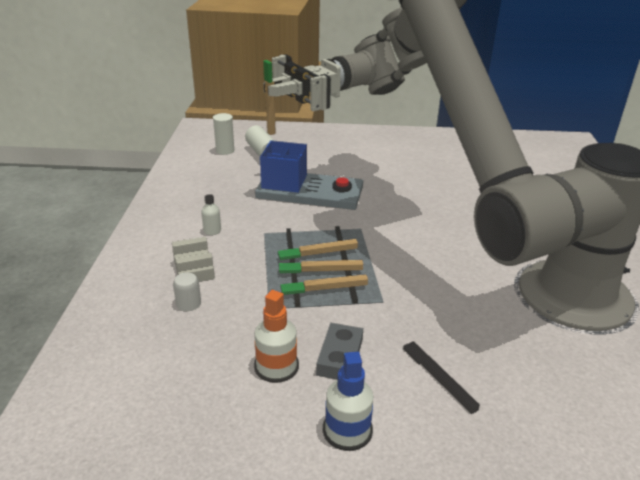

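View pics/t8.png

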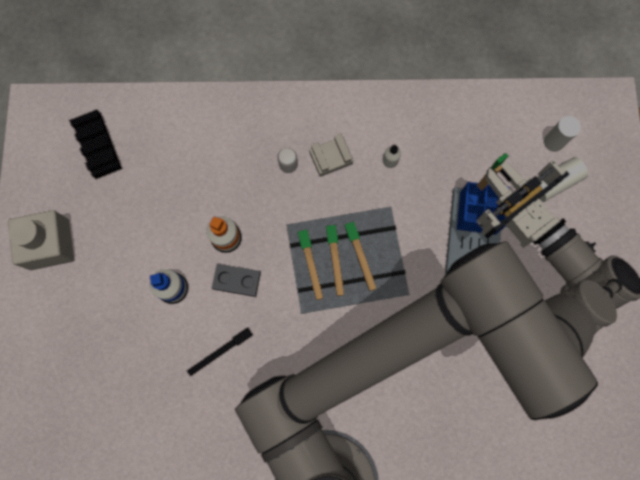

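The side view shows the paddle upright with blade up at (268,70)–(271,130), above the cup. Three paddles remain on the mat, undisturbed. Quick check of its position against the cell.

```bash
cat > held.py <<'E'
from plan import *
def held():
    d=cam('side'); P=d['P']; hsv=cv2.cvtColor(d['image'],cv2.COLOR_RGB2HSV).astype(int); H,S,V=[hsv[...,i] for i in range(3)]
    t=robot.observe()['tool_pos']
    m=((H>8)&(H<25)&(S>60)|(abs(H-65)<22)&(S>100))&(np.linalg.norm(P-t,axis=-1)<.16)
    q=P[m]
    for a,b in [(-.12,-.08),(-.08,-.04),(-.04,0),(0,.1)]:
        s=q[(q[:,2]-t[2]>a)&(q[:,2]-t[2]<b)]
        if len(s)>3: print('rel z',a,b,len(s),'xmid',((s[:,0].min()+s[:,0].max())/2).round(4),'y med',np.median(s[:,1]).round(4))
    if len(q): print('z range',q[:,2].min().round(3),q[:,2].max().round(3))
held()
for c in [(1,1),(1,-1),(-1,1),(-1,-1)]: print(c,cell(*c).round(4))
E
python3 held.py
```

```text
rel z -0.12 -0.08 81 xmid 0.6375 y med -0.3375
rel z -0.08 -0.04 148 xmid 0.6377 y med -0.3383
rel z -0.04 0 200 xmid 0.5962 y med -0.3415
rel z 0 0.1 292 xmid 0.5983 y med -0.3411
z range 0.164 0.333
(1, 1) [ 0.6355 -0.347 ]
(1, -1) [ 0.629  -0.3915]
(-1, 1) [ 0.591  -0.3405]
(-1, -1) [ 0.5845 -0.385 ]
```

Emit:
arm_command:
  motion:
    - [[0,0,0,-0.08,0,0,-1],[0,0,0,-0.16,0,0,-1],[0,0,0,-0.24,0,0,-1],[0,0,0,-0.32,0,0,-1],[0,0,0,-0.39,0,0,-1],[0,0,0,-0.39,0,0,-1],[0,0,0,-0.39,0,0,-1]]

```text
time: 21.4
tool_pos: [0.6437, -0.3388, 0.1521]
tool_rot: [-2.405, -1.564, -0.098]
contact_force: [-0.8, 0.0, 0.5]
opening: 0.0155
```

Emit:
arm_command:
  motion:
    - [[0,0,0,0,0,0,-0.45],[0,0,0,0,0,0,-0.45],[0,0,0,0,0,0,-0.45],[0,0,0,0,0,0,-0.45],[0,0,0,0,0,0,-0.45]]

```text
time: 21.9
tool_pos: [0.6435, -0.3388, 0.1506]
tool_rot: [-2.278, -1.563, -0.225]
contact_force: [0.1, -0.1, 0.1]
opening: 0.0248
```

```bash
python3 held.py
python3 - <<'E'
from h import *
cam('side','s9.png');cam('top','t9.png')
E
```

```text
rel z -0.08 -0.04 8 xmid 0.63 y med -0.3346
rel z -0.04 0 100 xmid 0.5967 y med -0.3356
rel z 0 0.1 201 xmid 0.5941 y med -0.3395
z range 0.106 0.207
(1, 1) [ 0.6355 -0.347 ]
(1, -1) [ 0.629  -0.3915]
(-1, 1) [ 0.591  -0.3405]
(-1, -1) [ 0.5845 -0.385 ]
```

View pics/s9.png

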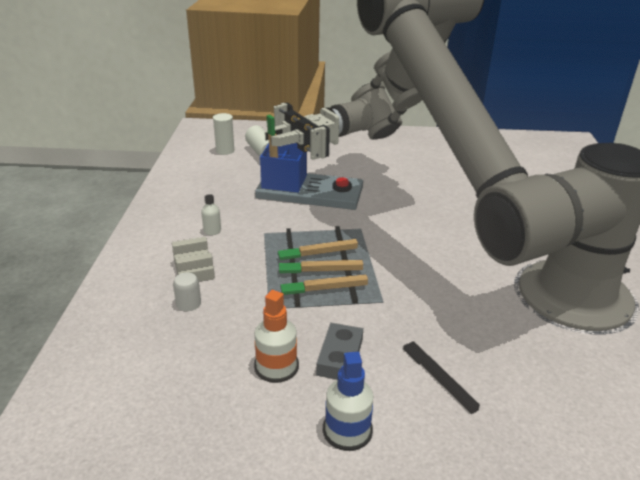

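View pics/t9.png

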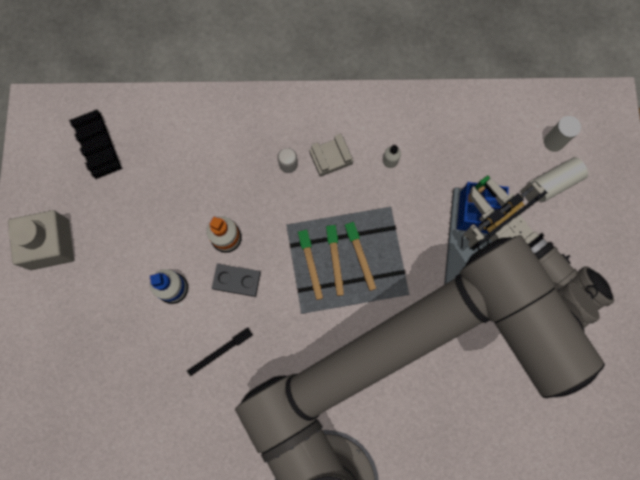

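Emit:
arm_command:
  motion:
    - [[0,0,0,0,0,-0.03,-0.35],[0,0,0,0,0,-0.08,-0.35],[0,0,0,0,0,-0.15,-0.35],[0,0,0,0,0,-0.25,-0.35],[0,0,0,0.1,0,-0.33,-0.35],[0,0,0,0.25,0,-0.33,-0.35],[0,0,0,0.4,0,-0.33,-0.35],[0,0,0,0.4,0,-0.33,-0.35]]

```text
time: 22.85
tool_pos: [0.5639, -0.4001, 0.2776]
tool_rot: [2.398, -1.563, 1.381]
contact_force: [0.1, -0.2, -0.7]
opening: 0.0298
```

```bash
cat > cupck.py <<'E'
from pad import *
def cup():
  for n in ('side','top'):
    d=cam(n);P=d['P']; hsv=cv2.cvtColor(d['image'],cv2.COLOR_RGB2HSV).astype(int); H,S,V=[hsv[...,i] for i in range(3)]
    for nm,m in (('green',(abs(H-65)<22)&(S>100)&(V>25)),('wood',(H>8)&(H<25)&(S>60))):
        m=m&(np.hypot(P[...,0]-.61,P[...,1]+.366)<.12)&(P[...,2]<.25)&(P[...,2]>.05)
        k,l,s,c=cv2.connectedComponentsWithStats(m.astype(np.uint8))
        for i in range(1,k):
            if s[i,4]>12: q=P[l==i]; print(n,nm,s[i,4],c[i].round(),'med',np.median(q,0).round(3),'z',q[:,2].min().round(3),q[:,2].max().round(3))
  return
if __name__=='__main__':
    st(); cup(); paddles(cam('side'),'s'); paddles(cam('top'),'t')
E
python3 cupck.py
```

```text
t 22.85 pos [ 0.5639 -0.4001  0.2776] rot [ 2.398 -1.563  1.381] q [-1.204  0.874  1.353  1.399  1.78  -0.68 ] F [ 0.1 -0.2 -0.7] op 0.0298
side green 56 [289. 125.] med [ 0.597 -0.371  0.17 ] z 0.148 0.187
side wood 138 [282. 146.] med [ 0.614 -0.359  0.121] z 0.097 0.146
top green 78 [500. 202.] med [ 0.593 -0.375  0.181] z 0.07 0.19
top wood 129 [480. 199.] med [ 0.621 -0.354  0.109] z 0.059 0.145
s green 168 c [570.2 -65.3] size [28.7 42.3] ang 10.7 z 0.021
s green 186 c [564.6 -17.5] size [27.4 42.2] ang 4.6 z 0.021
s green 208 c [552.7  47.8] size [25.4 44.3] ang 14.2 z 0.0212
s wood 543 c [490.1 -93. ] size [ 23.8 124.8] ang 16.3 z 0.0247
s wood 613 c [480.5 -29. ] size [ 21.9 123. ] ang 6.5 z 0.0249
s wood 658 c [470.9  26.4] size [ 23.6 124. ] ang 13.3 z 0.0252
t green 173 c [571.  -66.2] size [23.3 42.1] ang 17.8 z 0.0219
t green 173 c [564.1 -17.9] size [23.9 42.1] ang 8.9 z 0.0219
t green 175 c [553.   46.8] size [22.6 43.2] ang 13.5 z 0.0214
t wood 380 c [488.9 -92.1] size [ 16.6 121.8] ang 18.0 z 0.0269
t wood 370 c [478.8 -28.2] size [ 16.  123.6] ang 6.8 z 0.0275
t wood 367 c [469.6  27.1] size [ 15.5 124.4] ang 13.4 z 0.0277
```

The first paddle is in the cup but leans back over the centre: top at (0.595,−0.373), about 0.4 rad. I'll nudge it to lean outward and free the middle.

Emit:
arm_command:
  motion:
    - [[0,0,0,-0.1,0,-0.03,-1],[0,0,0,-0.2,0,-0.03,-1],[0,0,0,-0.3,0,-0.03,-1],[0,0,0,-0.375,0,-0.03,-1],[0,0,0,-0.375,0,0,-1],[0,0,0,-0.375,0,0.04,-1],[0,0,0,-0.375,0,0.08,-1],[0,0,0,-0.375,0,0.12,-1]]

```text
time: 23.85
tool_pos: [0.5942, -0.3754, 0.1595]
tool_rot: [-2.445, -1.564, -0.057]
contact_force: [-0.7, 0.4, 0.5]
opening: 0.0002
```

Emit:
arm_command:
  motion:
    - [[0,0,0,0,0,0.04,-1],[0,0,0,0,0,0.08,-1],[0,0,0,0,0,0.12,-1],[0,0,0,0,0,0.16,-1],[0,0,0,0,0,0.19,-1],[0,0,0,0,0,0.21,-1],[0,0,0,0,0,0.21,-1]]

```text
time: 24.55
tool_pos: [0.6441, -0.338, 0.1578]
tool_rot: [-2.234, -1.563, -0.268]
contact_force: [-1.0, 0.4, -0.3]
opening: -0.0
```

```bash
python3 cupck.py | grep -v '^[st] '
python3 - <<'E'
from h import *
cam('side','s10.png')
E
```

```text
side green 49 [272. 119.] med [ 0.638 -0.382  0.181] z 0.165 0.192
side wood 52 [306. 122.] med [ 0.557 -0.361  0.182] z 0.176 0.192
side wood 99 [270. 148.] med [ 0.642 -0.361  0.115] z 0.096 0.132
side wood 19 [303. 142.] med [ 0.564 -0.358  0.135] z 0.127 0.141
top green 93 [503. 184.] med [ 0.635 -0.386  0.18 ] z 0.146 0.195
top wood 42 [473. 194.] med [ 0.641 -0.345  0.076] z 0.057 0.155
top wood 290 [505. 215.] med [ 0.564 -0.386  0.181] z 0.073 0.2
```

View pics/s10.png

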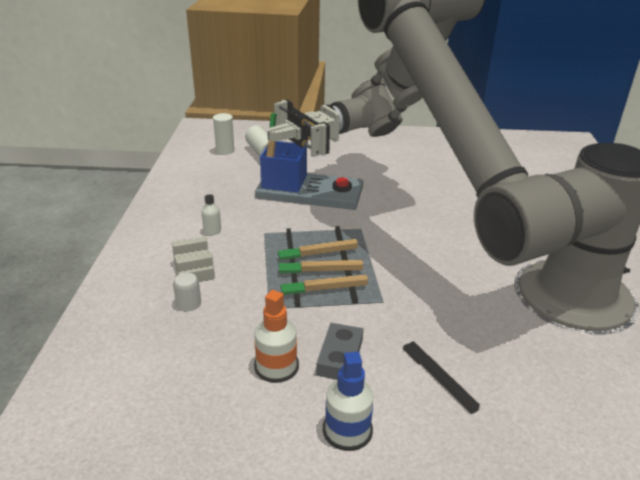

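Emit:
arm_command:
  motion:
    - [[0,0,0,0,0,-0.05,-0.6],[0,0,0,0,0,-0.12,-0.6],[0,0,0,0,0,-0.2,-0.6],[0,0,0,0,0,-0.3,-0.35],[0,0,0,0.1,0,-0.4,-0.35],[0,0,0,0.25,0,-0.4,-0.35],[0,0,0,0.4,0,-0.4,-0.35],[0,0,0,0.45,0,-0.4,-0.35]]

```text
time: 25.6
tool_pos: [0.547, -0.4123, 0.2984]
tool_rot: [2.937, -1.565, 0.841]
contact_force: [0.2, -0.8, 0.6]
opening: 0.0296
```

```bash
python3 cupck.py | grep -v '^[st] '
python3 - <<'E'
from h import *
d=cam('top'); im=d['image'][...,::-1]; cv2.imwrite('pics/t11.png',cv2.resize(im[130:330,380:640],None,fx=3,fy=3,interpolation=cv2.INTER_CUBIC))
E
python3 - <<'E'
from plan import *
o=robot.observe()
rowsto(np.array([.49,-.09,.27]),R.from_euler('xyz',[np.pi,0,.31]))
E
```

```text
side green 70 [272. 121.] med [ 0.638 -0.38   0.177] z 0.155 0.194
side wood 157 [271. 144.] med [ 0.641 -0.365  0.122] z 0.096 0.149
top green 94 [503. 184.] med [ 0.635 -0.385  0.181] z 0.148 0.195
top wood 203 [483. 191.] med [ 0.638 -0.359  0.112] z 0.059 0.152
bad 0.0 q end [-0.34  0.26  1.52 -0.    1.36  0.93] maxdq 0.2
total [-0.168, -0.986, 0.16, -0.078, -0.972, 0.482] rows 6.529553605159762 10.613325738652492
```

View pics/t11.png

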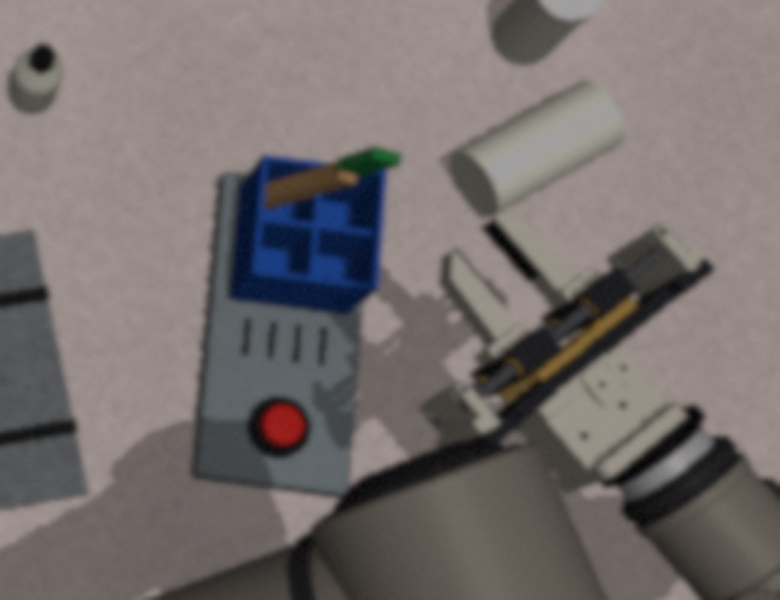

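Emit:
arm_command:
  motion:
    - [[-0.015,-0.09,0.015,-0.01,-0.09,0.02,-0.35],[-0.03,-0.18,0.03,-0.014,-0.177,0.07,-0.35],[-0.046,-0.27,0.044,-0.02,-0.265,0.12,-0.35],[-0.06,-0.36,0.06,-0.03,-0.353,0.17,-0.35],[-0.076,-0.45,0.073,-0.035,-0.44,0.21,-0.35],[-0.09,-0.54,0.087,-0.04,-0.53,0.26,-0.35],[-0.107,-0.627,0.1,-0.05,-0.62,0.3,-0.35],[-0.12,-0.717,0.116,-0.057,-0.707,0.35,-0.35]]

```text
time: 26.65
tool_pos: [0.5048, -0.1773, 0.2759]
tool_rot: [-3.082, -0.42, 0.368]
contact_force: [0.5, 0.8, -0.4]
opening: 0.0299
```

```bash
python3 go.py .49 -.09 .25 3.1416 0 .31
```

```text
t 26.65 pos [ 0.5048 -0.1773  0.2759] rot [-3.082 -0.42   0.368] q [-0.721  0.204  1.656  0.436  1.17   0.319] F [ 0.5  0.8 -0.4] op 0.0299
[-0.045, -0.266, 0.044, 0.018, -0.282, 0.12] rows 1.8 2.9
```

Emit:
arm_command:
  motion:
    - [[-0.045,-0.266,0.044,0.018,-0.282,0.12,-0.35],[-0.045,-0.266,0.044,0.018,-0.282,0.12,-0.35],[-0.045,-0.266,0.044,0.018,-0.282,0.12,-0.35],[-0.045,-0.266,0.044,0.018,-0.282,0.12,-0.35],[-0.045,-0.266,0.044,0.018,-0.282,0.12,-0.35],[-0.045,-0.266,0.044,0.018,-0.282,0.12,-0.35]]

```text
time: 27.25
tool_pos: [0.4907, -0.0916, 0.2502]
tool_rot: [-3.139, -0.007, 0.312]
contact_force: [0.1, -1.5, -0.1]
opening: 0.0298
```

```bash
python3 - <<'E'
from pad import *
st(); paddles(cam('wrist','w12.png'),'w')
E
python3 go.py .538 -.0775 .10 3.1416 0 0.314 .538 -.0775 .009 3.1416 0 0.314
```

```text
t 27.25 pos [ 0.4907 -0.0916  0.2502] rot [-3.139 -0.007  0.312] q [-0.343  0.273  1.556  0.007  1.308  0.914] F [ 0.1 -1.5 -0.1] op 0.0298
w green 1056 c [553.1  45.6] size [24.5 44.3] ang 14.2 z 0.0223
w green 1011 c [564.5 -19.6] size [24.1 44. ] ang 6.8 z 0.0222
w green 968 c [570.7 -68.3] size [23.3 43.3] ang 17.5 z 0.0222
w wood 1975 c [470.6  25.8] size [ 16.7 124.2] ang 13.6 z 0.0282
w wood 1755 c [480.3 -29.7] size [ 16.3 124.2] ang 6.8 z 0.0283
w wood 1602 c [490.5 -94.1] size [ 15.1 123.7] ang 17.7 z 0.0284
t 27.30 pos [ 0.4905 -0.092   0.2505] rot [-3.139 -0.007  0.311] q [-0.343  0.273  1.556  0.007  1.309  0.915] F [-0.5 -0.4  0.2] op 0.0300
[-0.002, -0.005, -0.002, 0.162, 0.004, 0.503] rows 3.2 0.1
[-0.002, -0.005, -0.002, 0.16, 0.004, 0.806] rows 4.9 0.1
```

Emit:
arm_command:
  motion:
    - [[0,-0.005,0,0.05,0.005,0.14,-0.35],[0,-0.005,0,0.11,0.005,0.28,-0.35],[0,-0.005,0,0.16,0.005,0.42,-0.35],[0,-0.005,0,0.16,0.005,0.56,-0.35],[0,-0.005,0,0.16,0.005,0.68,-0.35],[0,-0.005,0,0.16,0.005,0.76,-0.35],[0,-0.005,0,0.16,0.005,0.8,-0.35],[0,-0.005,0,0.16,0.005,0.8,-0.35]]

```text
time: 28.1
tool_pos: [0.5377, -0.0778, 0.0106]
tool_rot: [-3.139, 0.002, 0.311]
contact_force: [-0.1, 1.0, 0.6]
opening: 0.0298
```

Emit:
arm_command:
  motion:
    - [[0,0,0,0,0,0,-1],[0,0,0,0,0,0,-1],[0,0,0,0,0,0,-1],[0,0,0,0,0,0,-1],[0,0,0,0,0,-0.1,-1],[0,0,0,0,0,-0.25,-1],[0,0,0,0,0,-0.4,-1],[0,0,0,0,0,-0.55,-1]]

```text
time: 28.9
tool_pos: [0.5388, -0.0766, 0.1789]
tool_rot: [-3.141, 0.0, 0.313]
contact_force: [0.3, -0.2, 0.4]
opening: 0.0157
```

```bash
python3 plan.py -1 1 .28
```

```text
t 28.90 pos [ 0.5388 -0.0766  0.1789] rot [-3.141  0.     0.313] q [-0.282  0.419  1.544  0.     1.178  0.975] F [ 0.3 -0.2  0.4] op 0.0157
bad 0.0 q end [-1.11  0.82  1.48  1.45  1.7  -0.74] maxdq 0.22
total [0.162, 0.99, -0.163, -0.071, 0.878, -0.337] rows 5.661468649745512 10.652196510212892
```

Emit:
arm_command:
  motion:
    - [[0.014,0.083,-0.014,-0.006,0.073,-0.07,-1],[0.027,0.165,-0.027,-0.012,0.146,-0.12,-1],[0.04,0.248,-0.041,-0.018,0.22,-0.17,-1],[0.054,0.33,-0.054,-0.024,0.293,-0.21,-1],[0.068,0.412,-0.068,-0.03,0.366,-0.25,-1],[0.081,0.495,-0.081,-0.036,0.439,-0.28,-1],[0.095,0.578,-0.095,-0.041,0.512,-0.31,-1],[0.108,0.66,-0.109,-0.047,0.585,-0.33,-1]]

```text
time: 29.7
tool_pos: [0.5797, -0.2498, 0.2777]
tool_rot: [-3.032, -1.051, 0.44]
contact_force: [1.4, 0.5, -1.3]
opening: 0.0155
```

```bash
python3 plan.py -1 1 .28
```

```text
t 29.70 pos [ 0.5797 -0.2498  0.2777] rot [-3.032 -1.051  0.44 ] q [-1.     0.462  1.67   1.125  1.302 -0.436] F [ 1.4  0.5 -1.3] op 0.0155
bad 0.0 q end [-1.11  0.82  1.48  1.45  1.7  -0.74] maxdq 0.04
total [0.055, 0.327, -0.051, -0.022, 0.274, -0.085] rows 1.7298300572796363 3.5160169218083293
```

Emit:
arm_command:
  motion:
    - [[0.014,0.08,-0.013,-0.006,0.07,-0.02,-1],[0.028,0.16,-0.026,-0.011,0.14,-0.04,-1],[0.042,0.24,-0.038,-0.016,0.2,-0.06,-1],[0.055,0.327,-0.051,-0.022,0.274,-0.085,-1],[0.055,0.327,-0.051,-0.022,0.274,-0.085,-1],[0.055,0.327,-0.051,-0.022,0.274,-0.085,-1],[0.055,0.327,-0.051,-0.022,0.274,-0.085,-1]]

```text
time: 30.4
tool_pos: [0.6002, -0.3313, 0.2793]
tool_rot: [-2.777, -1.563, 0.275]
contact_force: [-1.0, -0.4, 0.0]
opening: 0.0157
```

```bash
python3 plan.py -1 1 .151; python3 held.py | head -6
python3 - <<'E'
from h import *
cam('side','s13.png')
E
```

```text
t 30.40 pos [ 0.6002 -0.3313  0.2793] rot [-2.777 -1.563  0.275] q [-1.109  0.816  1.486  1.446  1.698 -0.737] F [-1.  -0.4  0. ] op 0.0157
bad 0.0 q end [-1.11  1.03  1.48  1.43  1.68 -0.94] maxdq 0.02
total [-0.001, 0.005, -0.002, -0.428, 0.008, -0.003] rows 2.5674693803443205 0.05154002411412675
rel z -0.12 -0.08 177 xmid 0.6151 y med -0.3316
rel z -0.08 -0.04 149 xmid 0.5955 y med -0.3302
rel z -0.04 0 194 xmid 0.5549 y med -0.3328
rel z 0 0.1 266 xmid 0.5573 y med -0.3327
z range 0.129 0.335
(1, 1) [ 0.6355 -0.347 ]
```

View pics/s13.png

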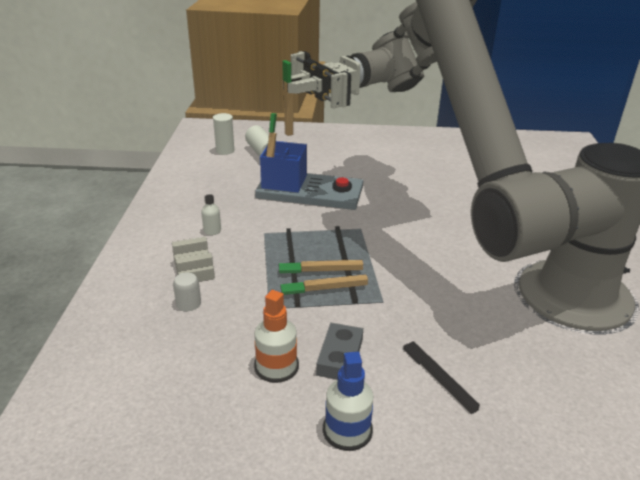

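Emit:
arm_command:
  motion:
    - [[0,0,0,-0.08,0,-0.01,-1],[0,0,0,-0.16,0,-0.01,-1],[0,0,0,-0.24,0,-0.01,-1],[0,0,0,-0.32,0,-0.01,-1],[0,0,0,-0.4,0,-0.01,-1],[0,0,0,-0.43,0,-0.01,-1],[0,0,0,-0.43,0,-0.01,-1],[0,0,0,-0.43,0,-0.01,-1]]

```text
time: 31.3
tool_pos: [0.5969, -0.3339, 0.1505]
tool_rot: [-2.655, -1.564, 0.153]
contact_force: [0.3, 0.1, 0.2]
opening: 0.0156
```

Emit:
arm_command:
  motion:
    - [[0,0,0,0,0,0,-0.4],[0,0,0,0,0,0,-0.4],[0,0,0,0,0,0,-0.4],[0,0,0,0,0,0,-0.4],[0,0,0,0,0,0,-0.4]]

```text
time: 31.8
tool_pos: [0.5966, -0.3338, 0.1488]
tool_rot: [-2.379, -1.563, -0.123]
contact_force: [-0.2, -0.3, -0.9]
opening: 0.0277
```

```bash
python3 cupck.py | grep -v '^[st] '
```

```text
side green 75 [272. 121.] med [ 0.638 -0.381  0.177] z 0.154 0.192
side green 104 [290. 127.] med [ 0.591 -0.325  0.185] z 0.159 0.206
side wood 38 [314. 120.] med [ 0.543 -0.394  0.176] z 0.168 0.186
side wood 29 [326. 129.] med [ 0.509 -0.345  0.177] z 0.168 0.185
side wood 156 [271. 144.] med [ 0.64  -0.365  0.123] z 0.097 0.15
side wood 102 [291. 150.] med [ 0.589 -0.327  0.125] z 0.109 0.158
side wood 22 [326. 149.] med [ 0.508 -0.344  0.125] z 0.117 0.13
top green 93 [503. 184.] med [ 0.635 -0.386  0.181] z 0.153 0.194
top green 80 [480. 202.] med [ 0.588 -0.329  0.201] z 0.071 0.21
top wood 201 [483. 191.] med [ 0.638 -0.36   0.112] z 0.054 0.154
top wood 26 [479. 210.] med [ 0.584 -0.337  0.158] z 0.059 0.164
top wood 297 [504. 237.] med [ 0.515 -0.385  0.171] z 0.122 0.19
```

Emit:
arm_command:
  motion:
    - [[0,0,0,0,0,0,-0.2],[0,0,0,0,0,-0.03,-0.2],[0,0,0,0,0,-0.08,-0.2],[0,0,0,0,0,-0.15,-0.2],[0,0,0,0,0,-0.22,-0.2],[0,0,0,0,0,-0.3,-0.35],[0,0,0,0.15,0,-0.35,-0.35],[0,0,0,0.35,0,-0.35,-0.35]]

```text
time: 32.8
tool_pos: [0.5104, -0.3992, 0.2433]
tool_rot: [-1.964, -1.56, -0.543]
contact_force: [0.9, -1.0, 0.7]
opening: 0.03
```

```bash
python3 cupck.py
python3 - <<'E'
from h import *
d=cam('top'); im=d['image'][...,::-1]; cv2.imwrite('pics/t14.png',cv2.resize(im[130:330,380:640],None,fx=3,fy=3,interpolation=cv2.INTER_CUBIC))
d=cam('side'); im=d['image'][...,::-1]; cv2.imwrite('pics/s14.png',cv2.resize(im[80:240,200:400],None,fx=4,fy=3.75,interpolation=cv2.INTER_CUBIC))
E
```

```text
t 32.80 pos [ 0.5104 -0.3992  0.2433] rot [-1.964 -1.56  -0.543] q [-1.282  0.892  1.443  1.323  1.815 -0.785] F [ 0.9 -1.   0.7] op 0.0300
side green 70 [272. 121.] med [ 0.638 -0.381  0.176] z 0.151 0.193
side green 152 [305. 126.] med [ 0.559 -0.37   0.17 ] z 0.146 0.188
side wood 156 [271. 144.] med [ 0.64  -0.365  0.124] z 0.096 0.149
side wood 138 [298. 147.] med [ 0.575 -0.354  0.123] z 0.098 0.148
top green 95 [503. 184.] med [ 0.634 -0.386  0.181] z 0.15 0.193
top green 150 [498. 219.] med [ 0.558 -0.371  0.178] z 0.149 0.194
top wood 202 [483. 191.] med [ 0.639 -0.36   0.113] z 0.055 0.154
top wood 134 [479. 217.] med [ 0.579 -0.348  0.11 ] z 0.064 0.15
s green 186 c [564.4 -17. ] size [27.6 42.1] ang 9.4 z 0.0209
s green 206 c [552.8  46.9] size [27.6 44. ] ang 11.9 z 0.0209
s wood 605 c [480.3 -27.2] size [ 22.5 123.3] ang 6.6 z 0.025
s wood 659 c [470.9  27. ] size [ 20.9 124.1] ang 13.5 z 0.0253
t green 174 c [564.3 -18.2] size [23.7 43.4] ang 5.6 z 0.0212
t green 176 c [553.   47.2] size [23.  42.5] ang 13.3 z 0.0219
t wood 372 c [479.1 -28.2] size [ 16.  122.8] ang 6.7 z 0.0275
t wood 374 c [469.8  27.3] size [ 15.5 123.2] ang 13.3 z 0.0274
```

View pics/t14.png

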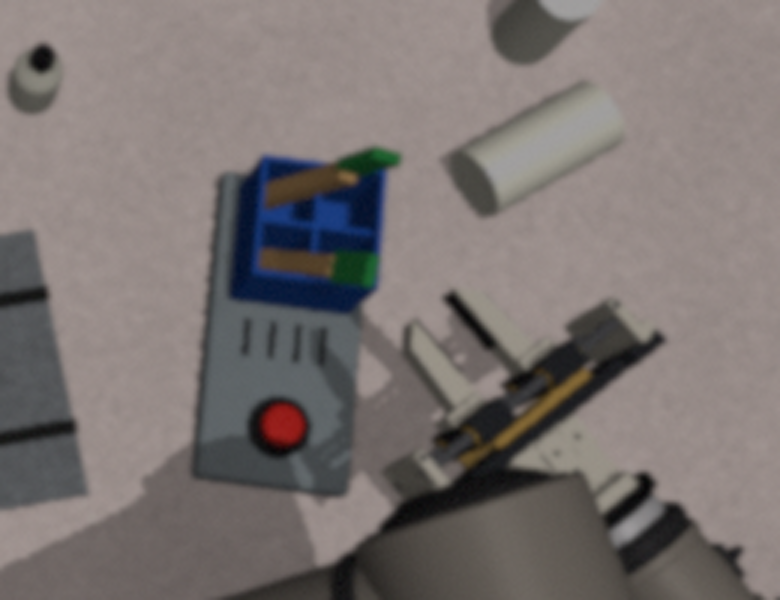

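View pics/s14.png

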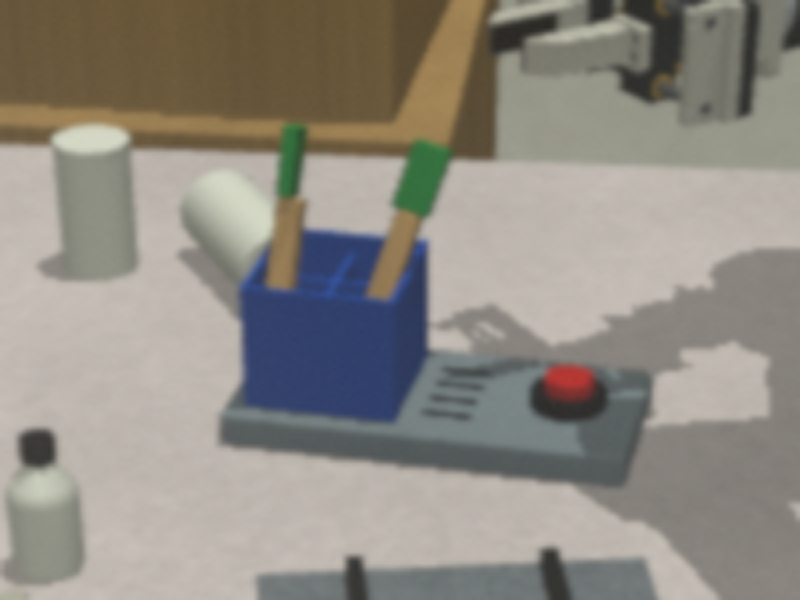

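Both paddles are in the left cells, leaning right. Paddle 1's blade is at (368,160) and paddle 2's at (355,268) in the enlarged top view. Next is the third paddle, for the far-right cell and offset towards the near side.

Run:
```python
from plan import *
rowsto(np.array([.48,-.03,.27]),R.from_euler('xyz',[np.pi,0,.124]))
```

```text
bad 0.0 q end [-0.22  0.23  1.56  0.    1.35  1.22] maxdq 0.27
total [-0.259, -0.971, 0.254, 0.085, -1.047, 0.641] rows 7.381476151582228 10.862551202664534
```

Emit:
arm_command:
  motion:
    - [[0,0,0,0.15,-0.02,-0.05,-0.35],[-0.022,-0.081,0.021,0.2,-0.09,0,-0.35],[-0.043,-0.162,0.042,0.2,-0.175,0.06,-0.35],[-0.065,-0.243,0.064,0.2,-0.26,0.12,-0.35],[-0.086,-0.324,0.085,0.2,-0.35,0.18,-0.35],[-0.108,-0.405,0.106,0.18,-0.44,0.24,-0.35],[-0.13,-0.486,0.127,0.16,-0.52,0.3,-0.35],[-0.151,-0.566,0.148,0.14,-0.61,0.36,-0.35]]

```text
time: 33.9
tool_pos: [0.4902, -0.1846, 0.2858]
tool_rot: [-3.011, -0.642, 0.251]
contact_force: [0.6, 0.8, -1.0]
opening: 0.0298
```

```bash
python3 go.py .48 -.03 .25 3.1416 0 .124
```

```text
t 33.90 pos [ 0.4902 -0.1846  0.2858] rot [-3.011 -0.642  0.251] q [-0.892  0.151  1.803  0.712  1.143  0.094] F [ 0.6  0.8 -1. ] op 0.0298
[-0.106, -0.403, 0.105, 0.004, -0.484, 0.217] rows 3.2 4.5
```

Emit:
arm_command:
  motion:
    - [[-0.02,-0.08,0.02,0,-0.1,0.04,-0.35],[-0.04,-0.16,0.04,0,-0.2,0.08,-0.35],[-0.06,-0.24,0.06,0.002,-0.3,0.13,-0.35],[-0.085,-0.32,0.085,0.003,-0.4,0.17,-0.35],[-0.106,-0.403,0.105,0.004,-0.484,0.217,-0.35],[-0.106,-0.403,0.105,0.004,-0.484,0.217,-0.35],[-0.106,-0.403,0.105,0.004,-0.484,0.217,-0.35]]

```text
time: 34.6
tool_pos: [0.4805, -0.0284, 0.2492]
tool_rot: [-3.139, -0.0, 0.132]
contact_force: [0.8, -0.1, -0.4]
opening: 0.0293
```

```bash
python3 - <<'E'
from pad import *
st(); paddles(cam('wrist','w15.png'),'w')
E
python3 go.py .53 -.0225 .010 3.1416 0 0.122
```

```text
t 34.60 pos [ 0.4805 -0.0284  0.2492] rot [-3.139 -0.     0.132] q [-0.22   0.244  1.599  0.003  1.3    1.218] F [ 0.8 -0.1 -0.4] op 0.0293
w green 997 c [564.7 -19.6] size [23.2 43. ] ang 7.2 z 0.0223
w green 1004 c [553.2  45.8] size [24.2 44.1] ang 14.2 z 0.0223
w wood 1645 c [480.6 -30. ] size [ 16. 123.] ang 7.3 z 0.0284
w wood 1764 c [470.7  25.8] size [ 16.3 124.3] ang 13.7 z 0.0282
t 34.65 pos [ 0.4802 -0.0297  0.2495] rot [-3.138e+00 -2.000e-03  1.290e-01] q [-0.224  0.242  1.6    0.004  1.299  1.217] F [-0.9 -0.7  0.3] op 0.0295
[-0.002, -0.001, 0.005, 0.167, 0.0, 0.799] rows 4.9 0.1
```

Emit:
arm_command:
  motion:
    - [[0,0,0.005,0.06,0,0.14,-0.35],[0,0,0.005,0.12,0,0.28,-0.35],[0,0,0.005,0.167,0,0.42,-0.35],[0,0,0.005,0.167,0,0.56,-0.35],[0,0,0.005,0.167,0,0.68,-0.35],[0,0,0.005,0.167,0,0.76,-0.35],[0,0,0.005,0.167,0,0.799,-0.35],[0,0,0.005,0.167,0,0.799,-0.35]]

```text
time: 35.45
tool_pos: [0.5296, -0.0248, 0.0104]
tool_rot: [-3.139, -0.001, 0.116]
contact_force: [-0.1, -0.0, 1.1]
opening: 0.0299
```

Emit:
arm_command:
  motion:
    - [[0,0,0,0,0,0,-1],[0,0,0,0,0,0,-1],[0,0,0,0,0,0,-1],[0,0,0,0,0,0,-1],[0,0,0,0,0,-0.1,-1],[0,0,0,0,0,-0.25,-1],[0,0,0,0,0,-0.4,-1],[0,0,0,0,0,-0.55,-1]]

```text
time: 36.25
tool_pos: [0.5299, -0.0237, 0.1788]
tool_rot: [-3.14, -0.005, 0.119]
contact_force: [0.7, -0.8, -0.0]
opening: 0.0157
```

```bash
sed -i 's/a=\[float(x) for x in sys.argv\[1:\]\]; rowsto/a=[float(x) for x in sys.argv[1:]]; rowsto/' plan.py; python3 plan.py 0.5 -1 .33; python3 -c "
from plan import *
print(cell(.5,-1))"
```

```text
t 36.25 pos [ 0.5299 -0.0237  0.1788] rot [-3.14  -0.005  0.119] q [-0.191  0.393  1.587  0.004  1.158  1.259] F [ 0.7 -0.8 -0. ] op 0.0157
bad 0.0 q end [-1.11  0.84  1.27  1.48  1.72 -0.54] maxdq 0.25
total [0.259, 0.972, -0.26, 0.18, 1.228, -0.506] rows 8.039176506243514 10.88541907908958
[ 0.61784245 -0.38990206]
```

Emit:
arm_command:
  motion:
    - [[0.022,0.081,-0.022,0.015,0.06,-0.1,-1],[0.043,0.162,-0.043,0.03,0.14,-0.2,-1],[0.065,0.243,-0.065,0.045,0.24,-0.3,-1],[0.086,0.324,-0.087,0.06,0.35,-0.38,-1],[0.108,0.405,-0.108,0.075,0.46,-0.43,-1],[0.13,0.486,-0.13,0.09,0.58,-0.47,-1],[0.151,0.567,-0.152,0.105,0.7,-0.5,-1],[0.173,0.648,-0.173,0.12,0.82,-0.5,-1]]

```text
time: 37.05
tool_pos: [0.5945, -0.2665, 0.3295]
tool_rot: [-2.961, -1.052, 0.318]
contact_force: [0.5, 0.6, -0.5]
opening: 0.016
```

```bash
python3 plan.py .5 -1 .33
```

```text
t 37.05 pos [ 0.5945 -0.2665  0.3295] rot [-2.961 -1.052  0.318] q [-0.995  0.422  1.578  1.117  1.325 -0.256] F [ 0.5  0.6 -0.5] op 0.0160
bad 0.0 q end [-1.11  0.84  1.27  1.48  1.72 -0.54] maxdq 0.04
total [0.087, 0.32, -0.082, -0.009, 0.394, -0.09] rows 2.4243466081615557 3.582849535719443
```

Emit:
arm_command:
  motion:
    - [[0.02,0.08,-0.02,-0.002,0.1,-0.02,-1],[0.044,0.16,-0.04,-0.004,0.2,-0.045,-1],[0.065,0.24,-0.06,-0.007,0.3,-0.07,-1],[0.087,0.32,-0.082,-0.009,0.394,-0.09,-1],[0.087,0.32,-0.082,-0.009,0.394,-0.09,-1],[0.087,0.32,-0.082,-0.009,0.394,-0.09,-1],[0.087,0.32,-0.082,-0.009,0.394,-0.09,-1]]

```text
time: 37.75
tool_pos: [0.6268, -0.3803, 0.328]
tool_rot: [-2.511, -1.562, 0.009]
contact_force: [0.8, -0.3, -0.3]
opening: 0.0157
```

```bash
python3 plan.py .5 -1 .151; python3 held.py | head -5;  python3 - <<'E'
from h import *
d=cam('top'); im=d['image'][...,::-1]; cv2.imwrite('pics/t16.png',cv2.resize(im[130:330,380:640],None,fx=3,fy=3,interpolation=cv2.INTER_CUBIC))
d=cam('side'); im=d['image'][...,::-1]; cv2.imwrite('pics/s16.png',cv2.resize(im[40:240,200:400],None,fx=3,fy=3,interpolation=cv2.INTER_CUBIC))
E
```

```text
t 37.75 pos [ 0.6268 -0.3803  0.328 ] rot [-2.511 -1.562  0.009] q [-1.106  0.83   1.277  1.475  1.717 -0.539] F [ 0.8 -0.3 -0.3] op 0.0157
bad 0.0 q end [-1.11  1.09  1.28  1.44  1.69 -0.81] maxdq 0.03
total [-0.0, 0.005, -0.003, -0.59, 0.011, -0.002] rows 3.540185586159017 0.059763319789725745
rel z -0.12 -0.08 129 xmid 0.6211 y med -0.3794
rel z -0.08 -0.04 152 xmid 0.6216 y med -0.3796
rel z -0.04 0 218 xmid 0.5785 y med -0.3823
rel z 0 0.1 269 xmid 0.5838 y med -0.3816
z range 0.17 0.385
```

View pics/t16.png

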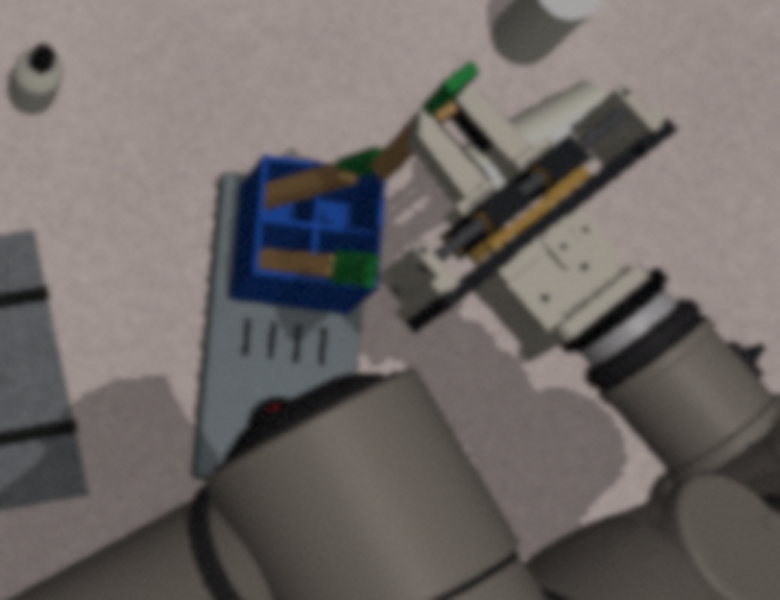

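View pics/s16.png

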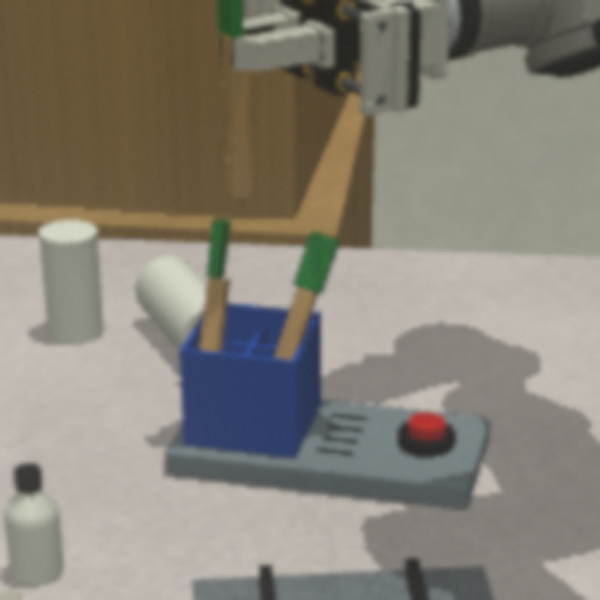

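Emit:
arm_command:
  motion:
    - [[0,0,0,-0.1,0,-0.008,-1],[0,0,0,-0.2,0,-0.008,-1],[0,0,0,-0.3,0,-0.008,-1],[0,0,0,-0.38,0,-0.008,-1],[0,0,0,-0.45,0,-0.008,-1],[0,0,0,-0.5,0,-0.008,-1],[0,0,0,-0.5,0,-0.008,-1]]

```text
time: 38.6
tool_pos: [0.6247, -0.3835, 0.193]
tool_rot: [0.716, -1.551, 3.065]
contact_force: [0.4, 2.3, 45.6]
opening: 0.016
```

```bash
python3 cupck.py | grep -v '^[st] ';  python3 - <<'E'
from h import *
d=cam('side'); im=d['image'][...,::-1]; cv2.imwrite('pics/s17.png',cv2.resize(im[80:240,200:400],None,fx=4,fy=3.75,interpolation=cv2.INTER_CUBIC))
E
```

```text
side green 79 [278.  97.] med [ 0.622 -0.379  0.236] z 0.222 0.25
side green 58 [272. 122.] med [ 0.639 -0.379  0.175] z 0.153 0.191
side green 150 [305. 127.] med [ 0.559 -0.37   0.169] z 0.147 0.19
side wood 32 [304.  95.] med [ 0.569 -0.439  0.222] z 0.209 0.229
side wood 38 [316. 102.] med [ 0.539 -0.401  0.219] z 0.208 0.227
side wood 323 [281. 128.] med [ 0.618 -0.381  0.156] z 0.095 0.219
side wood 21 [316. 122.] med [ 0.538 -0.402  0.17 ] z 0.159 0.175
side wood 155 [271. 144.] med [ 0.641 -0.365  0.123] z 0.096 0.149
side wood 137 [298. 147.] med [ 0.575 -0.353  0.124] z 0.098 0.147
top green 80 [502. 184.] med [ 0.635 -0.378  0.184] z 0.152 0.25
top green 153 [498. 219.] med [ 0.558 -0.371  0.177] z 0.109 0.193
top wood 200 [483. 191.] med [ 0.639 -0.36   0.111] z 0.061 0.153
top wood 50 [509. 188.] med [ 0.615 -0.387  0.216] z 0.186 0.23
top wood 55 [495. 200.] med [ 0.612 -0.379  0.133] z 0.103 0.191
top wood 312 [532. 220.] med [ 0.543 -0.433  0.214] z 0.163 0.233
top wood 134 [479. 217.] med [ 0.579 -0.348  0.112] z 0.066 0.149
```

View pics/s17.png

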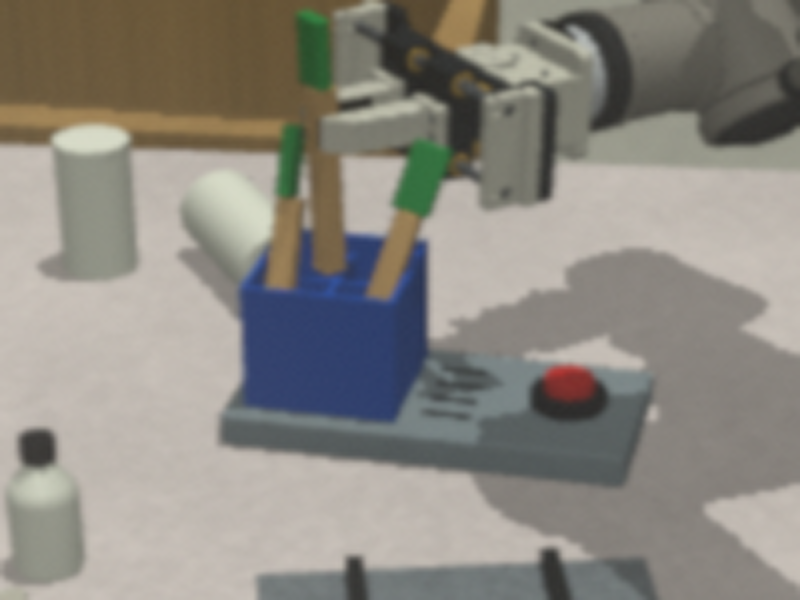

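Wrist force is 45 N: the right fingertip sits on paddle 1's blade top. The foot is already inside the far-right cell, so I'll lift slightly and let it drop in.

Emit:
arm_command:
  motion:
    - [[0,0,0,0.02,0,0,-1],[0,0,0,0.02,0,0,-1],[0,0,0,0.02,0,0,-1]]

```text
time: 39.15
tool_pos: [0.6244, -0.3828, 0.1938]
tool_rot: [1.016, -1.563, 2.766]
contact_force: [1.6, 1.1, 27.0]
opening: 0.0157
```

```bash
python3 go.py; python3 held.py | head -5
```

```text
t 39.15 pos [ 0.6244 -0.3828  0.1938] rot [ 1.016 -1.563  2.766] q [-1.11   1.023  1.302  1.45   1.704 -0.769] F [ 1.6  1.1 27. ] op 0.0157
rel z -0.12 -0.08 133 xmid 0.6113 y med -0.3587
rel z -0.08 -0.04 332 xmid 0.6027 y med -0.368
rel z -0.04 0 318 xmid 0.5861 y med -0.3769
rel z 0 0.1 295 xmid 0.5776 y med -0.3827
z range 0.097 0.267
```

Emit:
arm_command:
  motion:
    - [[0,0,0,0.02,0,0,-1],[0,0,0,0.03,0,0,-1],[0,0,0,0.03,0,0,-1]]

```text
time: 39.5
tool_pos: [0.6238, -0.3823, 0.1945]
tool_rot: [-2.493, -1.565, -0.01]
contact_force: [1.4, -0.0, 9.5]
opening: 0.0154
```

```bash
python3 cupck.py | grep -v '^[st] '
```

```text
side green 77 [278.  97.] med [ 0.622 -0.377  0.237] z 0.22 0.25
side green 58 [272. 122.] med [ 0.638 -0.378  0.175] z 0.154 0.193
side green 150 [305. 127.] med [ 0.56  -0.37   0.169] z 0.145 0.189
side wood 31 [304.  95.] med [ 0.569 -0.438  0.222] z 0.211 0.229
side wood 34 [316. 101.] med [ 0.539 -0.399  0.223] z 0.214 0.229
side wood 323 [281. 128.] med [ 0.617 -0.38   0.158] z 0.097 0.22
side wood 28 [316. 121.] med [ 0.536 -0.401  0.172] z 0.16 0.197
side wood 156 [271. 144.] med [ 0.641 -0.365  0.123] z 0.094 0.151
side wood 138 [298. 147.] med [ 0.575 -0.354  0.124] z 0.096 0.147
top green 76 [501. 184.] med [ 0.635 -0.378  0.183] z 0.151 0.248
top green 154 [498. 219.] med [ 0.557 -0.371  0.178] z 0.108 0.196
top wood 199 [483. 191.] med [ 0.638 -0.36   0.113] z 0.063 0.152
top wood 48 [509. 188.] med [ 0.614 -0.386  0.218] z 0.191 0.229
top wood 53 [495. 200.] med [ 0.611 -0.379  0.13 ] z 0.107 0.187
top wood 307 [532. 220.] med [ 0.542 -0.432  0.217] z 0.171 0.234
top wood 134 [479. 217.] med [ 0.579 -0.348  0.112] z 0.066 0.153
```

Emit:
arm_command:
  motion:
    - [[0,0,0,0.01,0,0,-1],[0,0,0,0.02,0,0,-0.4],[0,0,0,0.02,0,0,-0.35],[0,0,0,0.02,0,0,-0.35],[0,0,0,0.02,0,0,-0.35],[0,0,0,0.02,0,0,-0.35]]

```text
time: 40.3
tool_pos: [0.6234, -0.3823, 0.1966]
tool_rot: [-2.191, -1.56, -0.312]
contact_force: [-0.9, -0.9, 0.7]
opening: 0.0301
```

```bash
python3 cupck.py | grep -v '^[st] '
```

```text
side green 83 [274.  96.] med [ 0.632 -0.378  0.236] z 0.22 0.25
side green 62 [270. 122.] med [ 0.643 -0.38   0.175] z 0.153 0.193
side green 153 [306. 127.] med [ 0.557 -0.368  0.169] z 0.149 0.189
side wood 40 [303.  92.] med [ 0.571 -0.446  0.225] z 0.212 0.235
side wood 28 [316. 100.] med [ 0.536 -0.392  0.226] z 0.215 0.232
side wood 360 [279. 126.] med [ 0.621 -0.381  0.165] z 0.097 0.222
side wood 21 [316. 122.] med [ 0.535 -0.391  0.173] z 0.164 0.178
side wood 152 [270. 144.] med [ 0.643 -0.366  0.123] z 0.095 0.149
side wood 129 [299. 147.] med [ 0.573 -0.353  0.124] z 0.098 0.148
top green 72 [503. 181.] med [ 0.638 -0.378  0.186] z 0.156 0.248
top green 159 [498. 220.] med [ 0.557 -0.37   0.177] z 0.104 0.196
top wood 311 [491. 189.] med [ 0.637 -0.369  0.137] z 0.054 0.227
top wood 40 [494. 201.] med [ 0.611 -0.379  0.122] z 0.105 0.191
top wood 323 [533. 220.] med [ 0.541 -0.432  0.219] z 0.171 0.242
top wood 125 [479. 217.] med [ 0.579 -0.347  0.111] z 0.065 0.15
```

Run:
```python
from h import *
d=cam('side'); im=d['image'][...,::-1]; cv2.imwrite('pics/s18.png',cv2.resize(im[80:200,240:340],None,fx=6,fy=5,interpolation=cv2.INTER_CUBIC))
P=d['P']
hsv=cv2.cvtColor(d['image'],cv2.COLOR_RGB2HSV).astype(int)
for v in range(88,160,6):
    r=[(u,P[v,u].round(3).tolist(),hsv[v,u,0]) for u in (276,280,284)]; print(v,r)
d=cam('top'); im=d['image'][...,::-1]; cv2.imwrite('pics/t18.png',cv2.resize(im[150:250,440:560],None,fx=6,fy=6,interpolation=cv2.INTER_CUBIC))
```

```text
88 [(276, [0.712, -1.073, 0.002], np.int64(43)), (280, [0.698, -1.078, 0.001], np.int64(18)), (284, [0.62, -0.484, 0.219], np.int64(23))]
94 [(276, [0.627, -0.378, 0.243], np.int64(59)), (280, [0.7, -1.087, -0.024], np.int64(18)), (284, [0.621, -0.487, 0.202], np.int64(23))]
100 [(276, [0.627, -0.377, 0.229], np.int64(63)), (280, [0.7, -1.08, -0.044], np.int64(19)), (284, [0.621, -0.489, 0.186], np.int64(24))]
106 [(276, [0.627, -0.374, 0.216], np.int64(18)), (280, [0.62, -0.393, 0.208], np.int64(18)), (284, [0.614, -0.418, 0.199], np.int64(18))]
112 [(276, [0.628, -0.375, 0.201], np.int64(18)), (280, [0.619, -0.381, 0.198], np.int64(18)), (284, [0.608, -0.368, 0.204], np.int64(30))]
118 [(276, [0.628, -0.376, 0.185], np.int64(18)), (280, [0.62, -0.382, 0.183], np.int64(18)), (284, [0.609, -0.367, 0.19], np.int64(30))]
124 [(276, [0.629, -0.378, 0.169], np.int64(18)), (280, [0.62, -0.382, 0.168], np.int64(18)), (284, [0.653, -0.766, 0.003], np.int64(16))]
130 [(276, [0.63, -0.386, 0.151], np.int64(17)), (280, [0.62, -0.378, 0.155], np.int64(17)), (284, [0.649, -0.729, -0.001], np.int64(16))]
136 [(276, [0.668, -0.687, -0.002], np.int64(18)), (280, [0.62, -0.374, 0.141], np.int64(18)), (284, [0.611, -0.383, 0.137], np.int64(17))]
142 [(276, [0.635, -0.415, 0.106], np.int64(113)), (280, [0.621, -0.379, 0.123], np.int64(18)), (284, [0.611, -0.382, 0.122], np.int64(18))]
148 [(276, [0.635, -0.412, 0.091], np.int64(112)), (280, [0.621, -0.383, 0.105], np.int64(18)), (284, [0.612, -0.383, 0.106], np.int64(18))]
154 [(276, [0.63, -0.373, 0.094], np.int64(112)), (280, [0.62, -0.366, 0.098], np.int64(112)), (284, [0.61, -0.368, 0.097], np.int64(112))]
```

View pics/s18.png

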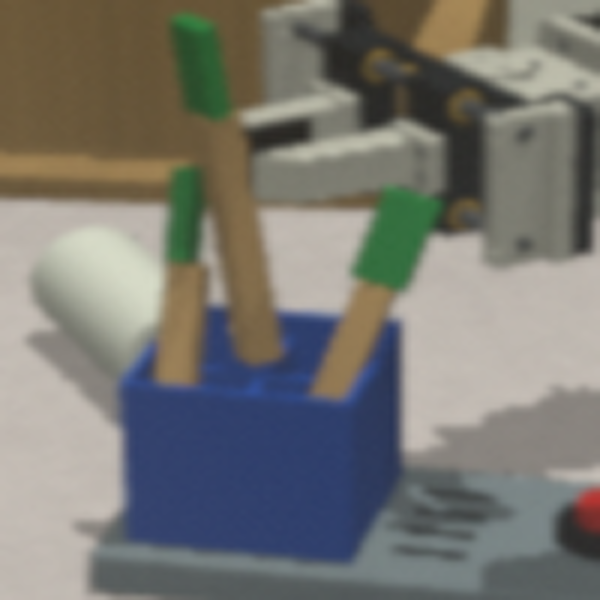

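View pics/t18.png

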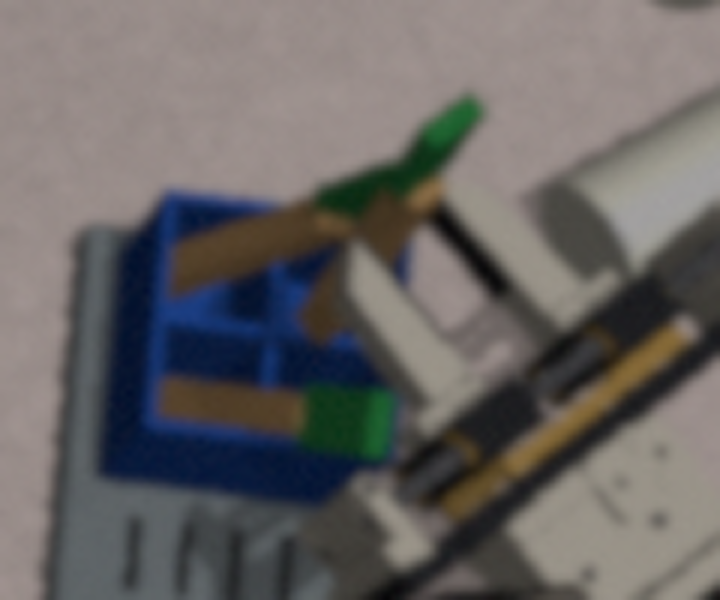

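The third paddle's foot is perched on the divider at about (0.614,−0.385), z ≈ 0.1, and leaning forward. I'll regrip, lift 15 mm, shift it into the far-right cell and drop it.

Emit:
arm_command:
  motion:
    - [[0,0,0,0,0,0,-1],[0,0,0,0,0,0,-1],[0,0,0,0,0,0,-1],[0,0,0,0.03,0,0,-1],[0,0,0,0.06,0,0,-1],[0,0,0,0.06,0.02,0.015,-1],[0,0,0,0.06,0.041,0.027,-1],[0,0,0,0.06,0.041,0.027,-1]]

```text
time: 41.4
tool_pos: [0.6383, -0.3873, 0.2147]
tool_rot: [-2.284, -1.561, -0.219]
contact_force: [0.5, 0.3, -1.3]
opening: 0.0155
```

```bash
python3 go.py;python3 held.py | head -5
python3 - <<'E'
from h import *
d=cam('side'); im=d['image'][...,::-1]; cv2.imwrite('pics/s19.png',cv2.resize(im[80:200,240:340],None,fx=6,fy=5,interpolation=cv2.INTER_CUBIC))
d=cam('top'); im=d['image'][...,::-1]; cv2.imwrite('pics/t19.png',cv2.resize(im[150:250,440:560],None,fx=6,fy=6,interpolation=cv2.INTER_CUBIC))
E
```

```text
t 41.40 pos [ 0.6383 -0.3873  0.2147] rot [-2.284 -1.561 -0.219] q [-1.095  1.002  1.263  1.461  1.692 -0.694] F [ 0.5  0.3 -1.3] op 0.0155
rel z -0.12 -0.08 274 xmid 0.6099 y med -0.3602
rel z -0.08 -0.04 317 xmid 0.6031 y med -0.3736
rel z -0.04 0 259 xmid 0.6008 y med -0.3817
rel z 0 0.1 300 xmid 0.5978 y med -0.3807
z range 0.098 0.285
```

View pics/s19.png

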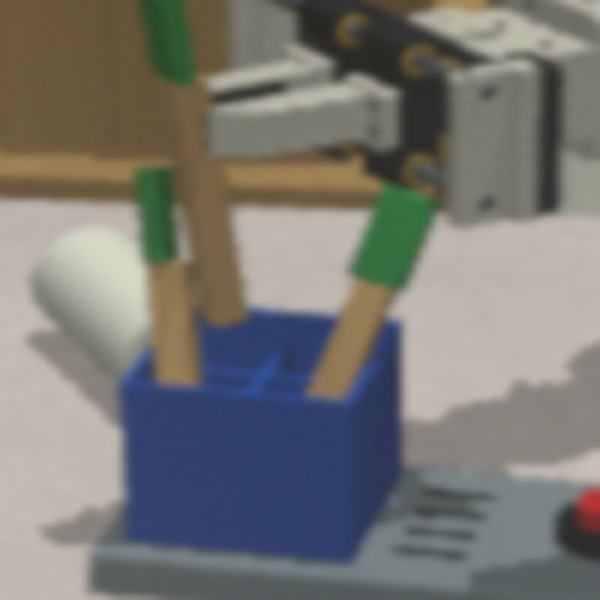

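View pics/t19.png

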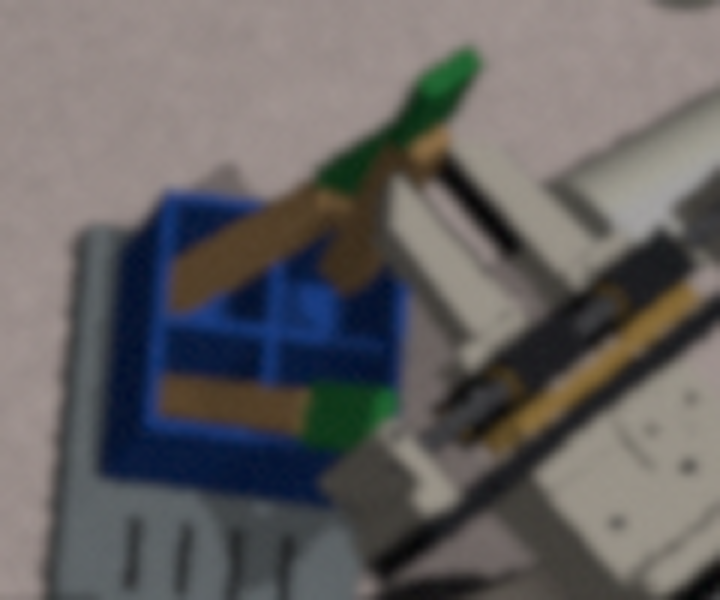

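The foot (350,285 in the top crop) is now within the far-right cell. Lowering gently.

Emit:
arm_command:
  motion:
    - [[0,0,0,-0.03,0,0,-1],[0,0,0,-0.06,0,0,-1],[0,0,0,-0.07,0,0,-1],[0,0,0,-0.07,0,0,-1]]

```text
time: 41.95
tool_pos: [0.637, -0.3874, 0.1925]
tool_rot: [-2.106, -1.559, -0.397]
contact_force: [-0.2, -0.5, -0.2]
opening: 0.0152
```

```bash
python3 go.py
python3 - <<'E'
from h import *
d=cam('side'); im=d['image'][...,::-1]; cv2.imwrite('pics/s20.png',cv2.resize(im[80:200,240:340],None,fx=6,fy=5,interpolation=cv2.INTER_CUBIC))
E
```

```text
t 41.95 pos [ 0.637  -0.3874  0.1925] rot [-2.106 -1.559 -0.397] q [-1.097  1.034  1.265  1.456  1.689 -0.725] F [-0.2 -0.5 -0.2] op 0.0152
```

View pics/s20.png

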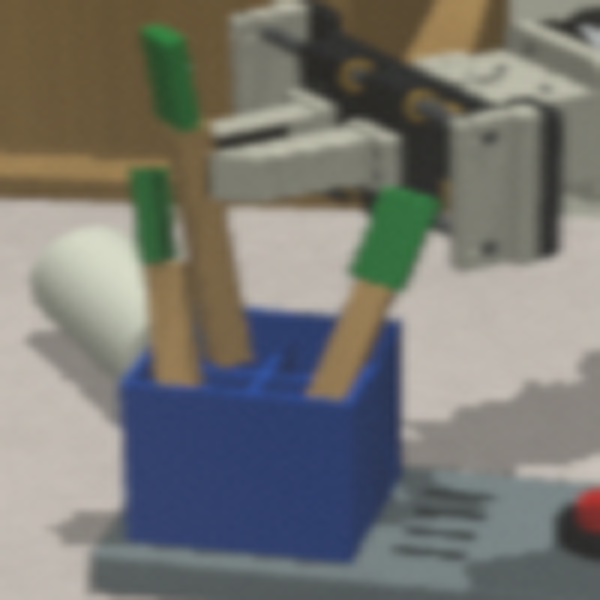

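Emit:
arm_command:
  motion:
    - [[0,0,0,-0.02,0,0,-1],[0,0,0,-0.04,0,0,-1],[0,0,0,-0.05,0,0,-1]]

```text
time: 42.3
tool_pos: [0.637, -0.3875, 0.1784]
tool_rot: [-2.17, -1.561, -0.334]
contact_force: [-1.8, -1.0, 1.8]
opening: 0.0153
```

Emit:
arm_command:
  motion:
    - [[0,0,0,-0.02,0,0,-1],[0,0,0,-0.04,0,0,-1],[0,0,0,-0.05,0,0,-1],[0,0,0,-0.05,0,0,-1]]

```text
time: 42.7
tool_pos: [0.6365, -0.3881, 0.1637]
tool_rot: [-2.171, -1.561, -0.334]
contact_force: [-3.8, -3.0, 2.6]
opening: 0.0152
```

Emit:
arm_command:
  motion:
    - [[0,0,0,0,0,0,-0.4],[0,0,0,0,0,0,-0.35],[0,0,0,0,0,0,-0.35],[0,0,0,0,0,0,-0.35],[0,0,0,0,0,0,-0.35]]

```text
time: 43.2
tool_pos: [0.6371, -0.387, 0.1636]
tool_rot: [-2.206, -1.56, -0.297]
contact_force: [0.1, 0.2, 0.7]
opening: 0.0299
```

```bash
python3 go.py
python3 - <<'E'
from h import *
d=cam('side'); im=d['image'][...,::-1]; cv2.imwrite('pics/s21.png',cv2.resize(im[80:200,240:340],None,fx=6,fy=5,interpolation=cv2.INTER_CUBIC))
E
```

```text
t 43.20 pos [ 0.6371 -0.387   0.1636] rot [-2.206 -1.56  -0.297] q [-1.097  1.078  1.259  1.452  1.685 -0.765] F [0.1 0.2 0.7] op 0.0299
```

View pics/s21.png

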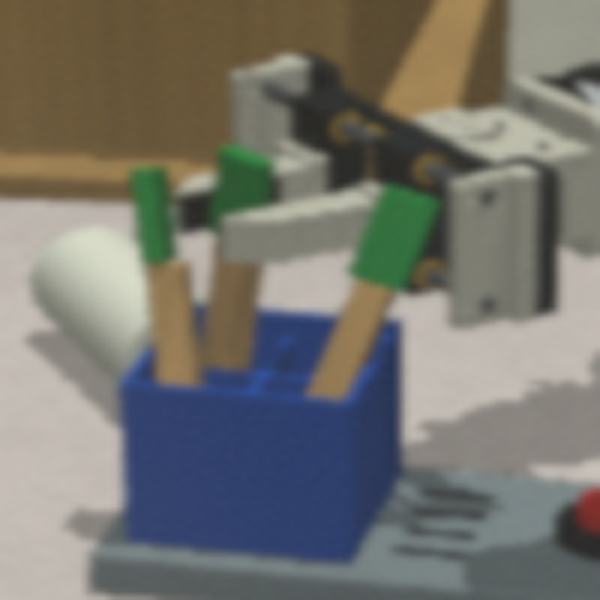

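Emit:
arm_command:
  motion:
    - [[0,0,0,0,0,0,-0.2],[0,0,0,0,0,-0.03,-0.2],[0,0,0,0,0,-0.08,-0.2],[0,0,0,0,0,-0.15,-0.2],[0,0,0,0.02,0,-0.25,-0.2],[0,0,0,0.1,0,-0.35,-0.35],[0,0,0,0.25,0,-0.4,-0.35],[0,0,0,0.4,0,-0.4,-0.35]]

```text
time: 44.05
tool_pos: [0.5382, -0.4629, 0.2851]
tool_rot: [-2.112, -1.559, -0.396]
contact_force: [-0.3, -0.5, 0.5]
opening: 0.03
```

```bash
python3 cupck.py
python3 - <<'E'
from h import *
d=cam('side'); im=d['image'][...,::-1]; cv2.imwrite('pics/s22.png',cv2.resize(im[80:200,240:340],None,fx=6,fy=5,interpolation=cv2.INTER_CUBIC))
d=cam('top'); im=d['image'][...,::-1]; cv2.imwrite('pics/t22.png',cv2.resize(im[150:250,440:560],None,fx=6,fy=6,interpolation=cv2.INTER_CUBIC))
E
```

```text
t 44.05 pos [ 0.5382 -0.4629  0.2851] rot [-2.112 -1.559 -0.396] q [-1.27   0.931  1.19   1.387  1.85  -0.567] F [-0.3 -0.5  0.5] op 0.0300
side green 73 [265. 121.] med [ 0.655 -0.382  0.174] z 0.151 0.19
side green 120 [290. 126.] med [ 0.594 -0.362  0.172] z 0.147 0.193
side green 149 [305. 127.] med [ 0.559 -0.37   0.169] z 0.147 0.188
side wood 163 [268. 144.] med [ 0.647 -0.366  0.123] z 0.098 0.15
side wood 96 [284. 144.] med [ 0.611 -0.374  0.121] z 0.093 0.146
side wood 140 [298. 147.] med [ 0.575 -0.354  0.123] z 0.097 0.147
top green 111 [503. 176.] med [ 0.653 -0.387  0.176] z 0.15 0.195
top green 67 [494. 204.] med [ 0.589 -0.361  0.185] z 0.079 0.193
top green 154 [498. 219.] med [ 0.557 -0.37   0.177] z 0.085 0.196
top wood 249 [483. 190.] med [ 0.641 -0.361  0.111] z 0.057 0.151
top wood 140 [479. 217.] med [ 0.579 -0.348  0.11 ] z 0.064 0.15
s green 209 c [553.   48.1] size [27.1 42.9] ang 14.5 z 0.0208
s wood 659 c [470.6  27.1] size [ 21.4 124. ] ang 13.4 z 0.0249
t green 172 c [552.9  47.4] size [23.6 41.6] ang 13.3 z 0.0215
t wood 371 c [470.   27.5] size [ 16.  123.5] ang 13.3 z 0.0273
```

View pics/s22.png

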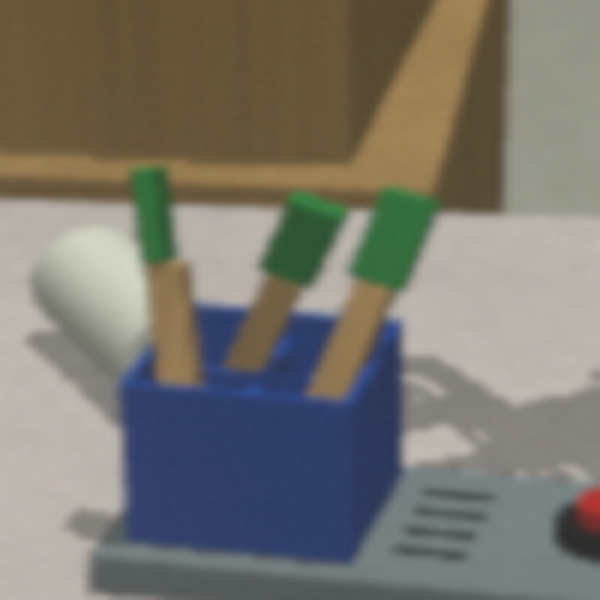

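View pics/t22.png

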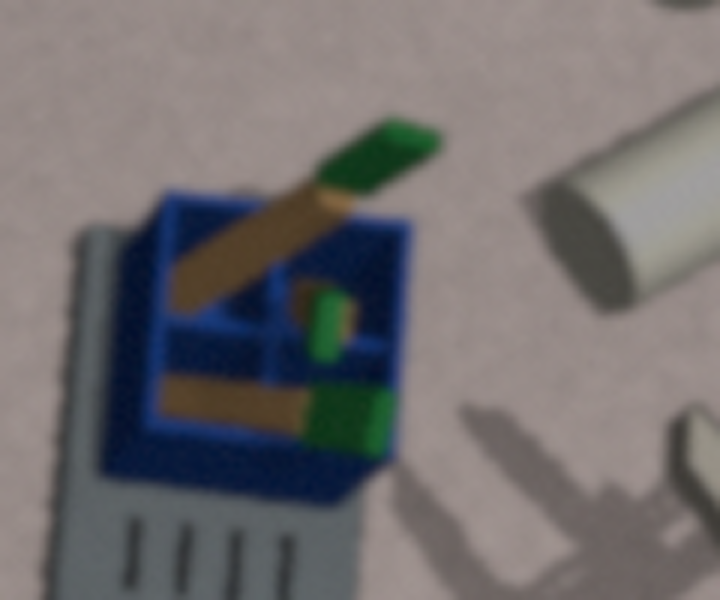

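Three paddles are in, blades at (152,215), (303,240) and (395,235) in the side crop. The near-right cell is free below the leaning blades. Fetching the fourth.

Run:
```python
from plan import *
rowsto(np.array([.47,.02,.28]),R.from_euler('xyz',[np.pi,0,.238]))
```

```text
bad 0.0 q end [-0.12  0.2   1.57 -0.    1.37  1.21] maxdq 0.26
total [-0.204, -0.98, 0.195, -0.021, -1.425, 0.762] rows 9.697613113211988 10.686368902891521
```

Emit:
arm_command:
  motion:
    - [[-0.017,-0.082,0.016,0.04,-0.119,0.04,-0.35],[-0.034,-0.163,0.032,0.06,-0.238,0.1,-0.35],[-0.051,-0.245,0.049,0.06,-0.356,0.17,-0.35],[-0.068,-0.327,0.065,0.05,-0.475,0.24,-0.35],[-0.085,-0.408,0.081,0.04,-0.594,0.31,-0.35],[-0.102,-0.49,0.097,0.02,-0.713,0.38,-0.35],[-0.119,-0.572,0.114,0,-0.83,0.44,-0.35],[-0.136,-0.653,0.13,-0.014,-0.95,0.508,-0.35]]

```text
time: 45.15
tool_pos: [0.4935, -0.1406, 0.2809]
tool_rot: [-3.054, -0.52, 0.319]
contact_force: [0.7, 0.7, -0.7]
opening: 0.0297
```

```bash
python3 go.py .47 .02 .25 3.1416 0 .238
```

```text
t 45.15 pos [ 0.4935 -0.1406  0.2809] rot [-3.054 -0.52   0.319] q [-0.736  0.126  1.781  0.557  1.111  0.271] F [ 0.7  0.7 -0.7] op 0.0297
[-0.068, -0.329, 0.065, 0.03, -0.519, 0.182] rows 3.3 3.6
```

Emit:
arm_command:
  motion:
    - [[-0.017,-0.082,0.016,0.008,-0.13,0.045,-0.35],[-0.034,-0.165,0.033,0.015,-0.26,0.09,-0.35],[-0.051,-0.247,0.049,0.022,-0.39,0.136,-0.35],[-0.068,-0.329,0.065,0.03,-0.519,0.182,-0.35],[-0.068,-0.329,0.065,0.03,-0.519,0.182,-0.35],[-0.068,-0.329,0.065,0.03,-0.519,0.182,-0.35]]

```text
time: 45.75
tool_pos: [0.4708, 0.0215, 0.2492]
tool_rot: [-3.14, 0.0, 0.246]
contact_force: [-0.1, 0.2, -0.5]
opening: 0.0297
```

```bash
python3 - <<'E'
from pad import *
st(); paddles(cam('wrist','w23.png'),'w')
E
python3 go.py .5195 .038 .010 3.1416 0 0.238
```

```text
t 45.75 pos [0.4708 0.0215 0.2492] rot [-3.14   0.     0.246] q [-0.118  0.225  1.624  0.002  1.293  1.206] F [-0.1  0.2 -0.5] op 0.0297
w green 985 c [553.4  46.2] size [23.2 43.8] ang 14.2 z 0.0223
w wood 1635 c [470.7  25.6] size [ 15.3 123.1] ang 13.7 z 0.0283
t 45.80 pos [0.4707 0.02   0.2495] rot [-3.14e+00 -2.00e-03  2.44e-01] q [-0.122  0.224  1.625  0.003  1.292  1.204] F [ 0.4 -0.  -0.8] op 0.0296
[-0.001, -0.001, 0.004, 0.171, -0.017, 0.799] rows 4.9 0.0
```

Emit:
arm_command:
  motion:
    - [[0,0,0.004,0.06,-0.017,0.14,-0.35],[0,0,0.004,0.12,-0.017,0.28,-0.35],[0,0,0.004,0.171,-0.017,0.42,-0.35],[0,0,0.004,0.171,-0.017,0.56,-0.35],[0,0,0.004,0.171,-0.017,0.68,-0.35],[0,0,0.004,0.171,-0.017,0.76,-0.35],[0,0,0.004,0.171,-0.017,0.799,-0.35],[0,0,0.004,0.171,-0.017,0.799,-0.35]]

```text
time: 46.6
tool_pos: [0.5194, 0.0351, 0.0103]
tool_rot: [-3.14, -0.002, 0.232]
contact_force: [1.1, 0.1, -1.3]
opening: 0.03
```

Emit:
arm_command:
  motion:
    - [[0,0,0,0,0,0,-1],[0,0,0,0,0,0,-1],[0,0,0,0,0,0,-1],[0,0,0,0,0,0,-1],[0,0,0,0,0,-0.1,-1],[0,0,0,0,0,-0.25,-1],[0,0,0,0,0,-0.4,-1],[0,0,0,0,0,-0.6,-1]]

```text
time: 47.4
tool_pos: [0.519, 0.0366, 0.1833]
tool_rot: [-3.14, -0.004, 0.235]
contact_force: [1.1, -0.2, -0.7]
opening: 0.0157
```

```bash
cat > p4.py <<'E'
from plan import *
import sys
Rm=ori(AZ,0,1); rowsto(np.array([float(sys.argv[1]),float(sys.argv[2]),float(sys.argv[3])])+.011*Rm.apply([0,0,1]),Rm); st()
E
python3 p4.py .585 -.389 .34
```

```text
bad 0.0 q end [-1.15  0.8   1.33  1.45  1.76 -0.56] maxdq 0.27
total [0.201, 0.983, -0.202, -0.08, 1.416, -0.525] rows 9.071140241943944 10.719770900698652
t 47.40 pos [0.519  0.0366 0.1833] rot [-3.14  -0.004  0.235] q [-0.079  0.371  1.608  0.003  1.16   1.257] F [ 1.1 -0.2 -0.7] op 0.0157
```

Emit:
arm_command:
  motion:
    - [[0.017,0.082,-0.017,-0.007,0.07,-0.12,-1],[0.034,0.164,-0.034,-0.013,0.17,-0.24,-1],[0.05,0.246,-0.051,-0.02,0.29,-0.34,-1],[0.067,0.328,-0.067,-0.027,0.41,-0.42,-1],[0.084,0.41,-0.084,-0.033,0.54,-0.48,-1],[0.1,0.492,-0.101,-0.04,0.67,-0.52,-1],[0.117,0.573,-0.118,-0.047,0.81,-0.525,-1],[0.134,0.655,-0.135,-0.053,0.944,-0.525,-1]]

```text
time: 48.2
tool_pos: [0.5691, -0.2455, 0.3411]
tool_rot: [-3.007, -1.053, 0.393]
contact_force: [0.1, 0.7, -1.1]
opening: 0.0152
```

```bash
python3 p4.py .585 -.389 .34
```

```text
bad 0.0 q end [-1.15  0.8   1.33  1.45  1.76 -0.56] maxdq 0.04
total [0.069, 0.324, -0.062, -0.052, 0.438, -0.144] rows 2.782252710205782 3.527100202683512
t 48.20 pos [ 0.5691 -0.2455  0.3411] rot [-3.007 -1.053  0.393] q [-1.015  0.364  1.632  1.1    1.36  -0.296] F [ 0.1  0.7 -1.1] op 0.0152
```

Emit:
arm_command:
  motion:
    - [[0.017,0.08,-0.015,-0.012,0.11,-0.035,-1],[0.034,0.16,-0.03,-0.025,0.22,-0.07,-1],[0.051,0.24,-0.046,-0.04,0.33,-0.11,-1],[0.069,0.324,-0.062,-0.052,0.438,-0.144,-1],[0.069,0.324,-0.062,-0.052,0.438,-0.144,-1],[0.069,0.324,-0.062,-0.052,0.438,-0.144,-1],[0.069,0.324,-0.062,-0.052,0.438,-0.144,-1]]

```text
time: 48.9
tool_pos: [0.5944, -0.3792, 0.339]
tool_rot: [-2.444, -1.563, -0.057]
contact_force: [0.5, -0.3, 1.2]
opening: 0.0157
```

```bash
python3 p4.py .585 -.389 .23; python3 held.py | head -5
python3 - <<'E'
from h import *
d=cam('side'); im=d['image'][...,::-1]; cv2.imwrite('pics/s24.png',cv2.resize(im[40:200,240:340],None,fx=6,fy=3.75,interpolation=cv2.INTER_CUBIC))
E
```

```text
bad 0.0 q end [-1.15  0.95  1.36  1.42  1.73 -0.75] maxdq 0.02
total [-0.001, 0.004, -0.003, -0.363, 0.009, -0.006] rows 2.1808969015182287 0.050452946081079336
t 48.90 pos [ 0.5944 -0.3792  0.339 ] rot [-2.444 -1.563 -0.057] q [-1.149  0.789  1.333  1.45   1.753 -0.559] F [ 0.5 -0.3  1.2] op 0.0157
rel z -0.12 -0.08 130 xmid 0.5885 y med -0.3784
rel z -0.08 -0.04 156 xmid 0.5892 y med -0.3782
rel z -0.04 0 211 xmid 0.5496 y med -0.3825
rel z 0 0.1 256 xmid 0.5523 y med -0.3797
z range 0.181 0.395
```

View pics/s24.png

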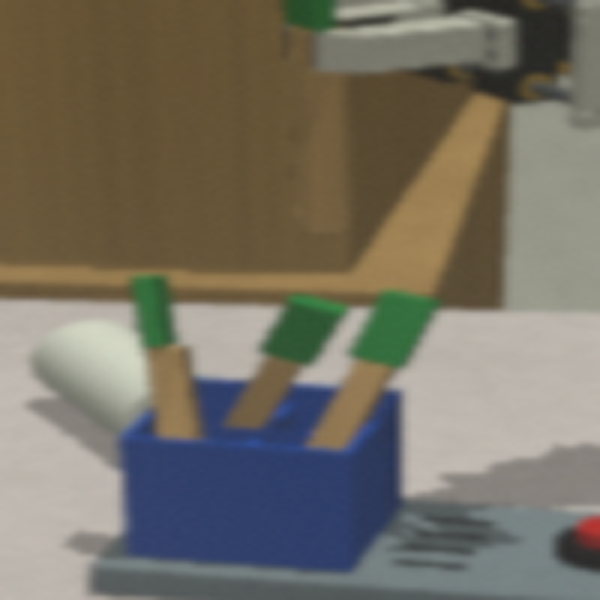

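Emit:
arm_command:
  motion:
    - [[0,0,0,-0.1,0,-0.016,-1],[0,0,0,-0.2,0,-0.016,-1],[0,0,0,-0.29,0,-0.016,-1],[0,0,0,-0.35,0,-0.016,-1],[0,0,0,-0.37,0,-0.016,-1],[0,0,0,-0.37,0,-0.016,-1]]

```text
time: 49.6
tool_pos: [0.5897, -0.3824, 0.227]
tool_rot: [-2.189, -1.563, -0.312]
contact_force: [0.4, -0.2, 0.2]
opening: 0.0153
```

```bash
python3 held.py | head -5
python3 - <<'E'
from go import *
st()
d=cam('side'); im=d['image'][...,::-1]; cv2.imwrite('pics/s25.png',cv2.resize(im[80:200,240:340],None,fx=6,fy=5,interpolation=cv2.INTER_CUBIC))
d=cam('top'); im=d['image'][...,::-1]; cv2.imwrite('pics/t25.png',cv2.resize(im[150:250,440:560],None,fx=6,fy=6,interpolation=cv2.INTER_CUBIC))
E
```

```text
rel z -0.12 -0.08 374 xmid 0.6084 y med -0.367
rel z -0.08 -0.04 396 xmid 0.6033 y med -0.3694
rel z -0.04 0 191 xmid 0.577 y med -0.3831
rel z 0 0.1 226 xmid 0.5472 y med -0.3832
z range 0.094 0.283
t 49.65 pos [ 0.5897 -0.3826  0.2277] rot [-2.267 -1.563 -0.235] q [-1.157  0.944  1.368  1.413  1.734 -0.749] F [-0.3  0.1  0.2] op 0.0156
```

View pics/s25.png

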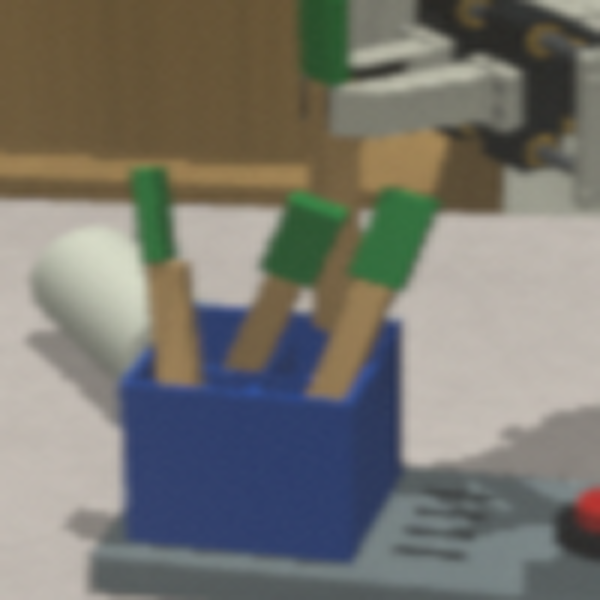

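View pics/t25.png

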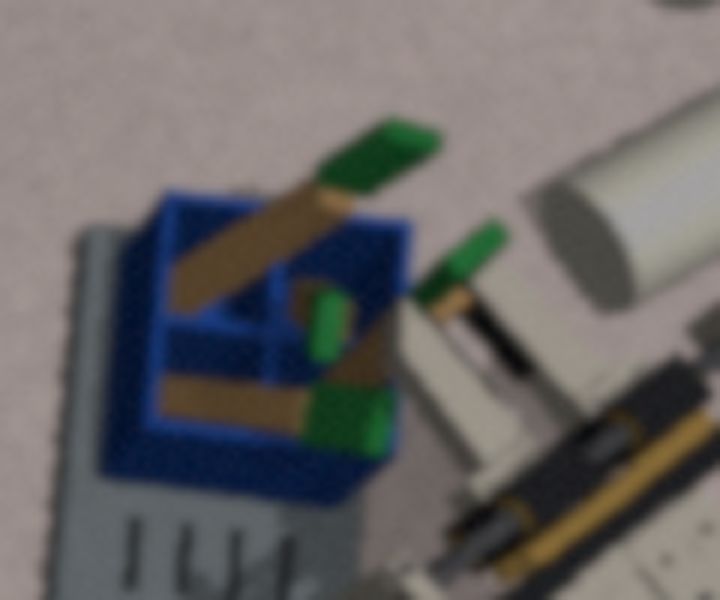

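Emit:
arm_command:
  motion:
    - [[0,0,0,-0.03,0,0,-1],[0,0,0,-0.06,0,0,-1],[0,0,0,-0.07,0,0,-1],[0,0,0,-0.07,0,0,-1]]

```text
time: 50.15
tool_pos: [0.5892, -0.3825, 0.2042]
tool_rot: [-2.013, -1.56, -0.489]
contact_force: [-0.4, -0.4, -0.1]
opening: 0.0161
```

Run:
```python
from go import *
st()
d=cam('side'); im=d['image'][...,::-1]; cv2.imwrite('pics/s26.png',cv2.resize(im[80:200,240:340],None,fx=6,fy=5,interpolation=cv2.INTER_CUBIC))
```

```text
t 50.15 pos [ 0.5892 -0.3825  0.2042] rot [-2.013 -1.56  -0.489] q [-1.158  0.98   1.369  1.407  1.729 -0.782] F [-0.4 -0.4 -0.1] op 0.0161
```

View pics/s26.png

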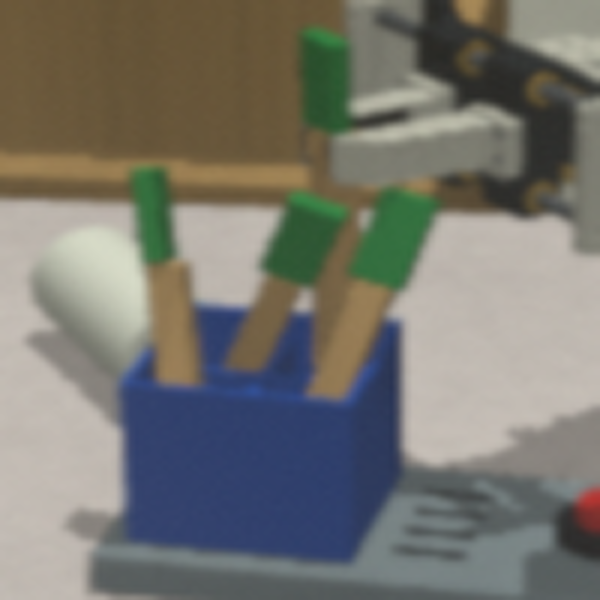

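Emit:
arm_command:
  motion:
    - [[0,0,0,0,0,0,-0.35],[0,0,0,0,0,0,-0.35],[0,0,0,0,0,0,-0.35],[0,0,0,0,0,0,-0.35],[0,0,0,0,0,0,-0.35]]

```text
time: 50.7
tool_pos: [0.5893, -0.3825, 0.2053]
tool_rot: [-2.131, -1.562, -0.371]
contact_force: [0.1, 0.5, -0.4]
opening: 0.0297
```

Run:
```python
from go import *
st()
d=cam('side'); im=d['image'][...,::-1]; cv2.imwrite('pics/s27.png',cv2.resize(im[80:200,240:340],None,fx=6,fy=5,interpolation=cv2.INTER_CUBIC))
```

```text
t 50.70 pos [ 0.5893 -0.3825  0.2053] rot [-2.131 -1.562 -0.371] q [-1.158  0.978  1.368  1.407  1.729 -0.781] F [ 0.1  0.5 -0.4] op 0.0297
```

View pics/s27.png

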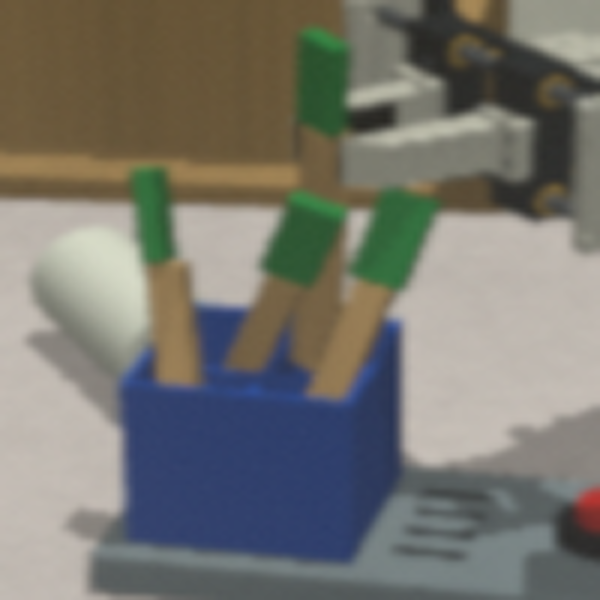

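```bash
cat > ax.py <<'E'
from go import *
d=cam('side');P=d['P'];hsv=cv2.cvtColor(d['image'],cv2.COLOR_RGB2HSV).astype(int); H,S,V=[hsv[...,i] for i in range(3)]
m=((abs(H-65)<22)&(S>100)&(V>25))&(np.hypot(P[...,0]-.61,P[...,1]+.366)<.12)&(P[...,2]<.4)&(P[...,2]>.1)
k,l,s,c=cv2.connectedComponentsWithStats(m.astype(np.uint8))
for i in range(1,k):
    if s[i,4]>12: q=P[l==i]; print(s[i,4],c[i].round(),'med',np.median(q,0).round(3),'z',q[:,2].min().round(3),q[:,2].max().round(3))
for v in range(84,164,5):
    row=[(u,P[v,u].round(3).tolist()) for u in range(286,304,3) if 8<H[v,u]<25 and S[v,u]>60 and P[v,u,1]>-.5]; print(v,row)
E
python3 ax.py
python3 - <<'E'
from h import *
d=cam('wrist','w28.png')
d=cam('top'); im=d['image'][...,::-1]; cv2.imwrite('pics/t28.png',cv2.resize(im[150:250,440:560],None,fx=6,fy=6,interpolation=cv2.INTER_CUBIC))
E
```

```text
135 [293.  96.] med [ 0.588 -0.381  0.24 ] z 0.214 0.26
72 [265. 122.] med [ 0.655 -0.382  0.173] z 0.153 0.191
128 [290. 127.] med [ 0.594 -0.362  0.171] z 0.146 0.191
143 [305. 127.] med [ 0.559 -0.369  0.168] z 0.148 0.187
84 []
89 []
94 []
99 []
104 []
109 [(289, [0.599, -0.395, 0.201]), (292, [0.591, -0.381, 0.207]), (295, [0.584, -0.383, 0.206])]
114 [(289, [0.599, -0.391, 0.19]), (292, [0.592, -0.386, 0.193]), (295, [0.584, -0.382, 0.194])]
119 [(295, [0.585, -0.391, 0.178])]
124 []
129 []
134 [(295, [0.585, -0.389, 0.141])]
139 [(286, [0.605, -0.369, 0.136]), (289, [0.599, -0.377, 0.133]), (292, [0.592, -0.383, 0.13]), (295, [0.585, -0.387, 0.129]), (298, [0.576, -0.363, 0.14]), (301, [0.568, -0.36, 0.141])]
144 [(286, [0.605, -0.372, 0.122]), (289, [0.6, -0.392, 0.112]), (292, [0.592, -0.382, 0.118]), (295, [0.586, -0.391, 0.113]), (298, [0.575, -0.358, 0.129]), (301, [0.568, -0.349, 0.134])]
149 [(289, [0.6, -0.393, 0.099]), (292, [0.592, -0.385, 0.103]), (295, [0.582, -0.355, 0.118]), (298, [0.575, -0.35, 0.12]), (301, [0.568, -0.355, 0.118])]
154 [(292, [0.59, -0.355, 0.104]), (295, [0.582, -0.347, 0.109]), (298, [0.575, -0.35, 0.107])]
159 []
```

View pics/t28.png

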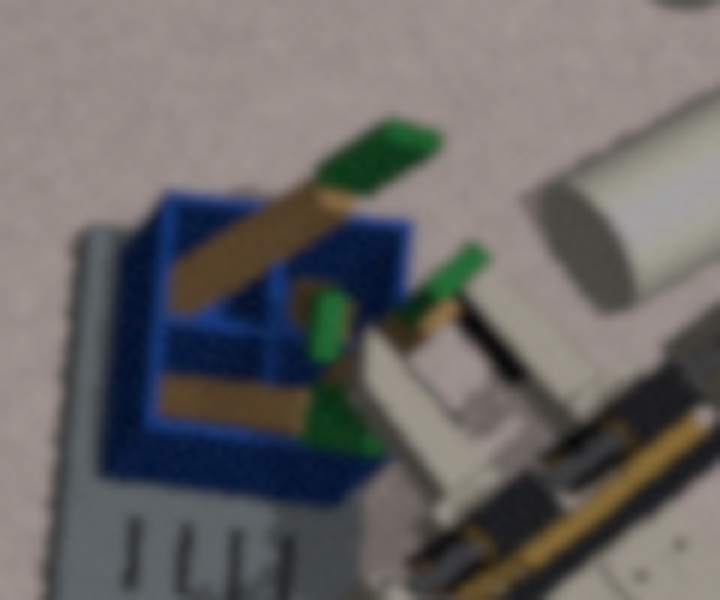

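View pics/w28.png

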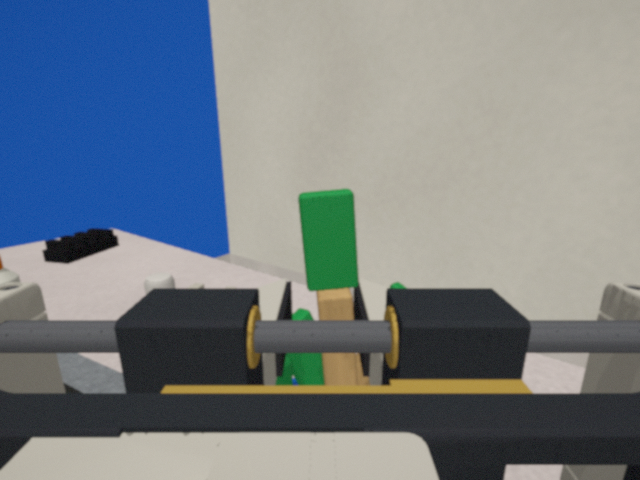

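Paddle 4's foot is about 18 mm into the near-right cell but hasn't slid down. I'll regrip it higher, on the blade, and push it down.

Emit:
arm_command:
  motion:
    - [[0,0,0,0.04,0,0,-0.3],[0,0,0,0.08,0,0,-0.3],[0,0,0,0.12,0,0,-0.3],[0,0,0,0.12,0,0,-0.3]]

```text
time: 51.3
tool_pos: [0.5898, -0.383, 0.244]
tool_rot: [-2.573, -1.565, 0.071]
contact_force: [0.0, 0.3, -0.4]
opening: 0.0324
```

```bash
python3 go.py; python3 ax.py | head -4
python3 - <<'E'
from h import *
d=cam('wrist','w29.png')
E
```

```text
t 51.30 pos [ 0.5898 -0.383   0.244 ] rot [-2.573 -1.565  0.071] q [-1.158  0.92   1.366  1.417  1.738 -0.725] F [ 0.   0.3 -0.4] op 0.0324
142 [293.  80.] med [ 0.588 -0.381  0.277] z 0.253 0.297
73 [265. 121.] med [ 0.655 -0.382  0.174] z 0.152 0.19
123 [290. 126.] med [ 0.594 -0.362  0.171] z 0.145 0.191
146 [305. 127.] med [ 0.559 -0.37   0.169] z 0.148 0.188
```

View pics/w29.png

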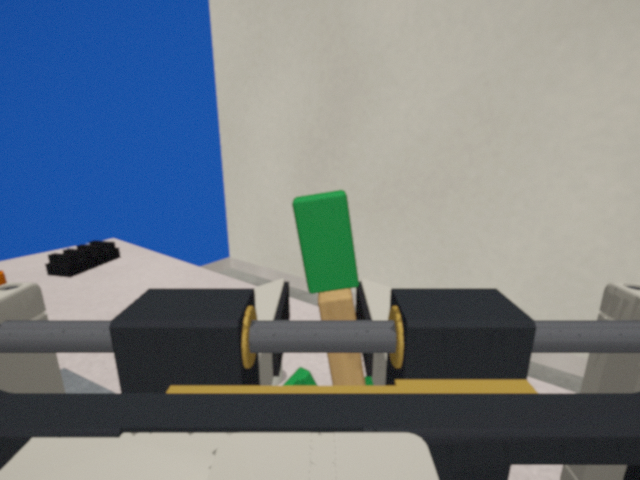

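The blade shoulder hooks on the right finger, so the opening was too small. Regrip to straighten, lower again, then open wide.

Emit:
arm_command:
  motion:
    - [[0,0,0,0,0,0,-1],[0,0,0,0,0,0,-1],[0,0,0,0,0,0,-1],[0,0,0,0,0,0,-1],[0,0,0,0,0,0,-1]]

```text
time: 51.9
tool_pos: [0.5896, -0.3827, 0.2409]
tool_rot: [-2.093, -1.562, -0.409]
contact_force: [-0.7, -0.1, -0.2]
opening: 0.0191
```

```bash
python3 go.py; python3 ax.py | head -1
python3 - <<'E'
from h import *
d=cam('wrist','w30.png')
d=cam('side'); im=d['image'][...,::-1]; cv2.imwrite('pics/s30.png',cv2.resize(im[60:200,240:340],None,fx=6,fy=4.2,interpolation=cv2.INTER_CUBIC))
d=cam('top'); im=d['image'][...,::-1]; cv2.imwrite('pics/t30.png',cv2.resize(im[150:250,440:560],None,fx=6,fy=6,interpolation=cv2.INTER_CUBIC))
E
```

```text
t 51.90 pos [ 0.5896 -0.3827  0.2409] rot [-2.093 -1.562 -0.409] q [-1.158  0.924  1.367  1.416  1.737 -0.726] F [-0.7 -0.1 -0.2] op 0.0191
137 [294.  81.] med [ 0.587 -0.378  0.274] z 0.251 0.296
```

View pics/w30.png

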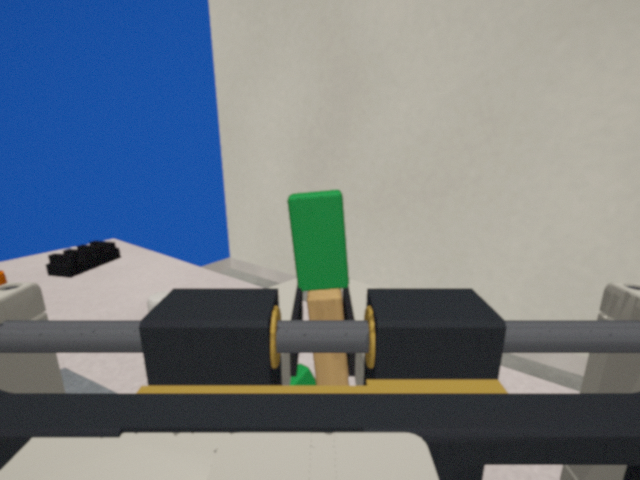

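View pics/s30.png

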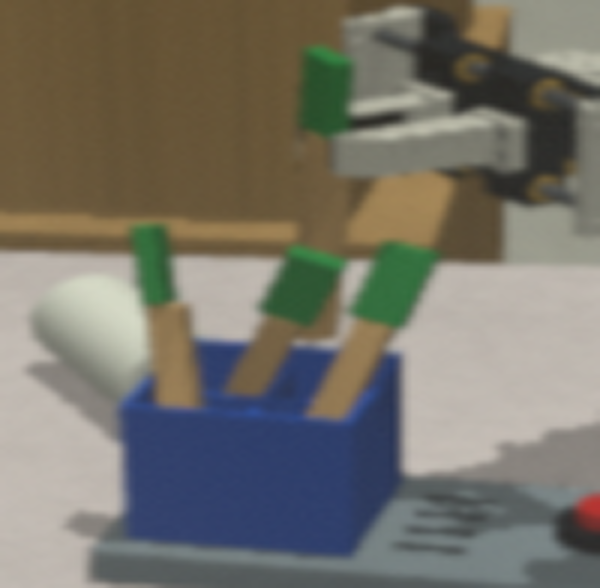

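View pics/t30.png

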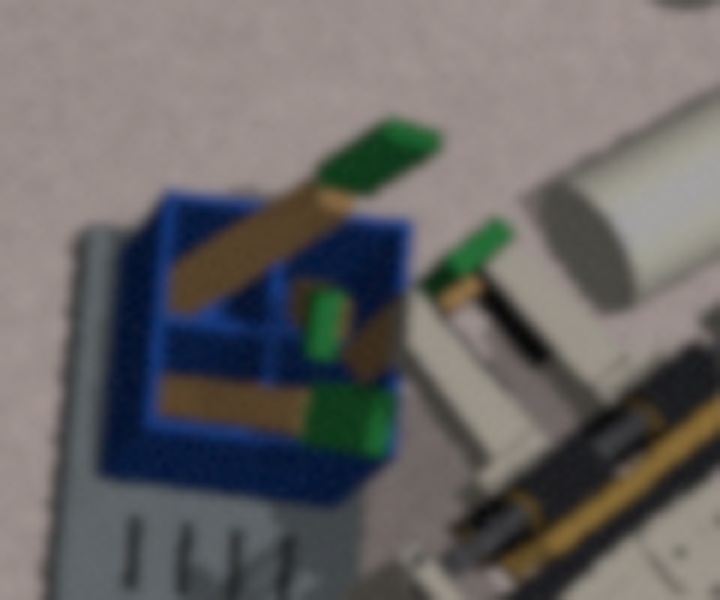

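Emit:
arm_command:
  motion:
    - [[0,0,0,0,0,0,-1],[0,0,0,0,0,0,-1],[0,0,0,0,0,0,-1]]

```text
time: 52.4
tool_pos: [0.5896, -0.3827, 0.2411]
tool_rot: [-2.121, -1.562, -0.381]
contact_force: [-0.3, 0.3, -0.8]
opening: 0.0191
```

```bash
python3 go.py; python3 held.py | head -5
python3 - <<'E'
from kin import *
from h import *
# project cup rim corners into top crop
d=cam('top'); T=np.linalg.inv(d['cam_to_world'])
def proj(p): c=T@np.r_[p,1]; return ((np.array([c[0],c[1]])/c[2]*d['f']+[d['cx'],d['cy']]-[440,150])*6).round(0)
from plan import cell
print('cell -1-1 rim z', proj([*cell(-1,-1),.109]), 'at .127', proj([*cell(-1,-1),.127]),'divider x', proj([*cell(0,0),.109]))
E
```

```text
t 52.40 pos [ 0.5896 -0.3827  0.2411] rot [-2.121 -1.562 -0.381] q [-1.158  0.924  1.367  1.416  1.737 -0.726] F [-0.3  0.3 -0.8] op 0.0191
rel z -0.12 -0.08 338 xmid 0.6061 y med -0.367
rel z -0.08 -0.04 323 xmid 0.6036 y med -0.3721
rel z -0.04 0 165 xmid 0.5458 y med -0.3849
rel z 0 0.1 227 xmid 0.546 y med -0.3834
z range 0.093 0.294
cell -1-1 rim z [331. 387.] at .127 [344. 374.] divider x [275. 322.]
```

Emit:
arm_command:
  motion:
    - [[0,0,0,0,-0.013,0.01,-1],[0,0,0,-0.03,-0.013,0.01,-1],[0,0,0,-0.06,-0.013,0.01,-1],[0,0,0,-0.09,-0.013,0.01,-1],[0,0,0,-0.11,-0.013,0.01,-1],[0,0,0,-0.11,-0.013,0.01,-1]]

```text
time: 53.1
tool_pos: [0.5893, -0.3775, 0.2066]
tool_rot: [-1.984, -1.56, -0.518]
contact_force: [0.4, -0.0, -0.2]
opening: 0.0193
```

```bash
python3 go.py; python3 ax.py | head -1
python3 - <<'E'
from h import *
d=cam('side'); im=d['image'][...,::-1]; cv2.imwrite('pics/s31.png',cv2.resize(im[80:200,240:340],None,fx=6,fy=5,interpolation=cv2.INTER_CUBIC))
d=cam('top'); im=d['image'][...,::-1]; cv2.imwrite('pics/t31.png',cv2.resize(im[150:250,440:560],None,fx=6,fy=6,interpolation=cv2.INTER_CUBIC))
E
```

```text
t 53.10 pos [ 0.5893 -0.3775  0.2066] rot [-1.984 -1.56  -0.518] q [-1.155  0.971  1.383  1.409  1.725 -0.786] F [ 0.4 -0.  -0.2] op 0.0193
126 [294.  96.] med [ 0.585 -0.373  0.241] z 0.216 0.261
```

View pics/s31.png

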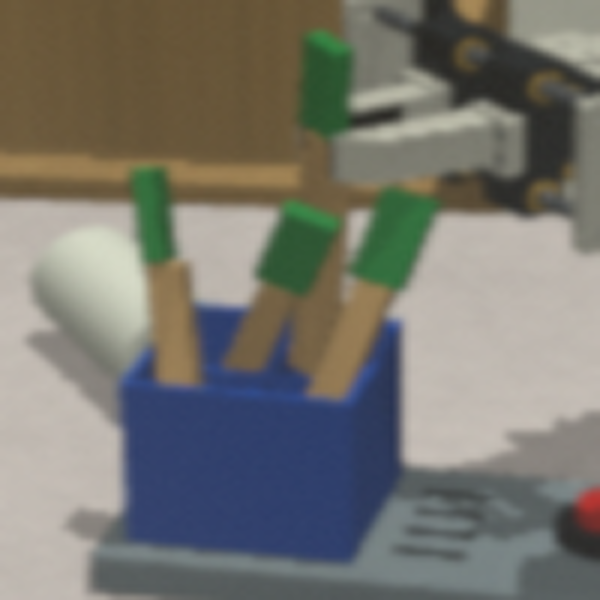

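View pics/t31.png

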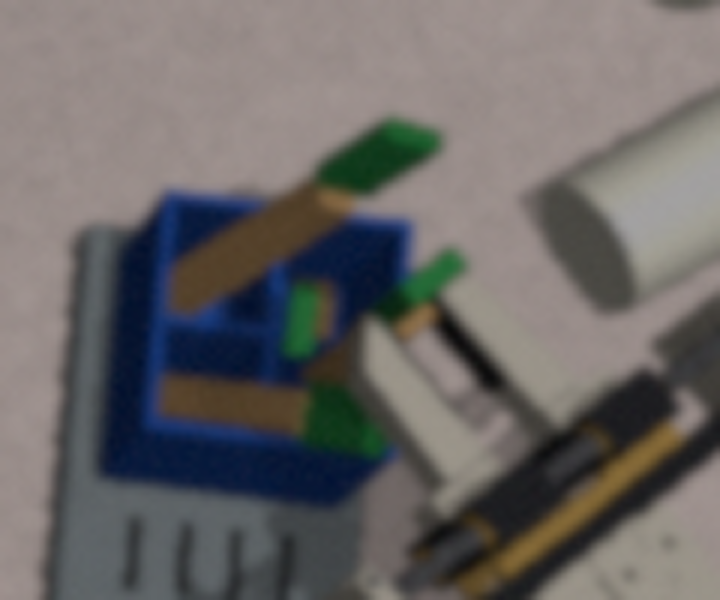

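Emit:
arm_command:
  motion:
    - [[0,0,0,0,0,0,0.2],[0,0,0,0,0,0,0.2],[0,0,0,0,0,0,0.2],[0,0,0,0,0,0,0.2],[0,0,0,0,0,0,0.2]]

```text
time: 53.75
tool_pos: [0.5894, -0.3776, 0.2083]
tool_rot: [-2.129, -1.562, -0.373]
contact_force: [0.2, -0.7, -1.6]
opening: 0.053
```

```bash
python3 go.py; python3 ax.py | head -4
python3 - <<'E'
from h import *
d=cam('side'); im=d['image'][...,::-1]; cv2.imwrite('pics/s32.png',cv2.resize(im[80:200,240:340],None,fx=6,fy=5,interpolation=cv2.INTER_CUBIC))
E
```

```text
t 53.75 pos [ 0.5894 -0.3776  0.2083] rot [-2.129 -1.562 -0.373] q [-1.155  0.968  1.383  1.409  1.726 -0.786] F [ 0.2 -0.7 -1.6] op 0.0530
143 [289.  93.] med [ 0.597 -0.387  0.244] z 0.22 0.264
71 [265. 122.] med [ 0.655 -0.382  0.174] z 0.153 0.19
119 [289. 128.] med [ 0.595 -0.354  0.17 ] z 0.144 0.189
134 [305. 127.] med [ 0.559 -0.369  0.168] z 0.148 0.186
```

View pics/s32.png

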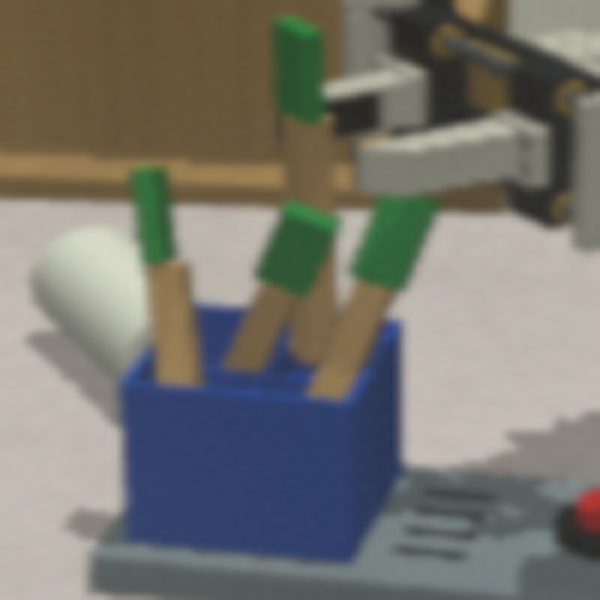

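The blade shoulder rests on the right finger again. A quick straight retreat should free it to drop in.

Emit:
arm_command:
  motion:
    - [[0,0,0,0,0,-0.167,0.2],[0,0,0,0,0,-0.3,0.2],[0,0,0,0,0,-0.3,0.2],[0,0,0,0,0,-0.3,0.2]]

```text
time: 54.25
tool_pos: [0.5166, -0.4323, 0.2086]
tool_rot: [-2.122, -1.562, -0.382]
contact_force: [0.2, 0.4, 0.3]
opening: 0.0553
```

```bash
python3 go.py; python3 ax.py | head -4
python3 - <<'E'
from h import *
d=cam('side'); im=d['image'][...,::-1]; cv2.imwrite('pics/s33.png',cv2.resize(im[80:200,240:340],None,fx=6,fy=5,interpolation=cv2.INTER_CUBIC))
d=cam('top'); im=d['image'][...,::-1]; cv2.imwrite('pics/t33.png',cv2.resize(im[150:250,440:560],None,fx=6,fy=6,interpolation=cv2.INTER_CUBIC))
E
```

```text
t 54.25 pos [ 0.5166 -0.4323  0.2086] rot [-2.122 -1.562 -0.382] q [-1.287  0.988  1.329  1.322  1.825 -0.771] F [0.2 0.4 0.3] op 0.0553
53 [323. 112.] med [ 0.522 -0.424  0.185] z 0.173 0.199
71 [265. 121.] med [ 0.655 -0.383  0.174] z 0.15 0.191
157 [306. 127.] med [ 0.559 -0.369  0.169] z 0.148 0.188
113 [289. 128.] med [ 0.595 -0.354  0.17 ] z 0.143 0.189
```

View pics/s33.png

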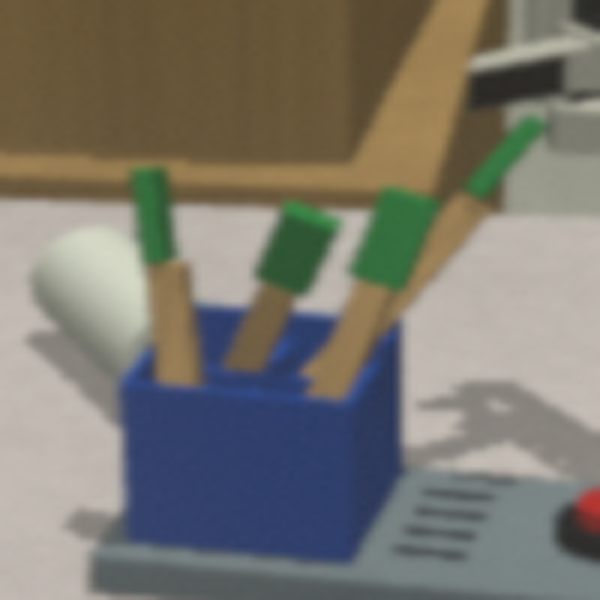

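View pics/t33.png

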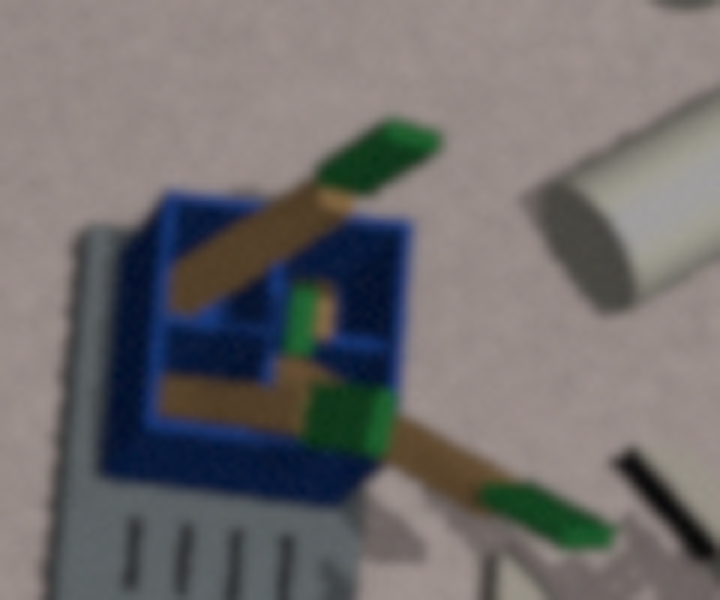

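It was dragged back and now leans out of the near-right cell, blade at (0.522,−0.424,0.185). I'll back off, shut the fingers and push it upright along the tool axis.

Emit:
arm_command:
  motion:
    - [[0,0,0,0,0,-0.08,0.2],[0,0,0,0,0,-0.16,0.2],[0,0,0,0,0,-0.16,-1],[0,0,0,0,0,-0.16,-1],[0,0,0,0,0,-0.16,-1],[0,0,0,-0.05,0,-0.16,-1],[0,0,0,-0.09,0,-0.16,-1],[0,0,0,-0.09,0,-0.16,-1]]

```text
time: 55.2
tool_pos: [0.4787, -0.4589, 0.1791]
tool_rot: [-1.861, -1.558, -0.64]
contact_force: [-1.4, -0.0, 0.4]
opening: 0.0118
```

```bash
python3 go.py; python3 ax.py | head -4
python3 - <<'E'
from h import *
d=cam('side'); im=d['image'][...,::-1]; cv2.imwrite('pics/s34.png',cv2.resize(im[80:200,240:360],None,fx=6,fy=5,interpolation=cv2.INTER_CUBIC))
d=cam('top'); im=d['image'][...,::-1]; cv2.imwrite('pics/t34.png',cv2.resize(im[150:250,440:560],None,fx=6,fy=6,interpolation=cv2.INTER_CUBIC))
E
```

```text
t 55.20 pos [ 0.4787 -0.4589  0.1791] rot [-1.861 -1.558 -0.64 ] q [-1.351  1.049  1.281  1.27   1.868 -0.793] F [-1.4 -0.   0.4] op 0.0118
53 [323. 112.] med [ 0.522 -0.424  0.185] z 0.171 0.201
72 [265. 122.] med [ 0.655 -0.383  0.174] z 0.151 0.19
157 [306. 127.] med [ 0.559 -0.369  0.17 ] z 0.146 0.188
112 [289. 129.] med [ 0.595 -0.354  0.171] z 0.146 0.19
```

View pics/s34.png

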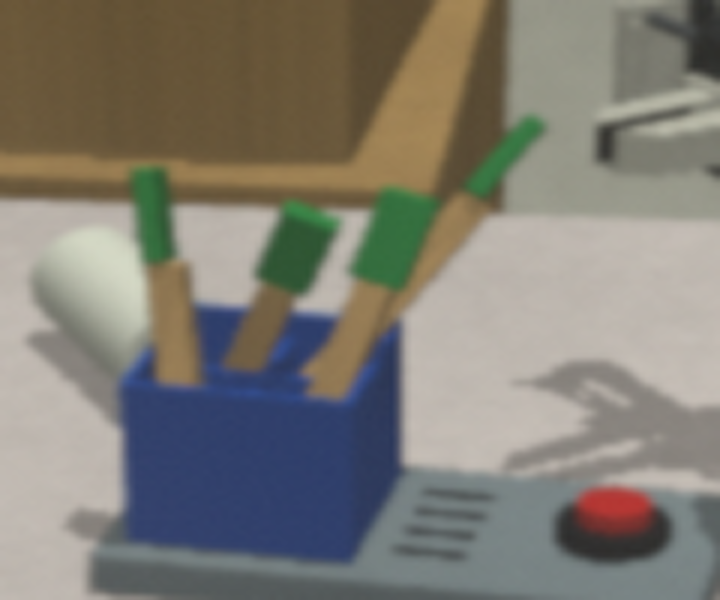

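View pics/t34.png

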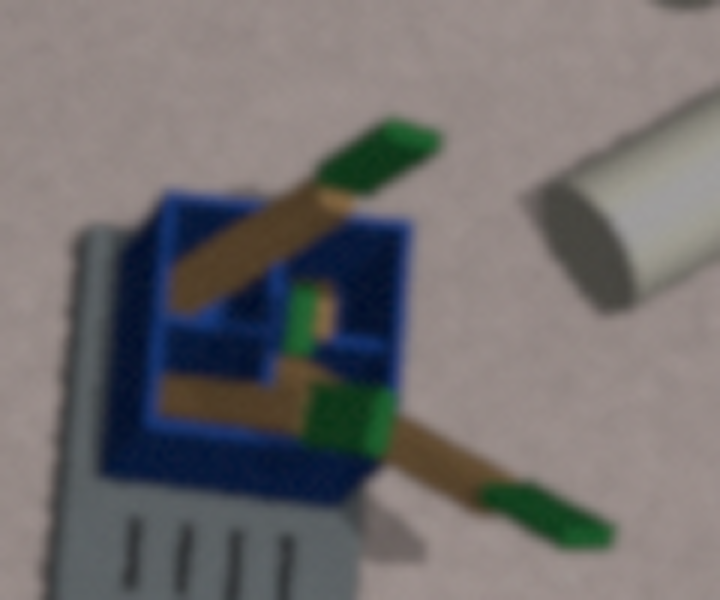

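Emit:
arm_command:
  motion:
    - [[0,0,0,0,0,0.07,-1],[0,0,0,0,0,0.14,-1],[0,0,0,0,0,0.19,-1],[0,0,0,0,0,0.23,-1],[0,0,0,0,0,0.27,-1],[0,0,0,0,0,0.3,-1],[0,0,0,0,0,0.33,-1],[0,0,0,0,0,0.35,-1]]

```text
time: 56.15
tool_pos: [0.5633, -0.3968, 0.1813]
tool_rot: [-2.116, -1.562, -0.386]
contact_force: [0.7, 0.3, -0.5]
opening: 0.0001
```

```bash
python3 go.py; python3 ax.py | head -4
python3 - <<'E'
from h import *
d=cam('side'); im=d['image'][...,::-1]; cv2.imwrite('pics/s35.png',cv2.resize(im[80:200,240:360],None,fx=6,fy=5,interpolation=cv2.INTER_CUBIC))
d=cam('top'); im=d['image'][...,::-1]; cv2.imwrite('pics/t35.png',cv2.resize(im[150:250,440:560],None,fx=6,fy=6,interpolation=cv2.INTER_CUBIC))
E
```

```text
t 56.15 pos [ 0.5633 -0.3968  0.1813] rot [-2.116 -1.562 -0.386] q [-1.203  1.016  1.365  1.368  1.753 -0.821] F [ 0.7  0.3 -0.5] op 0.0001
220 [304. 125.] med [ 0.564 -0.372  0.171] z 0.148 0.193
72 [265. 122.] med [ 0.655 -0.382  0.175] z 0.153 0.192
112 [289. 129.] med [ 0.596 -0.354  0.17 ] z 0.144 0.19
84 []
```

View pics/s35.png

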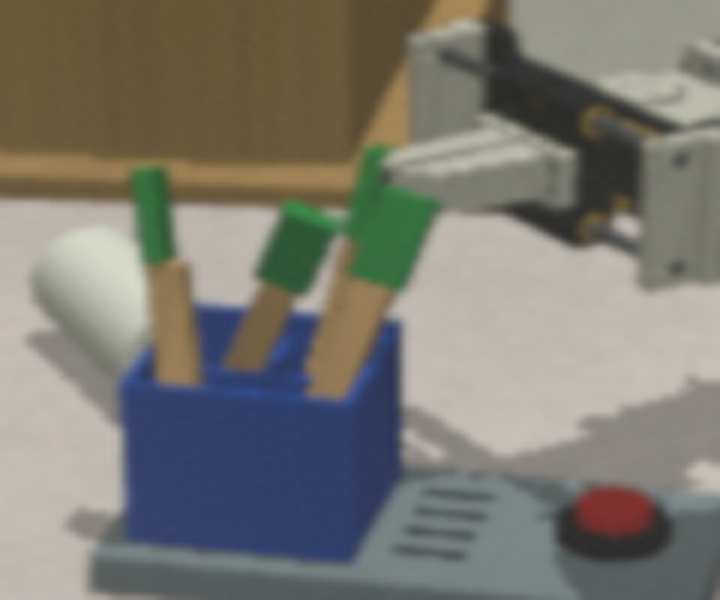

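View pics/t35.png

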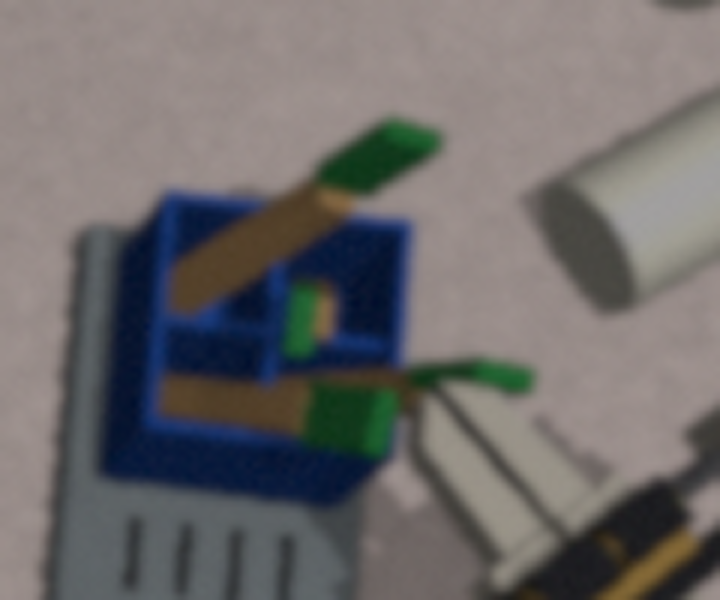

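Emit:
arm_command:
  motion:
    - [[0,0,0,0,0,-0.08,-1],[0,0,0,0,0,-0.16,-1],[0,0,0,0,0,-0.25,-1],[0,0,0,0.05,0,-0.35,-1],[0,0,0,0.2,0,-0.4,-1],[0,0,0,0.2,0,-0.4,-1]]

```text
time: 56.9
tool_pos: [0.4649, -0.4724, 0.2471]
tool_rot: [2.848, -1.564, 0.929]
contact_force: [1.1, -1.0, 0.3]
opening: 0.0004
```

```bash
python3 go.py; python3 ax.py | head -4
python3 - <<'E'
from h import *
d=cam('side'); im=d['image'][...,::-1]; cv2.imwrite('pics/s36.png',cv2.resize(im[80:200,240:360],None,fx=6,fy=5,interpolation=cv2.INTER_CUBIC))
d=cam('top'); im=d['image'][...,::-1]; cv2.imwrite('pics/t36.png',cv2.resize(im[150:250,440:560],None,fx=6,fy=6,interpolation=cv2.INTER_CUBIC))
P=d['P'];hsv=cv2.cvtColor(d['image'],cv2.COLOR_RGB2HSV).astype(int); H,S,V=[hsv[...,i] for i in range(3)]
m=(abs(H-65)<22)&(S>100)&(V>25)&(np.hypot(P[...,0]-.61,P[...,1]+.366)<.13)&(P[...,2]>.1)
k,l,s,c=cv2.connectedComponentsWithStats(m.astype(np.uint8))
for i in range(1,k):
    if s[i,4]>12: q=P[l==i]; print('top',s[i,4],c[i].round(),'med',np.median(q,0).round(3),'z',q[:,2].min().round(3),q[:,2].max().round(3))
E
```

```text
t 56.90 pos [ 0.4649 -0.4724  0.2471] rot [ 2.848 -1.564  0.929] q [-1.375  0.957  1.259  1.29   1.914 -0.697] F [ 1.1 -1.   0.3] op 0.0004
235 [304. 124.] med [ 0.564 -0.373  0.172] z 0.148 0.192
74 [265. 121.] med [ 0.655 -0.382  0.174] z 0.151 0.191
112 [289. 128.] med [ 0.596 -0.355  0.17 ] z 0.148 0.19
84 []
top 112 [503. 176.] med [ 0.653 -0.388  0.177] z 0.153 0.192
top 52 [490. 203.] med [ 0.59  -0.353  0.186] z 0.157 0.192
top 64 [519. 213.] med [ 0.568 -0.41   0.188] z 0.157 0.197
top 152 [498. 219.] med [ 0.557 -0.371  0.175] z 0.138 0.193
```

View pics/s36.png

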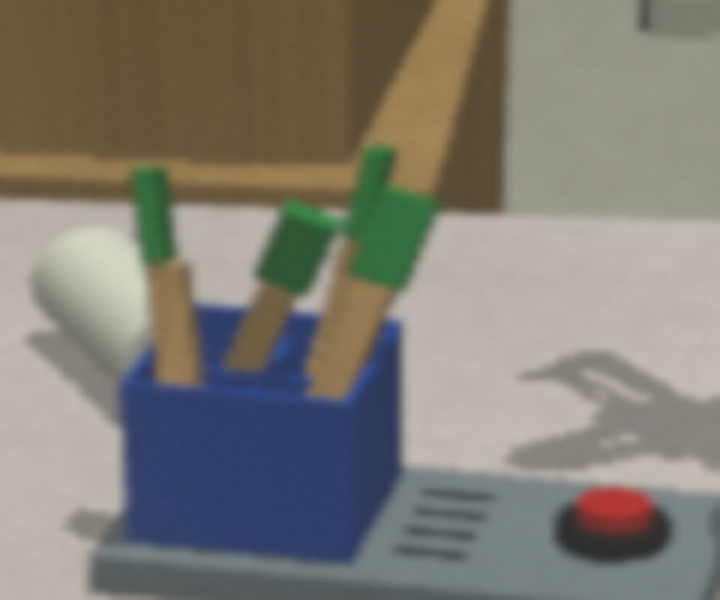

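View pics/t36.png

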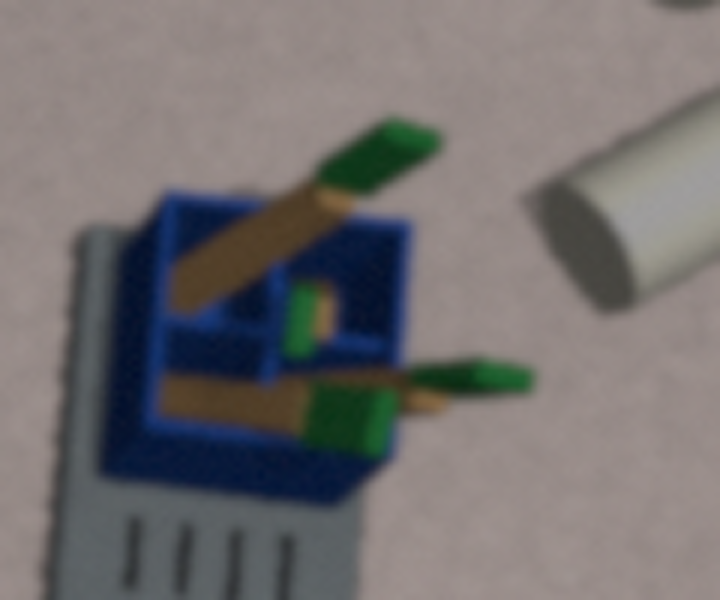

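All four blades now stand at the same height (tops about 0.19–0.197 m) and all feet are in cells. Estimating leans and centres before pressing the button.

```bash
cat > lean.py <<'E'
from go import *
def fits(n):
    d=cam(n);P=d['P'];hsv=cv2.cvtColor(d['image'],cv2.COLOR_RGB2HSV).astype(int); H,S,V=[hsv[...,i] for i in range(3)]
    g=((abs(H-65)<22)&(S>100)&(V>25)|(H>8)&(H<25)&(S>70))&(np.hypot(P[...,0]-.61,P[...,1]+.366)<.12)&(P[...,2]>.112)&(P[...,2]<.25)
    Q=P[g]
    # blade seeds
    seeds={'p1':((.6545,-.386,.175),(.644,-.364,.118)),'p2':((.558,-.370,.171),(.577,-.351,.117)),'p3':((.593,-.355,.171),(.610,-.374,.120)),'p4':((.568,-.405,.180),(.578,-.385,.120))}
    for k,(a,b) in seeds.items():
        a,b=np.array(a),np.array(b)
        for it in range(4):
            u=(a-b)/np.linalg.norm(a-b); w=Q-b; dist=np.linalg.norm(w-np.outer(w@u,u),axis=1); q=Q[dist<.014]
            if len(q)<20: break
            c=q.mean(0); u=np.linalg.svd(q-c)[2][0]; u*=np.sign(u[2]); a,b=c+.05*u,c-.05*u
        o=c+u*((.028+.085*u[2]-c[2])/u[2]); c8,s8=np.cos(np.radians(-8.4)),np.sin(np.radians(-8.4)); dd=o[:2]-[.6105,-.3665]
        print(n,k,len(q),'lean',np.arccos(u[2]).round(2),'dir',u[:2].round(2),'origin cup xy',(c8*dd[0]+s8*dd[1]).round(3),(-s8*dd[0]+c8*dd[1]).round(3),'ztop',q[:,2].max().round(3))
fits('side');fits('top')
E
python3 lean.py
python3 - <<'E'
from plan import *
rowsto(np.array([.43,-.30,.28]),R.from_euler('xyz',[np.pi,0,.64]))
E
```

```text
side p1 175 lean 0.36 dir [ 0.17 -0.31] origin cup xy 0.032 0.011 ztop 0.192
side p2 290 lean 0.44 dir [-0.29 -0.31] origin cup xy -0.032 0.014 ztop 0.19
side p3 170 lean 0.4 dir [-0.31  0.24] origin cup xy 0.007 -0.004 ztop 0.189
side p4 97 lean 0.33 dir [-0.21 -0.24] origin cup xy -0.019 -0.027 ztop 0.195
top p1 232 lean 0.45 dir [ 0.18 -0.39] origin cup xy 0.027 0.013 ztop 0.197
top p2 212 lean 0.48 dir [-0.32 -0.33] origin cup xy -0.031 0.018 ztop 0.193
top p3 62 lean 0.55 dir [-0.32  0.42] origin cup xy 0.015 -0.026 ztop 0.193
top p4 110 lean 0.37 dir [-0.2 -0.3] origin cup xy -0.023 -0.026 ztop 0.196
bad 0.0 q end [-0.76  0.3   1.43  0.    1.41  0.18] maxdq 0.13
total [-0.005, -0.997, -0.005, 0.127, -0.526, 0.236] rows 3.540342429578802 10.449820142081093
```

Emit:
arm_command:
  motion:
    - [[0,-0.09,0,0.1,-0.06,0,-1],[0,-0.18,0,0.16,-0.13,0.02,-1],[0,-0.27,0,0.16,-0.2,0.05,-1],[0,-0.36,0,0.15,-0.27,0.08,-1],[0,-0.45,0,0.14,-0.34,0.11,-1],[0,-0.54,0,0.13,-0.4,0.15,-1],[0,-0.63,0,0.13,-0.46,0.19,-1],[0,-0.72,0,0.13,-0.526,0.236,-1]]

```text
time: 57.95
tool_pos: [0.4296, -0.2996, 0.2814]
tool_rot: [-3.134, -0.43, 0.636]
contact_force: [-0.4, 1.0, -0.3]
opening: 0.0005
```

```bash
python3 go.py .43 -.30 .28 3.1416 0 1.4
```

```text
t 57.95 pos [ 0.4296 -0.2996  0.2814] rot [-3.134 -0.43   0.636] q [-1.018  0.276  1.546  0.436  1.385 -0.181] F [-0.4  1.  -0.3] op 0.0005
[0.1, -0.262, -0.478, -0.002, 0.002, 0.004] rows 0.0 5.8
```

Emit:
arm_command:
  motion:
    - [[0.1,-0.26,-0.48,0,0,0,-1],[0.1,-0.26,-0.48,0,0,0,-1],[0.1,-0.26,-0.48,0,0,0,-1],[0.1,-0.26,-0.48,0,0,0,-1],[0.1,-0.26,-0.48,0,0,0,-1],[0.1,-0.26,-0.48,0,0,0,-1],[0.1,-0.26,-0.48,0,0,0,-1],[0.1,-0.26,-0.48,0,0,0,-1]]

```text
time: 58.75
tool_pos: [0.4301, -0.2995, 0.2809]
tool_rot: [3.138, -0.009, 1.403]
contact_force: [-0.4, 0.5, -0.7]
opening: 0.0005
```

```bash
python3 go.py .43 -.30 .25 3.1416 0 2.2; python3 go.py .467 -.3435 .25 3.1416 0 3.0
```

```text
t 58.75 pos [ 0.4301 -0.2995  0.2809] rot [ 3.138 -0.009  1.403] q [-0.76   0.304  1.428  0.01   1.411 -0.594] F [-0.4  0.5 -0.7] op 0.0005
[0.005, -0.004, -0.508, -0.003, -0.0, 0.103] rows 0.6 5.3
t 58.75 pos [ 0.4301 -0.2995  0.2809] rot [ 3.138 -0.009  1.403] q [-0.76   0.304  1.428  0.01   1.411 -0.594] F [-0.4  0.5 -0.7] op 0.0005
[0.006, -0.002, -1.017, -0.125, 0.145, 0.103] rows 1.3 10.7
```

Emit:
arm_command:
  motion:
    - [[0,0,-0.75,-0.12,0.145,0,-1],[0,0,-0.75,-0.12,0.145,0,-1],[0,0,-0.75,-0.12,0.145,0,-1],[0,0,-0.75,-0.12,0.145,0,-1],[0,0,-0.75,-0.12,0.145,0,-1],[0,0,-0.75,-0.12,0.145,0,-1],[0,0,-0.75,-0.12,0.145,0,-1],[0,0,-0.75,-0.12,0.145,0,-1]]

```text
time: 59.55
tool_pos: [0.4662, -0.3435, 0.2811]
tool_rot: [3.132, 0.001, 2.584]
contact_force: [0.4, 0.5, -0.7]
opening: -0.0
```

```bash
python3 go.py .467 -.3435 .25 3.1416 0 3.0
```

```text
t 59.55 pos [ 0.4662 -0.3435  0.2811] rot [3.132e+00 1.000e-03 2.584e+00] q [-0.773  0.41   1.271  0.01   1.462 -1.787] F [ 0.4  0.5 -0.7] op -0.0000
[0.006, 0.002, -0.265, -0.002, 0.0, 0.104] rows 0.6 2.8
```

Emit:
arm_command:
  motion:
    - [[0.006,0.002,-0.265,0,0,0.1,-1],[0.006,0.002,-0.265,0,0,0.2,-1],[0.006,0.002,-0.265,0,0,0.35,-1],[0.006,0.002,-0.265,0,0,0.5,-1],[0.006,0.002,-0.265,0,0,0.62,-1],[0.006,0.002,-0.265,0,0,0.68,-1],[0.006,0.002,-0.265,0,0,0.68,-1]]

```text
time: 60.25
tool_pos: [0.4659, -0.3409, 0.0743]
tool_rot: [3.139, -0.006, 2.995]
contact_force: [-0.5, -0.0, -0.3]
opening: 0.0004
```

```bash
python3 go.py .467 -.3435 .04 3.1416 0 3.0
python3 - <<'E'
from h import *
d=cam('side'); im=d['image'][...,::-1]; cv2.imwrite('pics/s37.png',cv2.resize(im[60:240,220:460],None,fx=3.3,fy=3.3,interpolation=cv2.INTER_CUBIC))
E
```

```text
t 60.25 pos [ 0.4659 -0.3409  0.0743] rot [ 3.139 -0.006  2.995] q [-7.640e-01  5.960e-01  1.563e+00 -1.000e-03  9.890e-01 -2.187e+00] F [-0.5 -0.  -0.3] op 0.0004
[0.002, -0.004, -0.003, -0.006, -0.009, 0.114] rows 0.7 0.1
```

View pics/s37.png

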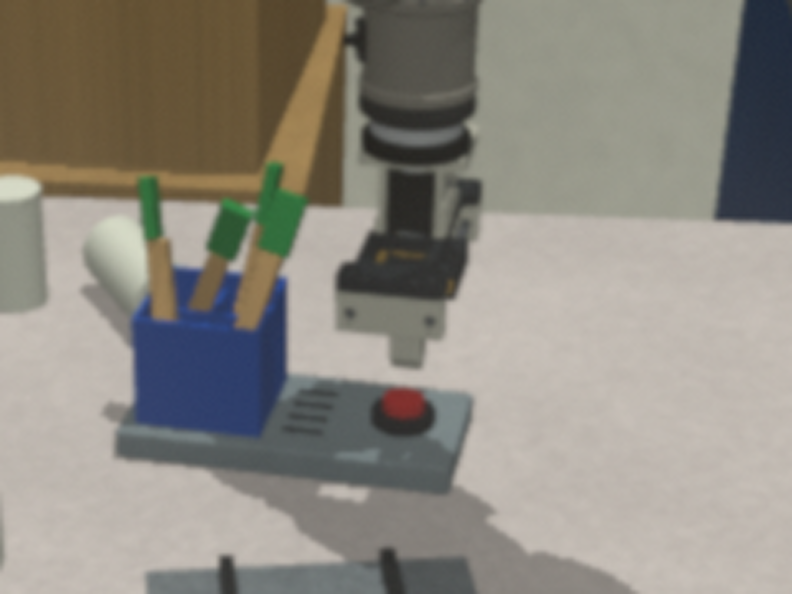

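The fingers (407,355) are right above the red button (404,402), and all four paddles still stand. Pressing.

Emit:
arm_command:
  motion:
    - [[0,0,0,-0.006,-0.006,0.05,-1],[0,0,0,-0.006,-0.006,0.08,-1],[0,0,0,-0.006,-0.006,0.1,-1],[0,0,0,-0.006,-0.006,0.11,-1],[0,0,0,-0.006,-0.006,0.115,-1],[0,0,0,-0.006,-0.006,0.115,-1]]

```text
time: 60.9
tool_pos: [0.4694, -0.3439, 0.0435]
tool_rot: [-3.14, -0.0, 2.998]
contact_force: [-2.4, 0.5, 2.5]
opening: 0.0007
```

Emit:
arm_command:
  motion:
    - [[0,0,0,0,0,0.01,-1],[0,0,0,0,0,0.015,-1],[0,0,0,0,0,0.02,-1],[0,0,0,0,0,0.02,-1]]

```text
time: 61.3
tool_pos: [0.4697, -0.3441, 0.0399]
tool_rot: [-3.139, 0.001, 2.999]
contact_force: [-7.1, 4.1, 21.8]
opening: 0.0006
```

Emit:
arm_command:
  motion:
    - [[0,0,0,0,0,0.003,-1],[0,0,0,0,0,0.003,-1],[0,0,0,0,0,-0.05,-1],[0,0,0,0,0,-0.2,-1],[0,0,0,0,0,-0.35,-1],[0,0,0,0.2,0,-0.5,-1],[0,0,0,0.3,0,-0.6,-1],[0,0,0,0.3,0,-0.6,-1]]

```text
time: 62.1
tool_pos: [0.3792, -0.3311, 0.2204]
tool_rot: [-3.136, 0.003, 2.998]
contact_force: [-0.2, -0.4, 0.8]
opening: 0.0005
```

```bash
python3 lean.py
python3 - <<'E'
from go import *
st()
d=cam('side','s38.png'); P=d['P']
for nm,c in [('o',(0.563,.236)),('b',(.442,.36))]:
    m=(P[...,2]>.148)&(P[...,2]<.165)&(np.hypot(P[...,0]-c[0],P[...,1]-c[1])<.022)
    q=P[m]; print(nm,len(q),cv2.minAreaRect((q[:,:2]*1000).astype(np.float32)),np.percentile(q[:,2],[5,50,95]).round(4))
hsv=cv2.cvtColor(d['image'],cv2.COLOR_RGB2HSV).astype(int)
m=((hsv[...,0]<4)|(hsv[...,0]>174))&(hsv[...,1]>150)&(P[...,0]<.6); print('red z',np.percentile(P[m][:,2],[50,97]))
cam('top','t38.png')
E
```

```text
side p1 176 lean 0.38 dir [ 0.17 -0.33] origin cup xy 0.032 0.012 ztop 0.192
side p2 285 lean 0.43 dir [-0.29 -0.3 ] origin cup xy -0.032 0.013 ztop 0.19
side p3 164 lean 0.41 dir [-0.31  0.24] origin cup xy 0.007 -0.003 ztop 0.19
side p4 98 lean 0.32 dir [-0.22 -0.23] origin cup xy -0.019 -0.028 ztop 0.193
top p1 230 lean 0.45 dir [ 0.17 -0.39] origin cup xy 0.027 0.013 ztop 0.192
top p2 213 lean 0.47 dir [-0.33 -0.32] origin cup xy -0.031 0.017 ztop 0.194
top p3 62 lean 0.56 dir [-0.33  0.42] origin cup xy 0.017 -0.026 ztop 0.192
top p4 109 lean 0.34 dir [-0.19 -0.28] origin cup xy -0.024 -0.028 ztop 0.198
t 62.20 pos [ 0.3802 -0.3315  0.2192] rot [-3.137e+00  3.000e-03  2.997e+00] q [-8.680e-01  3.080e-01  1.596e+00 -1.000e-03  1.232e+00 -2.294e+00] F [0.7 0.1 0.3] op 0.0000
o 163 ((563.83740234375, 235.9953155517578), (22.939950942993164, 22.26015281677246), 63.21816635131836) [0.1484 0.1529 0.155 ]
b 222 ((441.0362854003906, 361.36248779296875), (22.46349334716797, 24.05048370361328), 10.247742652893066) [0.1488 0.153  0.1551]
red z [0.04418034 0.04829563]
```

View pics/s38.png

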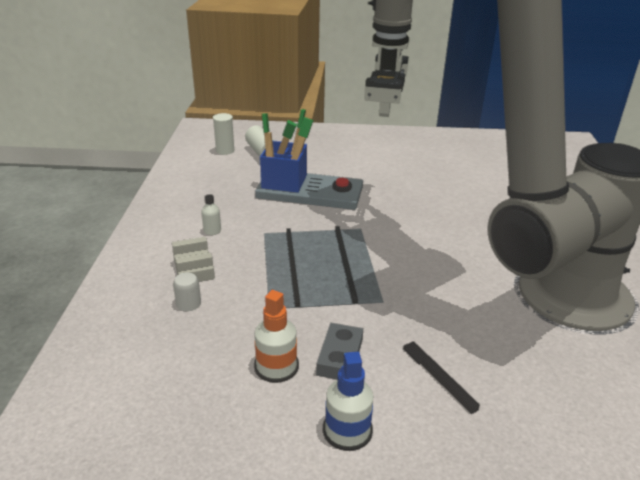

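View pics/t38.png

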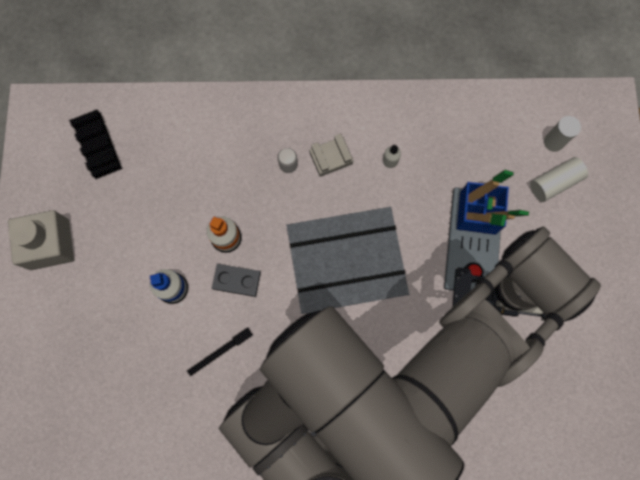

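```bash
python3 -c "
from cell import robot
print(robot.hand_in())"
```

```text
the job is handed in; nothing more can be done
None
```

The bench is closed down and the job was handed in at about 62 s of the 210 s allowed; the hand-in gives no verdict.

**Stoppers:** Each is in the neck of its own colour, pushed to 25–27 N. Head tops measured 0.155 m against 0.154 m expected, and centres are within about 2 mm of the necks.

**Paddles:** All four stand blade up, one in each cell, feet down (blade tops about 0.19–0.198 m).
- Measured leans are 0.32–0.48 rad against the 0.6 rad limit.
- The views disagreed on paddle 3 (in the far-right cell): 0.56 rad from a weak top-view fit (62 points), 0.41 rad from the side. The cell geometry allows at most about 0.42 rad, so I trusted the side view.

**Mishaps:**
- Paddle 1 was nudged once to clear the middle of the cup.
- Paddle 3 first perched on the divider, where a fingertip pressed paddle 1's blade (46 N on the wrist, limit 120 N). I regripped it and it dropped in.
- Paddle 4 caught its blade shoulder on a finger, tipped out of its cell and was pushed upright again.

**Button:** It was pressed to its stop at 22 N, about 5 N being needed, and is back up (top at 0.048 m). The arm finished clear of everything. In the pictures the mould, casting and pigment bottle had not moved.

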